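# Pack and lock the dropper bottle carrier for the road

## Task

Make the bottle carrier ready for driving: pull up the spring knob, slide the hold-down bar back and let the pin drop home in the rearmost hole; then stand every loose dropper bottle upright on the trough floor in an empty place of the row, leaving the bottles already there upright in their places. Then pull the knob again, bring the bar forward above the row and release the knob so that its pin drops fully home in the front hole. As the carrier has been restocked, also turn the restock dial until its pointer stands at the zero mark (at any time); leave the counter, booklet and gel bottle alone.

Things in the scene. Friction and masses are not known exactly. Their poses are not given: they have to be found in the camera images.
- carrier: bottle carrier fixed on the worktop: 6 mm base plate; white trough along y with 8 places 41 mm apart at x = 0 (y = -143.5 .. +143.5 mm), 40 mm wide inside, 2 mm ribs 10 mm high between places, floor at 6 mm height, walls to 26 mm (36 mm at the ends); two grey rails along x beyond the trough ends. Origin at worktop height, mid-row; x = the way the bar slides back, y along the row, z up
- hole_front (a point): front pin hole, 11 mm wide, in the top (36 mm high) of the rail on the carrier's -y side (carrier x = 0, y = -228 mm): the pin is here when the bar is above the row
- hole_rear (a point): rearmost pin hole of the same rail, at carrier x = 100 mm; a third, middle hole lies halfway between the two and is not wanted
- bar (a joint): travel (m) of the aluminium hold-down bar, a bridge over the row on two saddles: 24 mm wide, underside 95 and top 110 mm high, legs at carrier y = -181 and +181 mm. 0 = above the row (front hole), 0.05 middle, 0.10 rearmost hole; grows toward carrier +x; range -0.02 to 0.12; 1.5 N friction, stays where it is left. Locked while the pin is in a hole (1.5 mm play)
- plunger (a joint): lift (m) of the spring plunger: 0 = pin fully home in a hole; 0.012 = its rounded tip rides on the rail top (it drops by itself within about 2 mm of a hole); 0.020 = upper stop. The spring pulls it down with 6 N at 0, growing 0.3 N per mm
- knob (a point): middle of the plunger's black knob: upright ribbed part 22 mm round, 20 mm high, with a 27 mm cap from 10 to 16 mm above this point; on the bar's right-hand saddle (carrier y = -228 mm), 76 mm high when home; moves with bar and plunger. A leg of the bar, rising to 110 mm, stands 43 mm from it toward carrier +y. While lifted, drawing the knob along carrier x slides the bar
- pad1: dark rubber disc, 30 mm round and 1 mm thin, on the trough floor: marks an empty place of the row; origin at its centre at 6 mm height. There are always four empty places, any bottle may go in any of them
- pad2: dark rubber disc, 30 mm round and 1 mm thin, on the trough floor: marks an empty place of the row; origin at its centre at 6 mm height. There are always four empty places, any bottle may go in any of them
- pad3: dark rubber disc, 30 mm round and 1 mm thin, on the trough floor: marks an empty place of the row; origin at its centre at 6 mm height. There are always four empty places, any bottle may go in any of them
- pad4: dark rubber disc, 30 mm round and 1 mm thin, on the trough floor: marks an empty place of the row; origin at its centre at 6 mm height. There are always four empty places, any bottle may go in any of them
- bottle1: loose dropper bottle (35 mm round body from 0 to 56 mm height, neck collar 25 mm round from 56 to 71 mm, slim dropper tip to 86 mm; origin at the centre of its base, z up), 0.08 to 0.15 kg, standing on the worktop; may be absent
- bottle2: loose dropper bottle (35 mm round body from 0 to 56 mm height, neck collar 25 mm round from 56 to 71 mm, slim dropper tip to 86 mm; origin at the centre of its base, z up), 0.08 to 0.15 kg, standing on the worktop; may be absent
- bottle3: loose dropper bottle (35 mm round body from 0 to 56 mm height, neck collar 25 mm round from 56 to 71 mm, slim dropper tip to 86 mm; origin at the centre of its base, z up), 0.08 to 0.15 kg, standing on the worktop; may be absent
- bottle4: loose dropper bottle (35 mm round body from 0 to 56 mm height, neck collar 25 mm round from 56 to 71 mm, slim dropper tip to 86 mm; origin at the centre of its base, z up), 0.08 to 0.15 kg, standing on the worktop; may be absent
- row1: Dropper bottle (35 mm round body from 0 to 56 mm height, neck collar 25 mm round from 56 to 71 mm, slim dropper tip to 86 mm; origin at the centre of its base, z up), 0.11 kg, already standing in the row, loose; to be left in place
- row2: Dropper bottle (35 mm round body from 0 to 56 mm height, neck collar 25 mm round from 56 to 71 mm, slim dropper tip to 86 mm; origin at the centre of its base, z up), 0.11 kg, already standing in the row, loose; to be left in place
- row3: Dropper bottle (35 mm round body from 0 to 56 mm height, neck collar 25 mm round from 56 to 71 mm, slim dropper tip to 86 mm; origin at the centre of its base, z up), 0.11 kg, already standing in the row, loose; to be left in place
- row4: Dropper bottle (35 mm round body from 0 to 56 mm height, neck collar 25 mm round from 56 to 71 mm, slim dropper tip to 86 mm; origin at the centre of its base, z up), 0.11 kg, already standing in the row, loose; to be left in place
- dial_unit: restock dial fixed on the worktop: grey housing 66x66 mm, 40 mm high, white scale on top with twelve marks; the long thick mark is zero and lies on the housing's -x side. Origin under its centre, z up
- dial_grip (a point): on the dial's turning axis, 60 mm above the worktop, at the middle height of the knob's grip bar (36 mm long, 12 mm thick, 22 mm high, from 48 to 70 mm height)
- dial (a joint): angle (rad) of the dial's black knob from zero, growing counterclockwise seen from above; at 0 the white pointer line on the grip bar points at the zero mark (the bar lies along the housing's x axis, pointer end to -x). It stays where it is left (friction 0.04 N m); range -0.6 to 2.8
- tally: bystander: round white tally counter, 53x50x25 mm, origin at the base
- tissue: bystander: flat booklet, 93x66x9 mm, origin at the base
- gel: bystander: small white gel bottle, 34x50x123 mm, origin at the base

How it is judged:
On the way, in this order (a step that is already met when the one before it is completed fails the run):
1. the bar is locked with its pin home in the rearmost hole (value of joint bar between 0.095 and 0.105 m and value of joint plunger below 0.003 m), for 0.2 s.
2. every loose bottle stands upright in an empty place of the row ((horizontal distance between bottle1 and pad1 below 0.01 m or horizontal distance between bottle1 and pad2 below 0.01 m or horizontal distance between bottle1 and pad3 below 0.01 m or horizontal distance between bottle1 and pad4 below 0.01 m) and height (world z) of each of bottle1, bottle2, bottle3, bottle4 below 0.012 m and angle between each of bottle1, bottle2, bottle3, bottle4's own z axis and vertical below 0.1 rad and linear speed of each of bottle1, bottle2, bottle3, bottle4 below 0.02 m/s and (horizontal distance between bottle2 and pad1 below 0.01 m or horizontal distance between bottle2 and pad2 below 0.01 m or horizontal distance between bottle2 and pad3 below 0.01 m or horizontal distance between bottle2 and pad4 below 0.01 m) and (horizontal distance between bottle3 and pad1 below 0.01 m or horizontal distance between bottle3 and pad2 below 0.01 m or horizontal distance between bottle3 and pad3 below 0.01 m or horizontal distance between bottle3 and pad4 below 0.01 m) and (horizontal distance between bottle4 and pad1 below 0.01 m or horizontal distance between bottle4 and pad2 below 0.01 m or horizontal distance between bottle4 and pad3 below 0.01 m or horizontal distance between bottle4 and pad4 below 0.01 m)), for 0.2 s.
At the end, for the whole second after the job is handed in: every loose bottle upright (0.1 rad) and at rest on the trough floor within 10 mm of an empty place's centre; bar within 5 mm of front, plunger home (lift under 3 mm); dial within 0.1 rad of zero; the row's own bottles upright within 12 mm of where they stood (all of step 2 and value of joint dial between -0.1 and 0.1 rad and value of joint bar between -0.005 and 0.005 m and value of joint plunger below 0.003 m and distance of each of row1, row2, row3, row4 from where it was at the start of the episode below 0.012 m and angle between each of row1, row2, row3, row4's own z axis and vertical below 0.1 rad); the robot touches nothing.
It fails at once if a bottle already in the row is tipped over or lifted out (angle between any of row1, row2, row3, row4's own z axis and vertical above 0.6 rad or height (world z) of any of row1, row2, row3, row4 above 0.03 m).
It fails at once if the counter, the booklet or the gel bottle is moved by more than 25 mm (distance of any of tally, tissue, gel from where it was at the start of the episode above 0.025 m).
Of bottle1, bottle2, bottle3, bottle4 only 3 to 4 are there at a start; the rules pass over those that are not, and their reading is None.
At some moment in a run one of bottle1, bottle2, bottle3, bottle4 may be knocked a few centimetres aside while the robot is not near it.
It also fails if it takes over 210 s, if anything falls off the work surface, if the arm or the gripper's body presses on something with over 40 N, if the wrist force passes 120 N, or if a joint passes its speed limit or range.

## Robot

A 6-joint arm with a two-finger parallel gripper is mounted at the origin on a cart in front of the work surface, level with it; the furniture and walls round the work are solid. World frame = base frame: x ahead of the robot, y to its left, z up, the work surface at z = 0. Lengths are in m, angles in rad, forces in N, time in s.
With the tool pointing down it reaches from about 0.375 to 0.975 m from the base axis. Payload 3.8 kg.
Tool frame: the origin (TCP) lies between the finger pads; the fingertips stand 25 mm ahead of it and the grasp point (between the pads) lies 6 mm ahead of it; z points along the fingers, x is the direction in which the jaws open and shut, and the axes are right-handed (so a half turn about z gives the same grasp; the last joint's range is limited). The gripper opens to 88 mm and grips with 3 to 60 N. Pads are 18 mm wide; open, the fingers measure 123 mm over their backs; the gripper's body (75 mm by 187 mm) begins 45 mm behind the grasp point.
Start: joints at [-1.22, 0.264, 1.604, -0, 1.274, -0.037], TCP at [0.255, -0.625, 0.264] pointing down, gripper open.
Joint ranges: [-2.63, 2.63], [-0.94, 2.18], [0.31, 2.57], [-1.31, 4.45], [0, 2.66], [-2.55, 2.55]. Speed limits (rad/s): [2.57, 2.57, 3.14, 3.14, 3.14, 3.14].

## Interface

Orientations are given as a rotation vector (axis times angle).
In Python, from station import env, read_camera gives the robot as it stands.
- The arm moves only by the tool apply_moves, never from a script. Its argument "moves" is a list of rows, each an object of numbers: "jaw": the opening, from -1 (shut) to 1 (fully open); "dx", "dy", "dz": the shift along the tool's x, y, z in cm; "ax", "ay", "az": the turn, a rotation vector about the tool's x, y, z in degrees. A call has 1 to 8 rows; each row is the pose to reach, as a shift and turn from the pose commanded when the call began, along the tool's axes at that moment; what a row does not reach only later rows make up. A row lasts 1/10 s, in which the tool goes at most 50 mm and 8.59 degrees, less where a joint would pass 70% of its speed; a pose out of reach is approached as far as the arm can. A call with a gripper value outside its range is refused whole. The fingers move at their own pace and stop on an object; the grip force is fixed at half the most. Time passes only in rows, so rows that repeat a pose let the fingers close. It gives the time, the measured TCP pose, the force and the opening at its end, in the units of the state.
- env.read_state(): the state, without advancing time (a new reading comes with each control period).
- read_camera(name): name is "scene" or "top" or "wrist"; returns a dict with "image" (384x512x3 uint8, red, green, blue), "fx", "fy", "cx", "cy" (pixels), "camera_from_world" (4x4, takes a point from world to camera coordinates). Camera axes: x right, y up, looking along -z (the intrinsics and any distortion apply to the point x, -y, -z); pixel columns grow to the right and rows downward; lengths in m; the calibration is good to about 2 mm. The wrist camera is an equidistant fisheye: a pixel r from the principal point sees the ray r / f radians off the axis. A picture is of the moment at which its call begins. There is no depth.
- env.finish_job(): hands the job in, once; it reports no verdict.
The state is a dict: "time_s": time; "joint_positions": joint angles; "joint_velocities": joint speeds; "tau": joint torques, N m; "eef_pos": TCP position; "eef_rot": TCP orientation; "force": force on the tool from outside, world axes, zero at the start; "wrist_torque": the same for the moment, N m; "finger_gap": finger opening in m.
Only numpy, scipy, OpenCV 4.12 (cv2) and the standard library are available. Lean on these libraries where they do the work, as an engineer would, in place of code of your own. Each camera call takes 0.05 s, during which the arm holds its last target.

## Working session

There is one attempt and no reset: what is moved stays moved. The work goes in short steps, Python scripts to look and compute and a tool call to move; the robot and the scene stay as the last step left them, time stands still between calls to the robot, and variables do not carry over. Pictures are saved under pics/ and viewed, and the job is handed in when it is done.

Besides the shell and the picture viewer there is one more tool, called after "Emit:" by a JSON object that holds its "api" and its "payload", one argument or row to a line. apply_moves: Moves the arm, as the interface text tells. Its arguments: {"type":"object","properties":{"moves":{"type":"array","items":{"type":"object","properties":{"jaw":{"type":"number"},"dx":{"type":"number"},"dy":{"type":"number"},"dz":{"type":"number"},"ax":{"type":"number"},"ay":{"type":"number"},"az":{"type":"number"}}}}},"required":["moves"]}

```bash
ls; mkdir -p pics; python3 - <<'E'
from station import env, read_camera
import cv2,pickle
s=env.read_state()
print(s)
for n in("scene","top","wrist"):
    c=read_camera(n); cv2.imwrite(f"pics/{n}0.png",c["image"][:,:,::-1]); pickle.dump(c,open(f"{n}0.pkl","wb"))
    print(n,c["fx"],c["fy"],c["cx"],c["cy"],c["camera_from_world"].round(4).tolist(), c.keys())
E
```

```text
pics
{'time_s': 0.0, 'joint_positions': array([-1.21989229e+00,  2.64749380e-01,  1.60534758e+00, -2.97118117e-05,
        1.27369783e+00, -3.68822490e-02]), 'joint_velocities': array([ 0.00038841, -0.00058778,  0.00076098, -0.00142862,  0.00045217,
        0.00121205]), 'tau': array([-1.05737265e-04, -5.02115357e+01, -3.56875169e+01,  7.29940832e-02,
        2.94097723e-02, -1.46152424e-04]), 'eef_pos': array([ 0.25502357, -0.62427324,  0.26240475]), 'eef_rot': array([-2.60679471,  1.75106543,  0.00282341]), 'force': array([-0.26155931,  0.26987252, -0.24494022]), 'wrist_torque': array([0.05825621, 0.01921422, 0.01320784]), 'finger_gap': 0.08855197384993785}
scene 433.4332973255033 433.4332973255033 257.35807706279206 184.6871445717044 [[0.7543, -0.6565, 0.0033, -0.4114], [0.4115, 0.4767, 0.7768, -0.2627], [-0.5115, -0.5846, 0.6297, -1.1199], [0.0, 0.0, 0.0, 1.0]] dict_keys(['image', 'fx', 'fy', 'cx', 'cy', 'camera_from_world'])
top 494.1131058875435 494.1131058875435 255.61276435270585 197.80542390814585 [[-0.3543, -0.9351, -0.001, 0.2063], [0.8829, -0.3349, 0.3291, -0.514], [-0.3081, 0.1157, 0.9443, -1.2283], [0.0, 0.0, 0.0, 1.0]] dict_keys(['image', 'fx', 'fy', 'cx', 'cy', 'camera_from_world'])
wrist 297.3186396354542 297.3186396354542 259.8680064355077 194.59225001032883 [[0.3786, -0.9256, -0.0021, -0.6739], [0.8832, 0.3619, -0.2982, 0.0425], [0.2767, 0.111, 0.9545, -0.3904], [0.0, 0.0, 0.0, 1.0]] dict_keys(['image', 'fx', 'fy', 'cx', 'cy', 'camera_from_world'])
```

View pics/scene0.png

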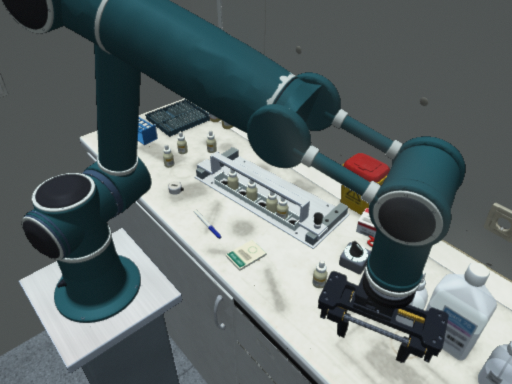

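View pics/top0.png

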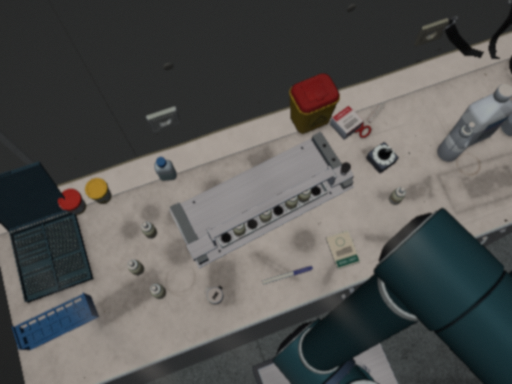

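View pics/wrist0.png

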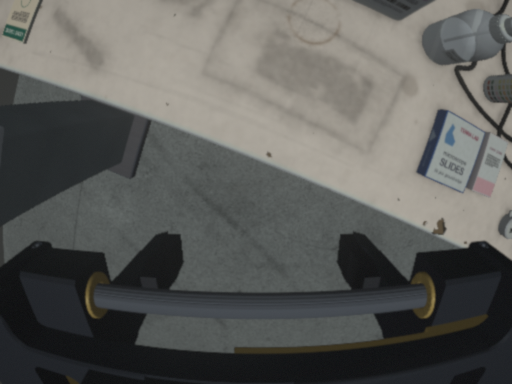

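```bash
python3 - <<'E'
import pickle,cv2
t=pickle.load(open("top0.pkl","rb"))["image"][:,:,::-1]
s=pickle.load(open("scene0.pkl","rb"))["image"][:,:,::-1]
cv2.imwrite("pics/topc.png",cv2.resize(t[125:275,160:360],None,fx=4,fy=4,interpolation=cv2.INTER_CUBIC))
cv2.imwrite("pics/topd.png",cv2.resize(t[120:220,330:430],None,fx=5,fy=5,interpolation=cv2.INTER_CUBIC))
cv2.imwrite("pics/tope.png",cv2.resize(t[150:310,100:240],None,fx=3.7,fy=3.7,interpolation=cv2.INTER_CUBIC))
cv2.imwrite("pics/scc.png",cv2.resize(s[110:300,150:400],None,fx=3.1,fy=3.1,interpolation=cv2.INTER_CUBIC))
E
```

```text
(no output)
```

View pics/topc.png

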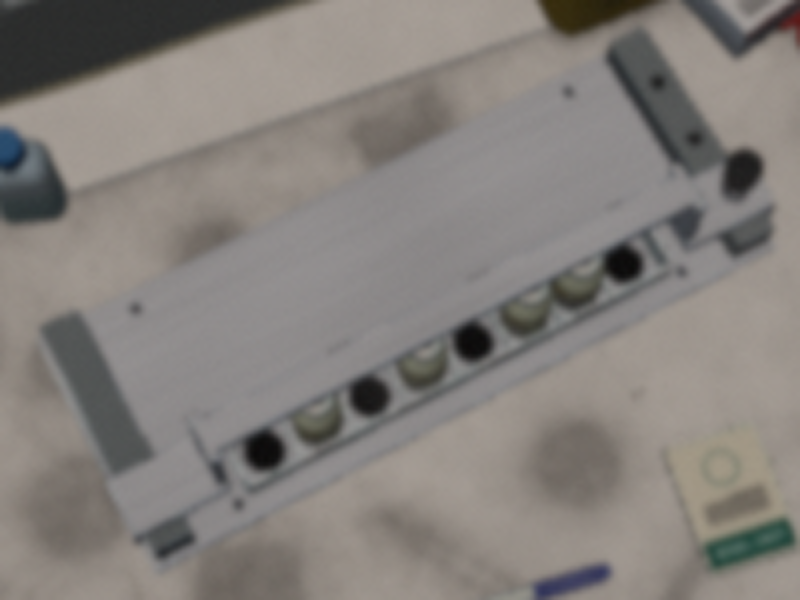

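View pics/topd.png

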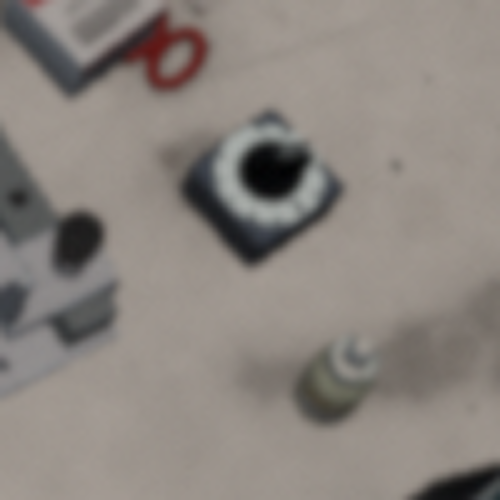

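View pics/tope.png

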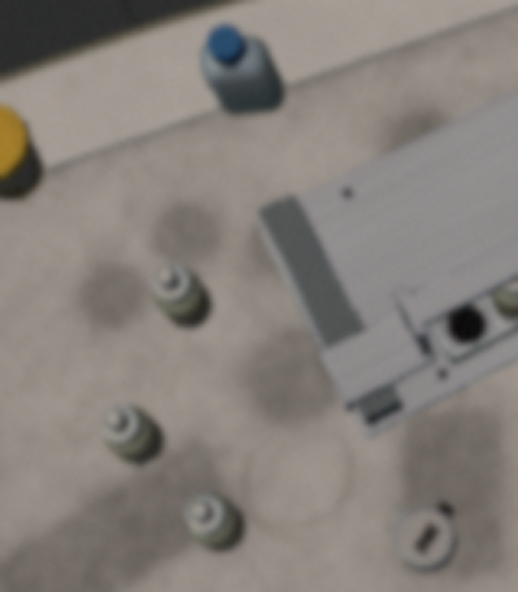

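View pics/scc.png

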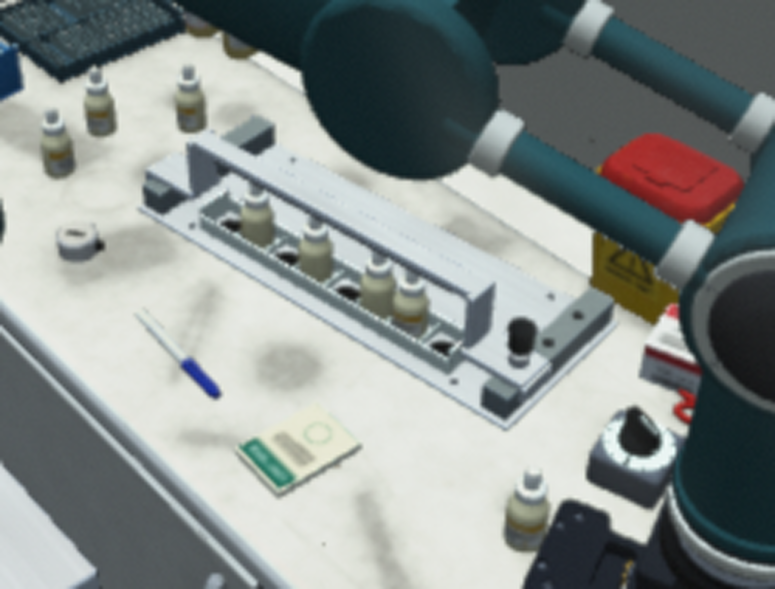

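```bash
cat > h.py <<'E'
import numpy as np,cv2,pickle
from scipy.spatial.transform import Rotation as R
def ray(c,u,v):
    T=np.array(c["camera_from_world"]);Rm=T[:3,:3];t=T[:3,3]
    d=np.array([(u-c["cx"])/c["fx"],-(v-c["cy"])/c["fy"],-1.])
    return -Rm.T@t, Rm.T@d
def wray(c,u,v):
    T=np.array(c["camera_from_world"]);Rm=T[:3,:3];t=T[:3,3]
    x=(u-c["cx"])/c["fx"];y=(v-c["cy"])/c["fy"];r=np.hypot(x,y)
    k=np.sin(r)/r if r>1e-9 else 1
    return -Rm.T@t, Rm.T@np.array([x*k,-y*k,-np.cos(r)])
def plane(c,u,v,z,w=False):
    o,d=(wray if w else ray)(c,u,v)
    return o+d*(z-o[2])/d[2]
def proj(c,p,w=False):
    T=np.array(c["camera_from_world"]);q=T[:3,:3]@np.asarray(p)+T[:3,3]
    x,y,z=q[0],-q[1],-q[2]
    if not w: return c["cx"]+c["fx"]*x/z,c["cy"]+c["fy"]*y/z
    rr=np.hypot(x,y);th=np.arctan2(rr,z);return c["cx"]+c["fx"]*th*x/rr,c["cy"]+c["fy"]*th*y/rr
E
python3 - <<'E'
from h import *
c=pickle.load(open("top0.pkl","rb"))
im=c["image"].astype(int)
f=lambda x,y:(160+(x+.5)/4-.5,125+(y+.5)/4-.5)
# pad blobs
g=im.max(2); m=(g<45).astype(np.uint8)
n,l,st,ce=cv2.connectedComponentsWithStats(m)
P=[]
for i in range(1,n):
    x,y=ce[i]
    if 200<x<340 and 170<y<250 and 20<st[i,4]: print(st[i],ce[i]); 
for q in [(265,450),(369,396),(473,342),(623,263)]:
    p=plane(c,*f(*q),.007);P.append(p);print(p.round(4))
P=np.array(P); k=np.array([143.5,143.5-82,143.5-164,-143.5])/1000
# fit
A=[];b=[]
for p,kk in zip(P,k):
    # p = o + kk*(-s,c)
    A+= [[1,0,-kk,0],[0,1,0,kk]];b+=[p[0],p[1]]
sol,res,_,_=np.linalg.lstsq(np.array(A),np.array(b),rcond=None)
print(sol,np.hypot(sol[2],sol[3]),np.degrees(np.arctan2(sol[2],sol[3])),(np.array(A)@sol-b).round(4))
th=np.arctan2(sol[2],sol[3]);o=np.array([sol[0],sol[1]])
X=np.array([np.cos(th),np.sin(th)]);Y=np.array([-X[1],X[0]])
def loc(p):return ((p[:2]-o)@X,(p[:2]-o)@Y)
for nm,q,z in [("holemid",(695,138),.036),("holerear",(657,81),.036),("knobcap",(745,165),.092)]:
    p=plane(c,*f(*q),z);print(nm,p.round(4),np.round(loc(p),4))
for nm,kx,z in [("hr",.1,.036),("hm",.05,.036),("knob",0,.092)]:
    p=np.r_[o+kx*X-.228*Y,z];u=proj(c,p);print(nm,((u[0]-160+.5)*4,(u[1]-125+.5)*4))
# bottles: tip approx; base
def g2(x,y,x0,y0,s):return (x0+(x+.5)/s-.5,y0+(y+.5)/s-.5)
for nm,q in [("b1",g2(171,279,100,150,3.7)),("b2",g2(118,420,100,150,3.7)),("b3",g2(204,513,100,150,3.7)),("b4",g2(357,350,330,120,5))]:
    print(nm,q,plane(c,*q,.080).round(4))
print("tally",plane(c,*g2(430,536,100,150,3.7),.025).round(4),"gel",plane(c,*g2(227,44,100,150,3.7),.12).round(4))
print("dial",[plane(c,*g2(x,y,330,120,5),z).round(4) for x,y,z in[(268,187,.04),(272,172,.04),(183,187,.04),(268,110,.04),(343,185,.04),(275,165,.07)]])
E
```

```text
[312 187   8   8  51] [315.47058824 190.56862745]
[274 206   9   9  56] [277.64285714 209.96428571]
[248 220   8   8  52] [251.71153846 223.65384615]
[222 233   8   9  59] [225.55932203 237.18644068]
[0.5016 0.1182 0.007 ]
[0.5124 0.0375 0.007 ]
[ 0.5234 -0.0446  0.007 ]
[ 0.5405 -0.1663  0.007 ]
[ 0.52086844 -0.02395878  0.13551359  0.99205003] 1.0012628002872872 7.778435680896545 [-0.0002  0.0002  0.0001 -0.0005  0.0002  0.0003 -0.0002 -0.0001]
holemid [ 0.601  -0.2441  0.036 ] [ 0.0496 -0.2289]
holerear [ 0.6516 -0.2365  0.036 ] [ 0.1008 -0.2283]
knobcap [ 0.5511 -0.2501  0.092 ] [-0.0007 -0.2282]
hr (np.float64(657.7140485094374), np.float64(82.54360325758205))
hm (np.float64(694.0559941823037), np.float64(138.60805860940502))
knob (np.float64(744.7473291865826), np.float64(164.8222479300117))
b1 (145.85135135135135, 225.04054054054052) [0.5875 0.3063 0.08  ]
b2 (131.52702702702703, 263.14864864864865) [0.5031 0.3696 0.08  ]
b3 (154.77027027027026, 288.28378378378375) [0.4206 0.3326 0.08  ]
b4 (401.0, 189.6) [ 0.4391 -0.3645  0.08  ]
tally [0.3603 0.1953 0.025 ] gel [0.7279 0.2138 0.12  ]
dial [array([ 0.5553, -0.378 ,  0.04  ]), array([ 0.563 , -0.3841,  0.04  ]), array([ 0.5725, -0.3328,  0.04  ]), array([ 0.5991, -0.3989,  0.04  ]), array([ 0.5413, -0.4184,  0.04  ]), array([ 0.5566, -0.3748,  0.07  ])]
```

```bash
cat >> h.py <<'E'
O=np.array([0.5209,-0.0240]);TH=np.radians(7.78)
CX=np.array([np.cos(TH),np.sin(TH)]);CY=np.array([-CX[1],CX[0]])
def car(x,y): return O+x*CX+y*CY
def go(s,p,yaw=None,yaw_now=None):
    """shift in cm & az to put TCP at p, from state s"""
    Rm=R.from_rotvec(s["eef_rot"]).as_matrix()
    d=Rm.T@(np.asarray(p)-s["eef_pos"])*100
    y=np.degrees(np.arctan2(Rm[1,0],Rm[0,0]))
    print("t",round(s["time_s"],2),"tcp",s["eef_pos"].round(4),"yaw",round(y,2),"gap",round(s["finger_gap"],4),"F",s["force"].round(1))
    print("dx %.2f dy %.2f dz %.2f"%tuple(d), "" if yaw is None else "az %.2f"%(y-yaw))
    tilt=Rm.T@np.array([0,0,-1]);print("tilt(down in tool)",tilt.round(4))
def snap(n,tag):
    from station import read_camera
    c=read_camera(n);pickle.dump(c,open(f"{tag}.pkl","wb"));cv2.imwrite(f"pics/{tag}.png",c["image"][:,:,::-1]);return c
E
python3 - <<'E'
from h import *
from station import env
c=pickle.load(open("wrist0.pkl","rb"));T=c["camera_from_world"];cc=-T[:3,:3].T@T[:3,3]
s=env.read_state();Rm=R.from_rotvec(s["eef_rot"]).as_matrix()
print("cam in tool",(Rm.T@(cc-s["eef_pos"])).round(3),"axes",(Rm.T@(-T[2,:3])).round(3))
go(s,[.52,-.40,.30],7.78)
E
```

```text
cam in tool [-0.    -0.076 -0.121] axes [-0.     0.298  0.954]
t 0.15 tcp [ 0.2551 -0.6244  0.2627] yaw -67.78 gap 0.0879 F [-0.4 -0.2  0.5]
dx -10.76 dy -33.01 dz -3.71 az -75.56
tilt(down in tool) [1.7e-03 1.0e-04 1.0e+00]
```

Emit:
{"api": "apply_moves", "payload": {
  "moves": [
    {"dz": -5},
    {"dx": -3,"dy": -8,"dz": -8,"az": -8},
    {"dx": -5,"dy": -12,"dz": -8,"az": -16},
    {"dx": -7,"dy": -16,"dz": -8,"az": -24},
    {"dx": -8,"dy": -20,"dz": -8,"az": -32},
    {"dx": -9,"dy": -24,"dz": -8,"az": -40},
    {"dx": -10,"dy": -28,"dz": -8,"az": -48},
    {"dx": -10.8,"dy": -33,"dz": -8,"az": -56}
  ]
}}

```text
invalid input at $.moves[0]: expected keys jaw, dx, dy, dz, ax, ay, az
```

```bash
python3 - <<'E'
from h import *
from station import env
snap("wrist","w1");snap("top","t1")
go(env.read_state(),[.50,-.40,.30],7.78)
E
```

```text
t 0.25 tcp [ 0.2551 -0.6246  0.2631] yaw -67.78 gap 0.0882 F [-0.1 -0.7 -0.4]
dx -11.53 dy -31.16 dz -3.68 az -75.56
tilt(down in tool) [0.0011 0.     1.    ]
```

View pics/w1.png

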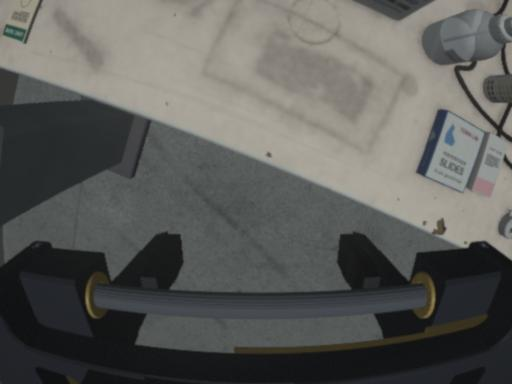

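All keys are needed.

Emit:
{"api": "apply_moves", "payload": {
  "moves": [
    {"jaw": 1,"dx": 0,"dy": 0,"dz": -5,"ax": 0,"ay": 0,"az": 0},
    {"jaw": 1,"dx": -3,"dy": -8,"dz": -8,"ax": 0,"ay": 0,"az": -8},
    {"jaw": 1,"dx": -5,"dy": -12,"dz": -8,"ax": 0,"ay": 0,"az": -16},
    {"jaw": 1,"dx": -7,"dy": -16,"dz": -8,"ax": 0,"ay": 0,"az": -24},
    {"jaw": 1,"dx": -8,"dy": -20,"dz": -8,"ax": 0,"ay": 0,"az": -32},
    {"jaw": 1,"dx": -9,"dy": -24,"dz": -8,"ax": 0,"ay": 0,"az": -40},
    {"jaw": 1,"dx": -10,"dy": -28,"dz": -8,"ax": 0,"ay": 0,"az": -48},
    {"jaw": 1,"dx": -11,"dy": -31,"dz": -8,"ax": 0,"ay": 0,"az": -56}
  ]
}}

```text
time_s: 1.05
eef_pos: [0.5029, -0.4034, 0.3437]
eef_rot: [-3.126, 0.31, -0.001]
force: [0.5, -0.4, -0.8]
finger_gap: 0.0882
```

```bash
python3 - <<'E'
from h import *
from station import env
snap("wrist","w1");snap("top","t1")
go(env.read_state(),[.50,-.40,.30],7.78)
E
```

```text
t 1.15 tcp [ 0.5037 -0.4025  0.3434] yaw -11.36 gap 0.0884 F [-0.4 -0.7 -0.6]
dx -0.42 dy -0.17 dz 4.34 az -19.14
tilt(down in tool) [-6.0e-04  1.5e-03  1.0e+00]
```

View pics/w1.png

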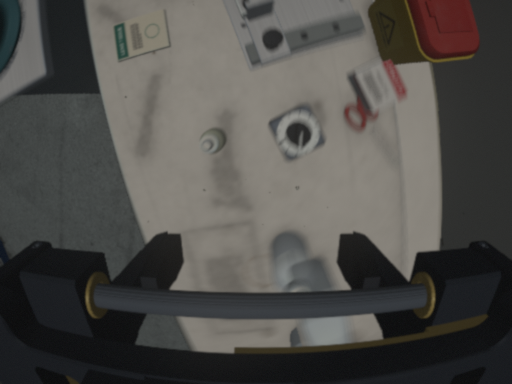

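```bash
python3 - <<'E'
from h import *
c=pickle.load(open("w1.pkl","rb"));im=c["image"][:,:,::-1]
cv2.imwrite("pics/w1c.png",cv2.resize(im[95:170,260:335],None,fx=8,fy=8,interpolation=cv2.INTER_CUBIC))
E
```

```text
(no output)
```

View pics/w1c.png

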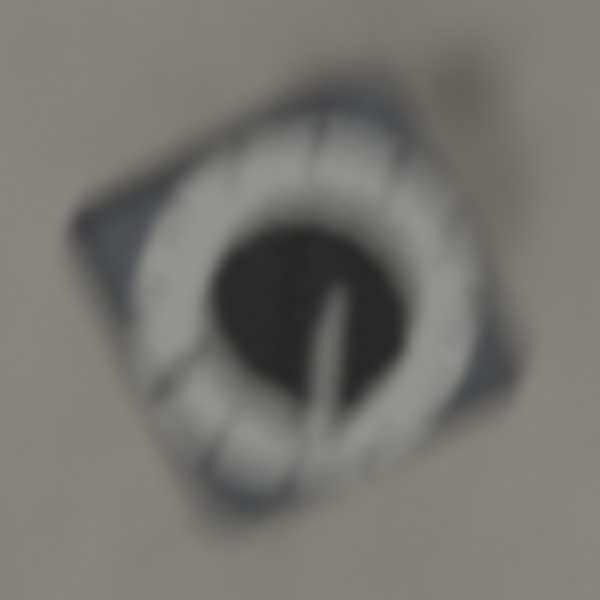

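```bash
python3 - <<'E'
from h import *
from station import env
go(env.read_state(),[.557,-.375,.20],7.78)
E
```

```text
t 1.15 tcp [ 0.5037 -0.4025  0.3434] yaw -11.36 gap 0.0884 F [-0.4 -0.7 -0.6]
dx 4.67 dy -3.73 dz 14.35 az -19.14
tilt(down in tool) [-6.0e-04  1.5e-03  1.0e+00]
```

Emit:
{"api": "apply_moves", "payload": {
  "moves": [
    {"jaw": 1,"dx": 2,"dy": -1.5,"dz": 4,"ax": 0,"ay": 0,"az": 0},
    {"jaw": 1,"dx": 4.7,"dy": -3.7,"dz": 8,"ax": 0,"ay": 0,"az": 0},
    {"jaw": 1,"dx": 4.7,"dy": -3.7,"dz": 12,"ax": 0,"ay": 0,"az": 0},
    {"jaw": 1,"dx": 4.7,"dy": -3.7,"dz": 14.3,"ax": 0,"ay": 0,"az": 0},
    {"jaw": 1,"dx": 4.7,"dy": -3.7,"dz": 14.3,"ax": 0,"ay": 0,"az": 0}
  ]
}}

```text
time_s: 1.65
eef_pos: [0.5511, -0.3778, 0.195]
eef_rot: [-3.12, 0.324, 0.014]
force: [-1.0, 0.3, -1.3]
finger_gap: 0.0882
```

```bash
cat >> h.py <<'E'
def rect(c,cx,cy,z,half,px=600,w=True):
    """top-down rectified: image right = +x world?? up=+y"""
    g=np.linspace(-half,half,px)
    U=np.zeros((px,px),np.float32);V=U.copy()
    X,Y=np.meshgrid(cx+g,cy-g)
    T=np.array(c["camera_from_world"]);P=np.stack([X.ravel(),Y.ravel(),np.full(X.size,z)])
    q=T[:3,:3]@P+T[:3,3:];x,y,zz=q[0],-q[1],-q[2]
    if w:
        rr=np.hypot(x,y);th=np.arctan2(rr,zz);u=c["cx"]+c["fx"]*th*x/rr;v=c["cy"]+c["fy"]*th*y/rr
    else: u=c["cx"]+c["fx"]*x/zz;v=c["cy"]+c["fy"]*y/zz
    return cv2.remap(c["image"][:,:,::-1].copy(),u.reshape(px,px).astype(np.float32),v.reshape(px,px).astype(np.float32),cv2.INTER_CUBIC)
E
python3 - <<'E'
from h import *
from station import env
c=snap("wrist","w2")
cv2.imwrite("pics/w2r.png",rect(c,.557,-.378,.04,.05))
go(env.read_state(),[.557,-.378,.20],7.78)
E
```

```text
t 1.7 tcp [ 0.5524 -0.3789  0.1982] yaw -11.87 gap 0.088 F [0.7 0.2 0.2]
dx 0.43 dy -0.18 dz -0.18 az -19.65
tilt(down in tool) [0.0048 0.0018 1.    ]
```

View pics/w2.png

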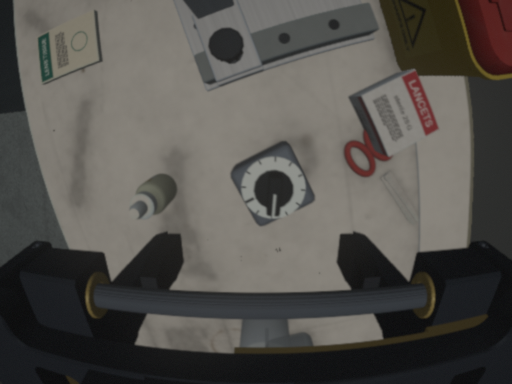

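View pics/w2r.png

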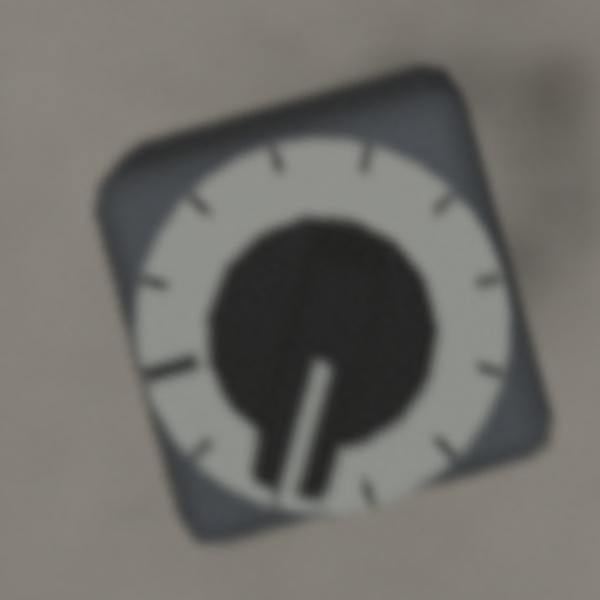

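```bash
python3 - <<'E'
from h import *
from station import env
go(env.read_state(),[.5608,-.3823,.110],-14.5)
E
```

```text
t 1.7 tcp [ 0.5524 -0.3789  0.1982] yaw -11.87 gap 0.088 F [0.7 0.2 0.2]
dx 0.93 dy 0.17 dz 8.82 az 2.63
tilt(down in tool) [0.0048 0.0018 1.    ]
```

Emit:
{"api": "apply_moves", "payload": {
  "moves": [
    {"jaw": 1,"dx": 0.5,"dy": 0.2,"dz": 4,"ax": 0,"ay": 0,"az": 2.6},
    {"jaw": 1,"dx": 0.5,"dy": 0.2,"dz": 8.8,"ax": 0,"ay": 0,"az": 2.6},
    {"jaw": 1,"dx": 0.5,"dy": 0.2,"dz": 8.8,"ax": 0,"ay": 0,"az": 2.6},
    {"jaw": 1,"dx": 0.5,"dy": 0.2,"dz": 8.8,"ax": 0,"ay": 0,"az": 2.6},
    {"jaw": 1,"dx": 0.5,"dy": 0.2,"dz": 8.8,"ax": 0,"ay": 0,"az": 2.6}
  ]
}}

```text
time_s: 2.2
eef_pos: [0.5605, -0.384, 0.1168]
eef_rot: [3.114, -0.394, 0.008]
force: [0.2, -1.5, 1.2]
finger_gap: 0.0885
```

```bash
python3 - <<'E'
from h import *
from station import env
go(env.read_state(),[.5608,-.3823,.070],-14.5)
E
```

```text
t 2.2 tcp [ 0.5605 -0.384   0.1168] yaw -14.42 gap 0.0885 F [ 0.2 -1.5  1.2]
dx -0.03 dy -0.18 dz 4.68 az 0.08
tilt(down in tool) [-0.0053 -0.0022  1.    ]
```

Emit:
{"api": "apply_moves", "payload": {
  "moves": [
    {"jaw": 1,"dx": 0,"dy": -0.2,"dz": 2,"ax": 0,"ay": 0,"az": 0},
    {"jaw": 1,"dx": 0,"dy": -0.2,"dz": 4.5,"ax": 0,"ay": 0,"az": 0},
    {"jaw": 1,"dx": 0,"dy": -0.2,"dz": 4.5,"ax": 0,"ay": 0,"az": 0},
    {"jaw": 1,"dx": 0,"dy": -0.2,"dz": 4.5,"ax": 0,"ay": 0,"az": 0}
  ]
}}

```text
time_s: 2.6
eef_pos: [0.5602, -0.381, 0.0701]
eef_rot: [3.116, -0.393, 0.004]
force: [-0.5, 0.3, -0.5]
finger_gap: 0.0877
```

```bash
python3 - <<'E'
from h import *
from station import env
go(env.read_state(),[.5608,-.3823,.070],-14.5)
snap("wrist","w3")
go(env.read_state(),[.5608,-.3823,.070],-14.5)
E
```

```text
t 2.6 tcp [ 0.5602 -0.381   0.0701] yaw -14.39 gap 0.0877 F [-0.5  0.3 -0.5]
dx 0.09 dy 0.11 dz 0.01 az 0.11
tilt(down in tool) [-0.0025 -0.001   1.    ]
t 2.65 tcp [ 0.5606 -0.3813  0.0706] yaw -14.39 gap 0.088 F [ 0.4 -1.   0.5]
dx 0.04 dy 0.09 dz 0.06 az 0.11
tilt(down in tool) [-0.0036 -0.0014  1.    ]
```

View pics/w3.png

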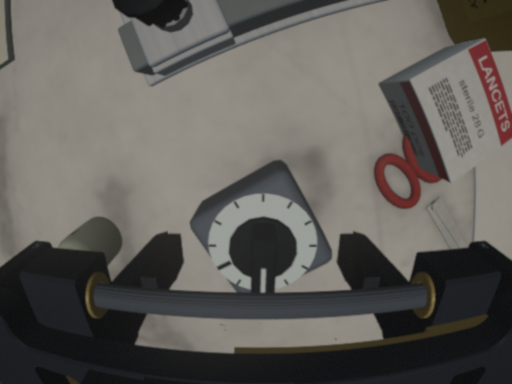

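Emit:
{"api": "apply_moves", "payload": {
  "moves": [
    {"jaw": -1,"dx": 0,"dy": 0.1,"dz": 0,"ax": 0,"ay": 0,"az": 0},
    {"jaw": -1,"dx": 0,"dy": 0.1,"dz": 0,"ax": 0,"ay": 0,"az": 0},
    {"jaw": -1,"dx": 0,"dy": 0.1,"dz": 0,"ax": 0,"ay": 0,"az": 0},
    {"jaw": -1,"dx": 0,"dy": 0.1,"dz": 0,"ax": 0,"ay": 0,"az": 0},
    {"jaw": -1,"dx": 0,"dy": 0.1,"dz": 0,"ax": 0,"ay": 0,"az": 0},
    {"jaw": -1,"dx": 0,"dy": 0.1,"dz": 0,"ax": 0,"ay": 0,"az": 0}
  ]
}}

```text
time_s: 3.25
eef_pos: [0.559, -0.3811, 0.0676]
eef_rot: [-3.117, 0.393, -0.0]
force: [6.5, -1.0, -0.0]
finger_gap: 0.0424
```

Emit:
{"api": "apply_moves", "payload": {
  "moves": [
    {"jaw": -1,"dx": 0,"dy": 0,"dz": 0,"ax": 0,"ay": 0,"az": 0},
    {"jaw": -1,"dx": 0,"dy": 0,"dz": 0,"ax": 0,"ay": 0,"az": 0},
    {"jaw": -1,"dx": 0,"dy": 0,"dz": 0,"ax": 0,"ay": 0,"az": 0},
    {"jaw": -1,"dx": 0,"dy": 0,"dz": 0,"ax": 0,"ay": 0,"az": 0},
    {"jaw": -1,"dx": 0,"dy": 0,"dz": 0,"ax": 0,"ay": 0,"az": 0}
  ]
}}

```text
time_s: 3.75
eef_pos: [0.5612, -0.3817, 0.0678]
eef_rot: [3.116, -0.393, 0.007]
force: [7.0, -2.2, -3.7]
finger_gap: 0.036
```

Emit:
{"api": "apply_moves", "payload": {
  "moves": [
    {"jaw": -0.1,"dx": 0,"dy": 0,"dz": 0,"ax": 0,"ay": 0,"az": 0},
    {"jaw": 0,"dx": 0,"dy": 0,"dz": 0,"ax": 0,"ay": 0,"az": 0},
    {"jaw": 0,"dx": 0,"dy": 0,"dz": -0.9,"ax": 0,"ay": 0,"az": 0},
    {"jaw": 0,"dx": 0,"dy": 0,"dz": -0.9,"ax": 0,"ay": 0,"az": 0},
    {"jaw": -1,"dx": 0,"dy": 0,"dz": -0.9,"ax": 0,"ay": 0,"az": 0},
    {"jaw": -1,"dx": 0,"dy": 0,"dz": -0.9,"ax": 0,"ay": 0,"az": 0},
    {"jaw": -1,"dx": 0,"dy": 0,"dz": -0.9,"ax": 0,"ay": 0,"az": 0},
    {"jaw": -1,"dx": 0,"dy": 0,"dz": -0.9,"ax": 0,"ay": 0,"az": 0}
  ]
}}

```text
time_s: 4.55
eef_pos: [0.5601, -0.3814, 0.0767]
eef_rot: [3.116, -0.394, 0.005]
force: [10.7, -0.9, -7.1]
finger_gap: 0.0142
```

Emit:
{"api": "apply_moves", "payload": {
  "moves": [
    {"jaw": -1,"dx": 0,"dy": 0,"dz": 0,"ax": 0,"ay": 0,"az": 0},
    {"jaw": -1,"dx": 0,"dy": 0,"dz": 0,"ax": 0,"ay": 0,"az": 0},
    {"jaw": -1,"dx": 0,"dy": 0,"dz": 0,"ax": 0,"ay": 0,"az": 0}
  ]
}}

```text
time_s: 4.85
eef_pos: [0.5612, -0.3817, 0.0768]
eef_rot: [3.116, -0.394, 0.008]
force: [7.3, -1.1, -4.3]
finger_gap: 0.012
```

```bash
python3 - <<'E'
from h import *
from station import env
go(env.read_state(),[.5608,-.3823,.077],-14.5)
E
```

```text
t 4.85 tcp [ 0.5612 -0.3817  0.0768] yaw -14.4 gap 0.012 F [ 7.3 -1.1 -4.3]
dx -0.02 dy 0.07 dz -0.02 az 0.10
tilt(down in tool) [-4.9e-03 -5.0e-04  1.0e+00]
```

Emit:
{"api": "apply_moves", "payload": {
  "moves": [
    {"jaw": -1,"dx": 0,"dy": 0,"dz": 0,"ax": 0,"ay": 0,"az": 7.5},
    {"jaw": -1,"dx": 0,"dy": 0,"dz": 0,"ax": 0,"ay": 0,"az": 15},
    {"jaw": -1,"dx": 0,"dy": 0,"dz": 0,"ax": 0,"ay": 0,"az": 22.5},
    {"jaw": -1,"dx": 0,"dy": 0,"dz": 0,"ax": 0,"ay": 0,"az": 30},
    {"jaw": -1,"dx": 0,"dy": 0,"dz": 0,"ax": 0,"ay": 0,"az": 37.5},
    {"jaw": -1,"dx": 0,"dy": 0,"dz": 0,"ax": 0,"ay": 0,"az": 45},
    {"jaw": -1,"dx": 0,"dy": 0,"dz": 0,"ax": 0,"ay": 0,"az": 52.5},
    {"jaw": -1,"dx": 0,"dy": 0,"dz": 0,"ax": 0,"ay": 0,"az": 60}
  ]
}}

```text
time_s: 5.65
eef_pos: [0.5606, -0.3812, 0.0767]
eef_rot: [-2.496, 1.905, -0.005]
force: [6.2, -0.9, -3.6]
finger_gap: 0.0118
```

Emit:
{"api": "apply_moves", "payload": {
  "moves": [
    {"jaw": -1,"dx": 0,"dy": 0,"dz": 0,"ax": 0,"ay": 0,"az": 0},
    {"jaw": -1,"dx": 0,"dy": 0,"dz": 0,"ax": 0,"ay": 0,"az": 0}
  ]
}}

```text
time_s: 5.85
eef_pos: [0.5607, -0.3812, 0.0767]
eef_rot: [-2.501, 1.899, -0.005]
force: [5.6, -0.5, -2.9]
finger_gap: 0.0119
```

```bash
python3 - <<'E'
from h import *
from station import env
go(env.read_state(),[.5608,-.3823,.077],-74.5)
E
```

```text
t 5.85 tcp [ 0.5607 -0.3812  0.0767] yaw -74.41 gap 0.0119 F [ 5.6 -0.5 -2.9]
dx 0.11 dy 0.01 dz -0.03 az 0.09
tilt(down in tool) [-0.0016  0.0031  1.    ]
```

Emit:
{"api": "apply_moves", "payload": {
  "moves": [
    {"jaw": 0,"dx": 0,"dy": 0,"dz": 0,"ax": 0,"ay": 0,"az": 0},
    {"jaw": 0,"dx": 0,"dy": 0,"dz": 0,"ax": 0,"ay": 0,"az": 0},
    {"jaw": 1,"dx": 0,"dy": 0,"dz": 0,"ax": 0,"ay": 0,"az": 0},
    {"jaw": 1,"dx": 0,"dy": 0,"dz": -4,"ax": 0,"ay": 0,"az": 0},
    {"jaw": 1,"dx": 0,"dy": 0,"dz": -8,"ax": 0,"ay": 0,"az": -8},
    {"jaw": 1,"dx": 0,"dy": 0,"dz": -12,"ax": 0,"ay": 0,"az": -16},
    {"jaw": 1,"dx": 0,"dy": 0,"dz": -12,"ax": 0,"ay": 0,"az": -24},
    {"jaw": 1,"dx": 0,"dy": 0,"dz": -12,"ax": 0,"ay": 0,"az": -32}
  ]
}}

```text
time_s: 6.65
eef_pos: [0.5597, -0.3821, 0.1997]
eef_rot: [2.931, -1.127, 0.007]
force: [-0.0, 1.0, -0.0]
finger_gap: 0.0737
```

```bash
python3 - <<'E'
from h import *
from station import env
c=snap("wrist","w4")
cv2.imwrite("pics/w4r.png",rect(c,.557,-.378,.04,.05,500))
k=car(0,-.228)
go(env.read_state(),[k[0],k[1],.20],7.78)
E
```

```text
t 6.7 tcp [ 0.5591 -0.3816  0.1983] yaw -41.76 gap 0.0779 F [ 0.7 -0.4 -1.2]
dx -9.32 dy -9.33 dz -0.19 az -49.54
tilt(down in tool) [-0.002  0.     1.   ]
```

View pics/w4r.png

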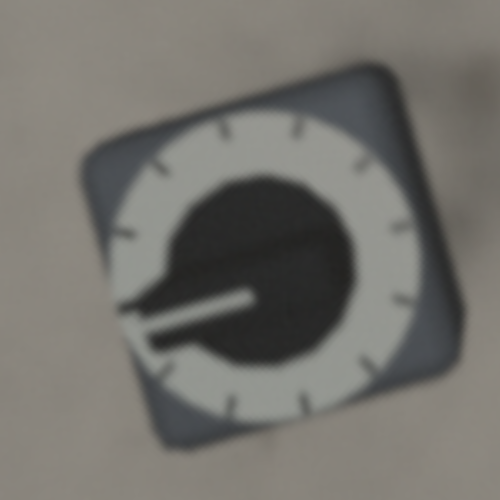

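Emit:
{"api": "apply_moves", "payload": {
  "moves": [
    {"jaw": 1,"dx": -2,"dy": -2,"dz": 0,"ax": 0,"ay": 0,"az": -8.5},
    {"jaw": 1,"dx": -4,"dy": -4,"dz": 0,"ax": 0,"ay": 0,"az": -17},
    {"jaw": 1,"dx": -6,"dy": -6,"dz": 0,"ax": 0,"ay": 0,"az": -25},
    {"jaw": 1,"dx": -8,"dy": -8,"dz": 0,"ax": 0,"ay": 0,"az": -33},
    {"jaw": 1,"dx": -9.3,"dy": -9.3,"dz": 0,"ax": 0,"ay": 0,"az": -41},
    {"jaw": 1,"dx": -9.3,"dy": -9.3,"dz": 0,"ax": 0,"ay": 0,"az": -49.5},
    {"jaw": 1,"dx": -9.3,"dy": -9.3,"dz": 0,"ax": 0,"ay": 0,"az": -49.5}
  ]
}}

```text
time_s: 7.4
eef_pos: [0.5525, -0.249, 0.1964]
eef_rot: [-3.135, -0.194, 0.001]
force: [-0.4, 1.3, 0.1]
finger_gap: 0.0883
```

```bash
python3 - <<'E'
from h import *
from station import env
c=snap("wrist","w5");k=car(0,-.228)
cv2.imwrite("pics/w5r.png",rect(c,k[0],k[1],.092,.05,500))
go(env.read_state(),[k[0],k[1],.09],7.78)
E
```

```text
t 7.45 tcp [ 0.5527 -0.2495  0.1965] yaw 6.87 gap 0.0884 F [-0.6  0.3  0.6]
dx -0.09 dy 0.03 dz 10.65 az -0.91
tilt(down in tool) [5.e-04 2.e-04 1.e+00]
```

View pics/w5.png

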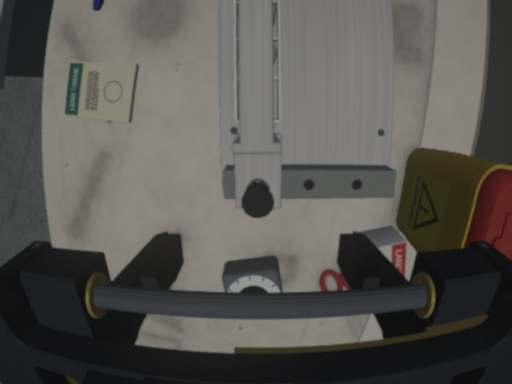

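View pics/w5r.png

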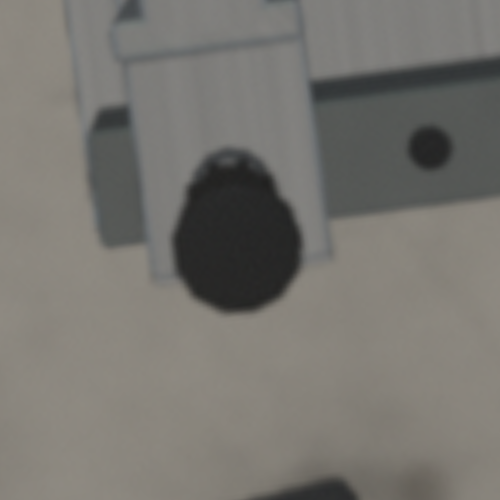

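Emit:
{"api": "apply_moves", "payload": {
  "moves": [
    {"jaw": 1,"dx": -0.1,"dy": 0,"dz": 4,"ax": 0,"ay": 0,"az": -0.9},
    {"jaw": 1,"dx": -0.1,"dy": 0,"dz": 8,"ax": 0,"ay": 0,"az": -0.9},
    {"jaw": 0.2,"dx": -0.2,"dy": 0,"dz": 10.3,"ax": 0,"ay": 0,"az": -0.9},
    {"jaw": 0,"dx": -0.2,"dy": 0,"dz": 10.3,"ax": 0,"ay": 0,"az": -0.9},
    {"jaw": 0,"dx": -0.2,"dy": 0,"dz": 10.3,"ax": 0,"ay": 0,"az": -0.9},
    {"jaw": 0,"dx": -0.2,"dy": 0,"dz": 10.3,"ax": 0,"ay": 0,"az": -0.9}
  ]
}}

```text
time_s: 8.05
eef_pos: [0.5524, -0.2511, 0.0957]
eef_rot: [3.132, 0.217, 0.004]
force: [-0.5, -0.6, 0.5]
finger_gap: 0.058
```

```bash
python3 - <<'E'
from h import *
from station import env
c=snap("wrist","w6");k=car(0,-.228)
go(env.read_state(),[k[0]-.0015,k[1],.093],7.78)
E
```

```text
t 8.1 tcp [ 0.5525 -0.2511  0.096 ] yaw 7.94 gap 0.0544 F [-0.1  0.3  0.4]
dx -0.21 dy -0.15 dz 0.30 az 0.16
tilt(down in tool) [-0.0032 -0.0022  1.    ]
```

View pics/w6.png

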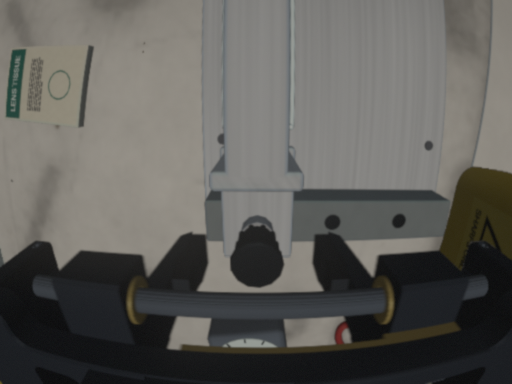

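Emit:
{"api": "apply_moves", "payload": {
  "moves": [
    {"jaw": -1,"dx": -0.2,"dy": -0.1,"dz": 0.2,"ax": 0,"ay": 0,"az": 0},
    {"jaw": -1,"dx": -0.2,"dy": -0.1,"dz": 0.2,"ax": 0,"ay": 0,"az": 0},
    {"jaw": -1,"dx": -0.2,"dy": -0.1,"dz": 0.2,"ax": 0,"ay": 0,"az": 0},
    {"jaw": -1,"dx": -0.2,"dy": -0.1,"dz": 0.2,"ax": 0,"ay": 0,"az": 0},
    {"jaw": -1,"dx": -0.2,"dy": -0.1,"dz": 0.2,"ax": 0,"ay": 0,"az": 0},
    {"jaw": -1,"dx": -0.2,"dy": -0.1,"dz": 0.2,"ax": 0,"ay": 0,"az": 0}
  ]
}}

```text
time_s: 8.7
eef_pos: [0.5492, -0.2494, 0.0923]
eef_rot: [3.134, 0.22, 0.001]
force: [-0.9, 0.9, 3.5]
finger_gap: 0.0244
```

```bash
python3 - <<'E'
from h import *
from station import env
k=car(0,-.228)
go(env.read_state(),[k[0],k[1],.093],7.78)
E
```

```text
t 8.7 tcp [ 0.5492 -0.2494  0.0923] yaw 8.02 gap 0.0244 F [-0.9  0.9  3.5]
dx 0.24 dy 0.08 dz -0.07 az 0.24
tilt(down in tool) [-8.e-04 -4.e-04  1.e+00]
```

Emit:
{"api": "apply_moves", "payload": {
  "moves": [
    {"jaw": -1,"dx": 0,"dy": 0,"dz": 0,"ax": 0,"ay": 0,"az": 0},
    {"jaw": -1,"dx": 0,"dy": 0,"dz": 0,"ax": 0,"ay": 0,"az": 0},
    {"jaw": -1,"dx": 0,"dy": 0,"dz": -0.5,"ax": 0,"ay": 0,"az": 0},
    {"jaw": -1,"dx": 0,"dy": 0,"dz": -1.0,"ax": 0,"ay": 0,"az": 0},
    {"jaw": -1,"dx": 0,"dy": 0,"dz": -1.6,"ax": 0,"ay": 0,"az": 0},
    {"jaw": -1,"dx": 0,"dy": 0,"dz": -1.6,"ax": 0,"ay": 0,"az": 0},
    {"jaw": -1,"dx": 0,"dy": 0,"dz": -1.6,"ax": 0,"ay": 0,"az": 0}
  ]
}}

```text
time_s: 9.4
eef_pos: [0.5476, -0.2494, 0.1062]
eef_rot: [-3.133, -0.22, 0.004]
force: [1.6, -5.4, -10.8]
finger_gap: 0.0244
```

```bash
python3 - <<'E'
from h import *
from station import env
c=snap("wrist","w7");k=car(0.1,-.228)
go(env.read_state(),[k[0],k[1],.109],7.78)
E
```

```text
t 9.45 tcp [ 0.5476 -0.2494  0.1063] yaw 8.02 gap 0.0239 F [ -0.2  -3.9 -10. ]
dx 10.40 dy 0.15 dz -0.29 az 0.24
tilt(down in tool) [2.4e-03 6.0e-04 1.0e+00]
```

View pics/w7.png

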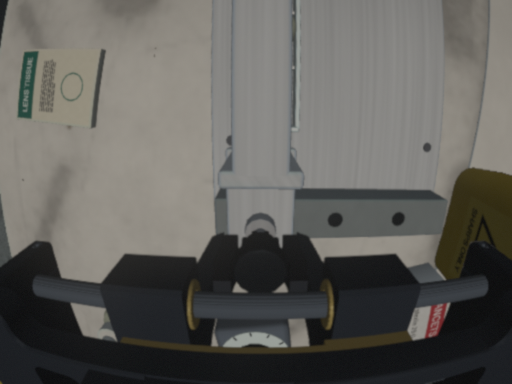

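```bash
python3 - <<'E'
from h import *
t=pickle.load(open("top0.pkl","rb"));s=pickle.load(open("scene0.pkl","rb"))
def tri(a,b):
    (o1,d1),(o2,d2)=a,b
    A=np.stack([d1,-d2],1);x=np.linalg.lstsq(A,o2-o1,rcond=None)[0]
    return (o1+d1*x[0]).round(3),(o2+d2*x[1]).round(3)
print(tri(ray(t,316,88),ray(s,365,166)))
for q in [(290,92),(299,100),(338,88),(325,76)]: print(plane(t,*q,.16).round(3))
for q in [(292,108),(304,131),(338,100)]: print(plane(t,*q,0.0).round(3))
E
```

```text
(array([ 0.766, -0.245,  0.163]), array([ 0.755, -0.238,  0.155]))
[ 0.781 -0.175  0.16 ]
[ 0.749 -0.188  0.16 ]
[ 0.746 -0.302  0.16 ]
[ 0.793 -0.284  0.16 ]
[ 0.813 -0.206  0.   ]
[ 0.729 -0.21   0.   ]
[ 0.789 -0.348  0.   ]
```

Emit:
{"api": "apply_moves", "payload": {
  "moves": [
    {"jaw": -1,"dx": 0.2,"dy": 0,"dz": 0.8,"ax": 0,"ay": 0,"az": 0},
    {"jaw": -1,"dx": 0.2,"dy": 0,"dz": 1.5,"ax": 0,"ay": 0,"az": 0},
    {"jaw": -0.2,"dx": 0.2,"dy": 0,"dz": 1.5,"ax": 0,"ay": 0,"az": 0},
    {"jaw": 0,"dx": 0.2,"dy": 0,"dz": 1.5,"ax": 0,"ay": 0,"az": 0},
    {"jaw": 0,"dx": 0.2,"dy": 0,"dz": 1.5,"ax": 0,"ay": 0,"az": 0},
    {"jaw": 0,"dx": 0.2,"dy": 0,"dz": -2,"ax": 0,"ay": 0,"az": 0},
    {"jaw": -0.1,"dx": 0.2,"dy": 0,"dz": -4,"ax": 0,"ay": 0,"az": 8},
    {"jaw": -0.1,"dx": 0.2,"dy": 0,"dz": -4,"ax": 0,"ay": 0,"az": 16}
  ]
}}

```text
time_s: 10.25
eef_pos: [0.5539, -0.2502, 0.153]
eef_rot: [3.13, -0.227, 0.013]
force: [0.4, 0.1, -0.4]
finger_gap: 0.0399
```

Emit:
{"api": "apply_moves", "payload": {
  "moves": [
    {"jaw": -0.1,"dx": 0,"dy": 0,"dz": 0,"ax": 0,"ay": 0,"az": 8.5},
    {"jaw": -0.1,"dx": 0,"dy": 0,"dz": 0,"ax": 0,"ay": 0,"az": 17},
    {"jaw": -0.1,"dx": 0,"dy": 0,"dz": 0,"ax": 0,"ay": 0,"az": 25.5},
    {"jaw": -0.1,"dx": 0,"dy": 0,"dz": 0,"ax": 0,"ay": 0,"az": 34},
    {"jaw": -0.1,"dx": 0,"dy": 0,"dz": 0,"ax": 0,"ay": 0,"az": 42.5},
    {"jaw": -0.1,"dx": 0,"dy": 0,"dz": 0,"ax": 0,"ay": 0,"az": 51},
    {"jaw": -0.1,"dx": 0,"dy": 0,"dz": 0,"ax": 0,"ay": 0,"az": 59.5},
    {"jaw": -0.1,"dx": 0,"dy": 0,"dz": 0,"ax": 0,"ay": 0,"az": 68}
  ]
}}

```text
time_s: 11.05
eef_pos: [0.5515, -0.249, 0.1489]
eef_rot: [-2.47, 1.941, -0.003]
force: [-0.1, -0.0, 0.2]
finger_gap: 0.0394
```

```bash
python3 - <<'E'
from h import *
from station import env
c=snap("wrist","w8");k=car(-.0015,-.228)
go(env.read_state(),[k[0],k[1],.140],-82.2)
E
```

```text
t 11.1 tcp [ 0.5515 -0.249   0.1489] yaw -76.64 gap 0.0399 F [0.8 0.2 0.3]
dx 0.07 dy 0.15 dz 0.89 az 5.56
tilt(down in tool) [-9.0e-04  1.7e-03  1.0e+00]
```

View pics/w8.png

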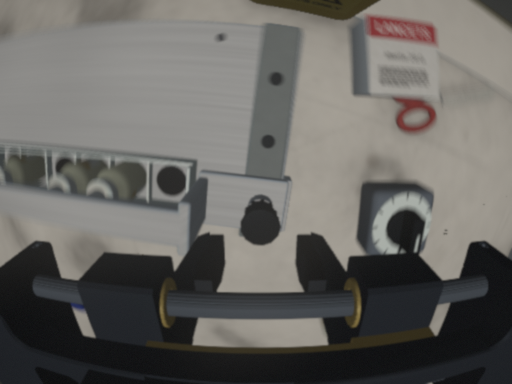

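Emit:
{"api": "apply_moves", "payload": {
  "moves": [
    {"jaw": -0.12,"dx": 0.15,"dy": 0.15,"dz": 0,"ax": 0,"ay": 0,"az": 5.6},
    {"jaw": -0.12,"dx": 0.15,"dy": 0.15,"dz": 2,"ax": 0,"ay": 0,"az": 5.6},
    {"jaw": -0.12,"dx": 0.15,"dy": 0.15,"dz": 4,"ax": 0,"ay": 0,"az": 5.6},
    {"jaw": -0.12,"dx": 0.15,"dy": 0.15,"dz": 5.6,"ax": 0,"ay": 0,"az": 5.6},
    {"jaw": -0.12,"dx": 0.15,"dy": 0.15,"dz": 5.6,"ax": 0,"ay": 0,"az": 5.6},
    {"jaw": -0.12,"dx": 0.15,"dy": 0.15,"dz": 5.6,"ax": 0,"ay": 0,"az": 5.6}
  ]
}}

```text
time_s: 11.7
eef_pos: [0.5498, -0.2508, 0.0918]
eef_rot: [-2.379, 2.051, 0.001]
force: [-0.6, -0.4, -0.3]
finger_gap: 0.0388
```

```bash
python3 - <<'E'
from h import *
from station import env
k=car(-.0015,-.228)
go(env.read_state(),[k[0],k[1],.093],-82.2)
E
```

```text
t 11.7 tcp [ 0.5498 -0.2508  0.0918] yaw -81.53 gap 0.0388 F [-0.6 -0.4 -0.3]
dx -0.06 dy -0.06 dz -0.12 az 0.67
tilt(down in tool) [ 3.e-04 -3.e-04  1.e+00]
```

Close, then lift about 16 mm.

Emit:
{"api": "apply_moves", "payload": {
  "moves": [
    {"jaw": -1,"dx": 0,"dy": 0,"dz": 0,"ax": 0,"ay": 0,"az": 0},
    {"jaw": -1,"dx": 0,"dy": 0,"dz": 0,"ax": 0,"ay": 0,"az": 0},
    {"jaw": -1,"dx": 0,"dy": 0,"dz": 0,"ax": 0,"ay": 0,"az": 0},
    {"jaw": -1,"dx": 0,"dy": 0,"dz": 0,"ax": 0,"ay": 0,"az": 0},
    {"jaw": -1,"dx": 0,"dy": 0,"dz": 0,"ax": 0,"ay": 0,"az": 0},
    {"jaw": -1,"dx": 0,"dy": 0,"dz": -0.8,"ax": 0,"ay": 0,"az": 0},
    {"jaw": -1,"dx": 0,"dy": 0,"dz": -1.6,"ax": 0,"ay": 0,"az": 0},
    {"jaw": -1,"dx": 0,"dy": 0,"dz": -1.6,"ax": 0,"ay": 0,"az": 0}
  ]
}}

```text
time_s: 12.5
eef_pos: [0.5488, -0.2498, 0.1074]
eef_rot: [-2.378, 2.052, 0.004]
force: [1.4, 4.8, -11.4]
finger_gap: 0.0244
```

```bash
python3 - <<'E'
from h import *
from station import env
s=env.read_state();Rm=R.from_rotvec(s["eef_rot"]).as_matrix()
go(s,s["eef_pos"]+np.r_[CX*.1,0],-82.2); p=s["eef_pos"][:2]-O;print("car",(p@CX).round(4),(p@CY).round(4))
E
```

```text
t 12.5 tcp [ 0.5488 -0.2498  0.1074] yaw -81.59 gap 0.0244 F [  1.4   4.8 -11.4]
dx 0.11 dy -10.00 dz -0.02 az 0.61
tilt(down in tool) [ 0.0022 -0.0015  1.    ]
car -0.0029 -0.2275
```

Emit:
{"api": "apply_moves", "payload": {
  "moves": [
    {"jaw": -1,"dx": 0.02,"dy": -1,"dz": 0,"ax": 0,"ay": 0,"az": 0},
    {"jaw": -1,"dx": 0.04,"dy": -2.5,"dz": 0,"ax": 0,"ay": 0,"az": 0},
    {"jaw": -1,"dx": 0.06,"dy": -4.5,"dz": 0,"ax": 0,"ay": 0,"az": 0},
    {"jaw": -1,"dx": 0.08,"dy": -6.5,"dz": 0,"ax": 0,"ay": 0,"az": 0},
    {"jaw": -1,"dx": 0.1,"dy": -8.5,"dz": 0,"ax": 0,"ay": 0,"az": 0},
    {"jaw": -1,"dx": 0.1,"dy": -9.6,"dz": 0,"ax": 0,"ay": 0,"az": 0},
    {"jaw": -1,"dx": 0.1,"dy": -10,"dz": 0,"ax": 0,"ay": 0,"az": 0},
    {"jaw": -1,"dx": 0.1,"dy": -10,"dz": 0,"ax": 0,"ay": 0,"az": 0}
  ]
}}

```text
time_s: 13.3
eef_pos: [0.6492, -0.2364, 0.1068]
eef_rot: [-2.378, 2.052, 0.002]
force: [0.7, 6.2, -10.7]
finger_gap: 0.0242
```

```bash
python3 - <<'E'
from h import *
from station import env
s=env.read_state()
c=snap("wrist","w9");snap("top","t9")
k=car(.1,-.228)
cv2.imwrite("pics/t9c.png",cv2.resize(pickle.load(open("t9.pkl","rb"))["image"][125:275,160:360,::-1],None,fx=4,fy=4,interpolation=cv2.INTER_CUBIC))
go(s,s["eef_pos"]+np.r_[CX*.1,0],-82.2); p=s["eef_pos"][:2]-O;print("car",(p@CX).round(4),(p@CY).round(4))
E
```

```text
t 13.3 tcp [ 0.6492 -0.2364  0.1068] yaw -81.57 gap 0.0242 F [  0.7   6.2 -10.7]
dx 0.11 dy -10.00 dz -0.00 az 0.63
tilt(down in tool) [ 0.0014 -0.      1.    ]
car 0.0984 -0.2278
```

View pics/t9c.png

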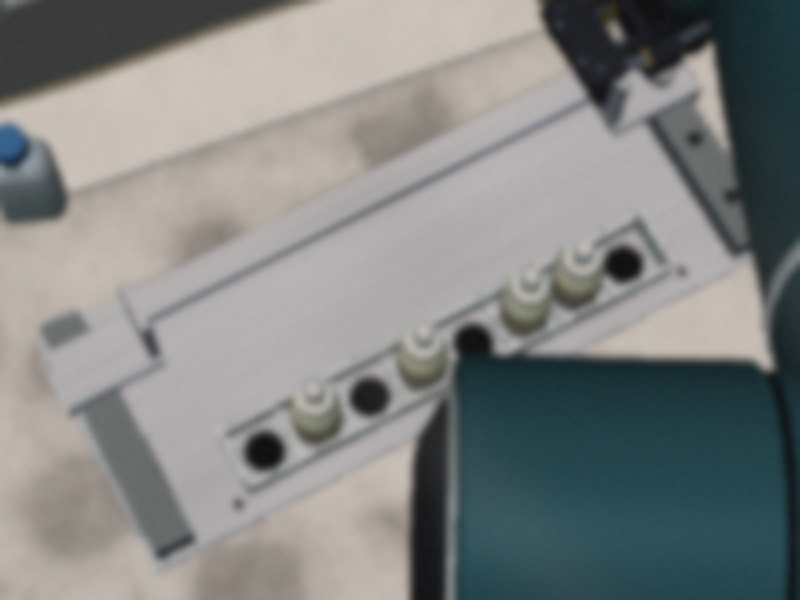

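View pics/w9.png

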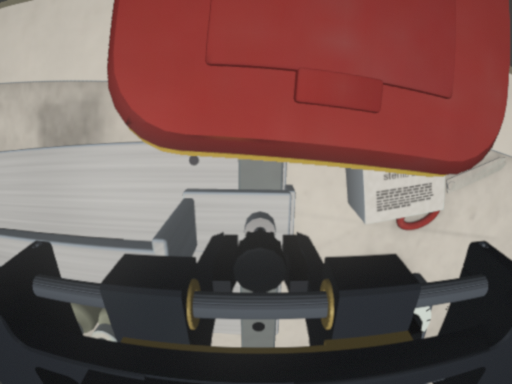

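Emit:
{"api": "apply_moves", "payload": {
  "moves": [
    {"jaw": -1,"dx": 0,"dy": 0,"dz": 0.5,"ax": 0,"ay": 0,"az": 0},
    {"jaw": -1,"dx": 0,"dy": 0,"dz": 0.9,"ax": 0,"ay": 0,"az": 0},
    {"jaw": -1,"dx": 0,"dy": 0,"dz": 1.2,"ax": 0,"ay": 0,"az": 0},
    {"jaw": -1,"dx": 0,"dy": 0,"dz": 1.4,"ax": 0,"ay": 0,"az": 0},
    {"jaw": -1,"dx": 0,"dy": 0,"dz": 1.4,"ax": 0,"ay": 0,"az": 0}
  ]
}}

```text
time_s: 13.9
eef_pos: [0.6489, -0.2365, 0.0942]
eef_rot: [-2.377, 2.052, 0.0]
force: [-0.2, 6.7, -7.3]
finger_gap: 0.0247
```

Emit:
{"api": "apply_moves", "payload": {
  "moves": [
    {"jaw": -1,"dx": 0,"dy": 0,"dz": 0.2,"ax": 0,"ay": 0,"az": 0},
    {"jaw": -0.12,"dx": 0,"dy": 0,"dz": 0.2,"ax": 0,"ay": 0,"az": 0},
    {"jaw": -0.12,"dx": 0,"dy": 0,"dz": 0.2,"ax": 0,"ay": 0,"az": 0},
    {"jaw": -0.12,"dx": 0,"dy": 0,"dz": 0.2,"ax": 0,"ay": 0,"az": 0},
    {"jaw": -0.12,"dx": 0,"dy": 0,"dz": -2.5,"ax": 0,"ay": 0,"az": 0},
    {"jaw": -0.12,"dx": 0,"dy": 0,"dz": -6,"ax": 0,"ay": 0,"az": 0},
    {"jaw": -0.12,"dx": 0,"dy": 0,"dz": -6,"ax": 0,"ay": 0,"az": 0}
  ]
}}

```text
time_s: 14.6
eef_pos: [0.6533, -0.2398, 0.1617]
eef_rot: [-2.375, 2.05, -0.021]
force: [0.8, -1.1, 1.0]
finger_gap: 0.0388
```

```bash
python3 - <<'E'
from h import *
from station import env
c=snap("wrist","w10");k=car(.1,-.228)
go(env.read_state(),[.48,-.30,.25],7.78)
for z,h in((.092,"home"),(.104,"up")): print(h,proj(c,[k[0],k[1],z],True))
E
```

```text
t 14.65 tcp [ 0.6519 -0.2393  0.1591] yaw -81.61 gap 0.0389 F [ 0.5 -0.4 -0.5]
dx 3.55 dy 17.82 dz -9.22 az -89.39
tilt(down in tool) [-0.0057  0.0086  0.9999]
home (np.float64(253.17317315610165), np.float64(220.92383875068333))
up (np.float64(252.92629114960926), np.float64(227.68565847972545))
```

View pics/w10.png

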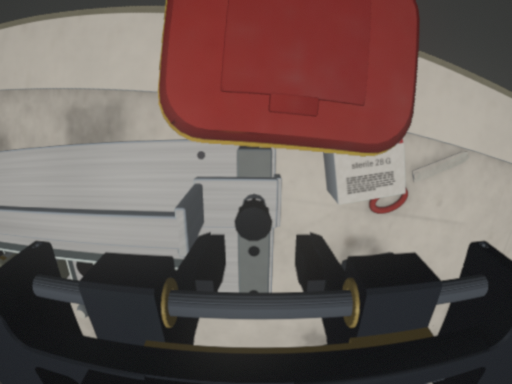

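Emit:
{"api": "apply_moves", "payload": {
  "moves": [
    {"jaw": 0,"dx": 0,"dy": 3,"dz": -3,"ax": 0,"ay": 0,"az": 0},
    {"jaw": 0.5,"dx": 0,"dy": 7,"dz": -6,"ax": 0,"ay": 0,"az": -8},
    {"jaw": 1,"dx": 2,"dy": 11,"dz": -9,"ax": 0,"ay": 0,"az": -16},
    {"jaw": 1,"dx": 4,"dy": 15,"dz": -9,"ax": 0,"ay": 0,"az": -24},
    {"jaw": 1,"dx": 6,"dy": 19,"dz": -9,"ax": 0,"ay": 0,"az": -32},
    {"jaw": 1,"dx": 8,"dy": 22,"dz": -9,"ax": 0,"ay": 0,"az": -40},
    {"jaw": 1,"dx": 9.5,"dy": 23,"dz": -9,"ax": 0,"ay": 0,"az": -48},
    {"jaw": 1,"dx": 9.5,"dy": 23,"dz": -9,"ax": 0,"ay": 0,"az": -56}
  ]
}}

```text
time_s: 15.45
eef_pos: [0.4332, -0.3672, 0.2433]
eef_rot: [3.063, -0.692, -0.0]
force: [-0.0, 0.5, -0.5]
finger_gap: 0.0882
```

```bash
python3 - <<'E'
from h import *
from station import env
c=snap("wrist","w11");c=snap("top","t11")
go(env.read_state(),[.439,-.365,.20],7.78)
E
```

```text
t 15.55 tcp [ 0.4342 -0.3657  0.2431] yaw -25.67 gap 0.0881 F [-0.2  0.6  0.3]
dx 0.40 dy -0.27 dz 4.31 az -33.45
tilt(down in tool) [ 3.e-04 -2.e-04  1.e+00]
```

View pics/t11.png

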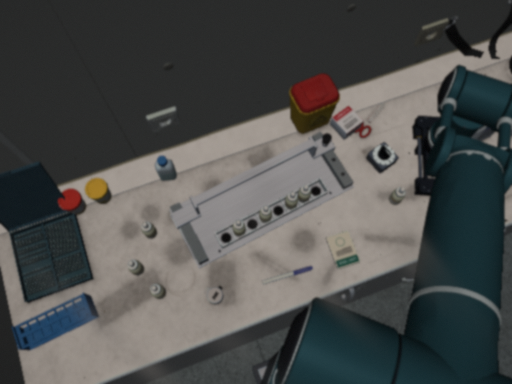

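View pics/w11.png

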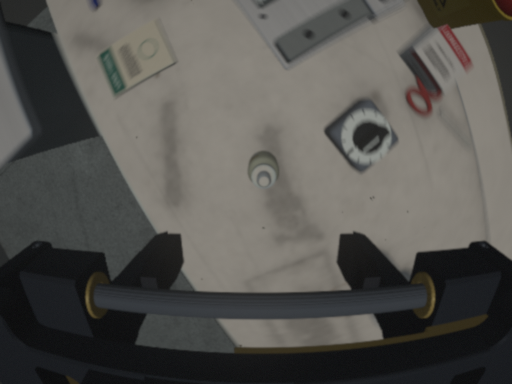

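```bash
python3 - <<'E'
from h import *
c=pickle.load(open("w11.pkl","rb"));im=c["image"][:,:,::-1]
cv2.imwrite("pics/w11c.png",cv2.resize(im[140:200,230:300],None,fx=8,fy=8,interpolation=cv2.INTER_CUBIC))
t=pickle.load(open("t11.pkl","rb"))
cv2.imwrite("pics/t11c.png",cv2.resize(t["image"][175:210,380:420,::-1],None,fx=12,fy=12,interpolation=cv2.INTER_CUBIC))
E
```

```text
(no output)
```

View pics/w11c.png

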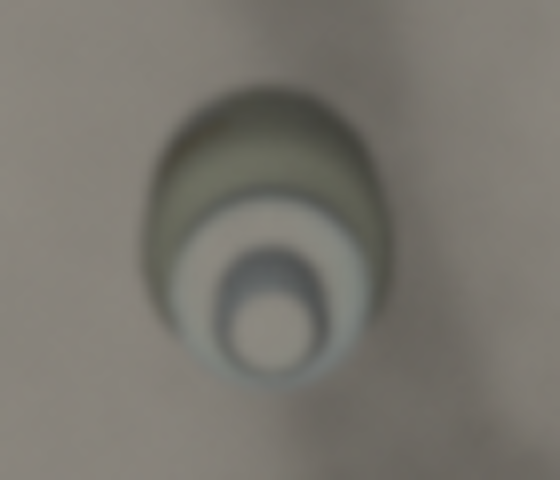

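View pics/t11c.png

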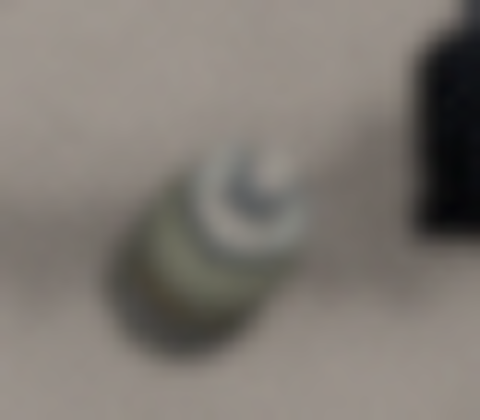

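```bash
python3 - <<'E'
from h import *
from station import env
c=pickle.load(open("w11.pkl","rb"));t=pickle.load(open("t11.pkl","rb"))
a=plane(c,263.4,175.8,.071,True);print(a,plane(c,263.3,180.8,.086,True),plane(t,400.4,191.2,.071))
go(env.read_state(),[a[0],a[1],.15],7.78)
E
```

```text
[ 0.43765648 -0.36443336  0.071     ] [ 0.43685762 -0.36549491  0.086     ] [ 0.437642   -0.36468279  0.071     ]
t 15.55 tcp [ 0.4342 -0.3657  0.2431] yaw -25.67 gap 0.0881 F [-0.2  0.6  0.3]
dx 0.26 dy -0.27 dz 9.31 az -33.45
tilt(down in tool) [ 3.e-04 -2.e-04  1.e+00]
```

Emit:
{"api": "apply_moves", "payload": {
  "moves": [
    {"jaw": 1,"dx": 0.3,"dy": -0.3,"dz": 3,"ax": 0,"ay": 0,"az": -8.5},
    {"jaw": 1,"dx": 0.3,"dy": -0.3,"dz": 6,"ax": 0,"ay": 0,"az": -17},
    {"jaw": 1,"dx": 0.3,"dy": -0.3,"dz": 9.3,"ax": 0,"ay": 0,"az": -25.5},
    {"jaw": 1,"dx": 0.3,"dy": -0.3,"dz": 9.3,"ax": 0,"ay": 0,"az": -33.5},
    {"jaw": 1,"dx": 0.3,"dy": -0.3,"dz": 9.3,"ax": 0,"ay": 0,"az": -33.5},
    {"jaw": 1,"dx": 0.3,"dy": -0.3,"dz": 9.3,"ax": 0,"ay": 0,"az": -33.5}
  ]
}}

```text
time_s: 16.15
eef_pos: [0.4397, -0.3635, 0.1509]
eef_rot: [3.134, 0.21, 0.001]
force: [-0.4, -0.5, 0.5]
finger_gap: 0.0881
```

```bash
python3 - <<'E'
from h import *
from station import env
go(env.read_state(),[.4375,-.3647,.084],7.78)
E
```

```text
t 16.15 tcp [ 0.4397 -0.3635  0.1509] yaw 7.65 gap 0.0881 F [-0.4 -0.5  0.5]
dx -0.24 dy 0.08 dz 6.69 az -0.13
tilt(down in tool) [-5.e-04 -7.e-04  1.e+00]
```

Emit:
{"api": "apply_moves", "payload": {
  "moves": [
    {"jaw": 1,"dx": -0.2,"dy": 0.1,"dz": 3,"ax": 0,"ay": 0,"az": 0},
    {"jaw": 0.3,"dx": -0.2,"dy": 0.1,"dz": 6.5,"ax": 0,"ay": 0,"az": 0},
    {"jaw": 0,"dx": -0.2,"dy": 0.1,"dz": 6.5,"ax": 0,"ay": 0,"az": 0},
    {"jaw": 0,"dx": -0.2,"dy": 0.1,"dz": 6.5,"ax": 0,"ay": 0,"az": 0},
    {"jaw": 0,"dx": -0.2,"dy": 0.1,"dz": 6.5,"ax": 0,"ay": 0,"az": 0}
  ]
}}

```text
time_s: 16.65
eef_pos: [0.4387, -0.3659, 0.088]
eef_rot: [3.132, 0.215, 0.004]
force: [-0.4, 0.9, 0.9]
finger_gap: 0.0583
```

```bash
python3 - <<'E'
from h import *
from station import env
snap("wrist","w12")
go(env.read_state(),[.4375,-.3647,.084],7.78)
E
```

```text
t 16.7 tcp [ 0.4388 -0.366   0.0882] yaw 7.87 gap 0.0545 F [-0.   0.6  0.8]
dx -0.11 dy -0.15 dz 0.42 az 0.09
tilt(down in tool) [-0.0027 -0.0032  1.    ]
```

View pics/w12.png

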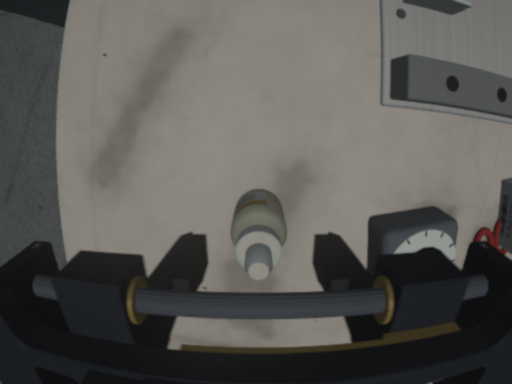

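Emit:
{"api": "apply_moves", "payload": {
  "moves": [
    {"jaw": -0.1,"dx": -0.1,"dy": -0.1,"dz": 0.3,"ax": 0,"ay": 0,"az": 0},
    {"jaw": -1,"dx": -0.1,"dy": -0.1,"dz": 0.3,"ax": 0,"ay": 0,"az": 0},
    {"jaw": -1,"dx": -0.1,"dy": -0.1,"dz": 0.3,"ax": 0,"ay": 0,"az": 0},
    {"jaw": -1,"dx": -0.1,"dy": -0.1,"dz": 0.3,"ax": 0,"ay": 0,"az": 0},
    {"jaw": -1,"dx": -0.1,"dy": -0.1,"dz": 0.3,"ax": 0,"ay": 0,"az": 0},
    {"jaw": -1,"dx": -0.1,"dy": -0.1,"dz": 0.3,"ax": 0,"ay": 0,"az": 0},
    {"jaw": -1,"dx": -0.1,"dy": -0.1,"dz": 0.3,"ax": 0,"ay": 0,"az": 0}
  ]
}}

```text
time_s: 17.4
eef_pos: [0.4364, -0.3641, 0.0829]
eef_rot: [3.134, 0.217, 0.001]
force: [-0.0, -0.0, 0.9]
finger_gap: 0.0222
```

```bash
python3 - <<'E'
from h import *
from station import env
k=car(0,-.1435)
go(env.read_state(),[k[0],k[1],.2],7.78)
E
```

```text
t 17.4 tcp [ 0.4364 -0.3641  0.0829] yaw 7.92 gap 0.0222 F [-0.  -0.   0.9]
dx 13.02 dy -18.17 dz -11.71 az 0.14
tilt(down in tool) [-3.e-04 -4.e-04  1.e+00]
```

Emit:
{"api": "apply_moves", "payload": {
  "moves": [
    {"jaw": -1,"dx": 0,"dy": 0,"dz": -2,"ax": 0,"ay": 0,"az": 0},
    {"jaw": -1,"dx": 0,"dy": 0,"dz": -5,"ax": 0,"ay": 0,"az": 0},
    {"jaw": -1,"dx": 1,"dy": -2,"dz": -9,"ax": 0,"ay": 0,"az": 0},
    {"jaw": -1,"dx": 4,"dy": -5,"dz": -11.7,"ax": 0,"ay": 0,"az": 0},
    {"jaw": -1,"dx": 7,"dy": -9,"dz": -11.7,"ax": 0,"ay": 0,"az": 0},
    {"jaw": -1,"dx": 10,"dy": -13,"dz": -11.7,"ax": 0,"ay": 0,"az": 0},
    {"jaw": -1,"dx": 12.5,"dy": -17,"dz": -11.7,"ax": 0,"ay": 0,"az": 0},
    {"jaw": -1,"dx": 13,"dy": -18.2,"dz": -11.7,"ax": 0,"ay": 0,"az": 0}
  ]
}}

```text
time_s: 18.2
eef_pos: [0.541, -0.1618, 0.1993]
eef_rot: [-3.132, -0.222, -0.0]
force: [-0.1, -0.7, -2.0]
finger_gap: 0.0225
```

Emit:
{"api": "apply_moves", "payload": {
  "moves": [
    {"jaw": -1,"dx": 0,"dy": 0,"dz": 0,"ax": 0,"ay": 0,"az": 0},
    {"jaw": -1,"dx": 0,"dy": 0,"dz": 0,"ax": 0,"ay": 0,"az": 0},
    {"jaw": -1,"dx": 0,"dy": 0,"dz": 0,"ax": 0,"ay": 0,"az": 0}
  ]
}}

```text
time_s: 18.5
eef_pos: [0.5392, -0.1671, 0.1994]
eef_rot: [3.134, 0.215, -0.001]
force: [0.7, 0.1, -0.8]
finger_gap: 0.0225
```

```bash
python3 - <<'E'
from h import *
from station import env
k=car(0,-.1435)
snap("wrist","w13");snap("scene","s13")
go(env.read_state(),[k[0],k[1],.12],7.78)
E
```

```text
t 18.6 tcp [ 0.5393 -0.1672  0.1996] yaw 7.8 gap 0.0224 F [ 0.7 -0.5 -1. ]
dx 0.12 dy -0.09 dz 7.96 az 0.02
tilt(down in tool) [ 4.e-04 -2.e-04  1.e+00]
```

View pics/w13.png

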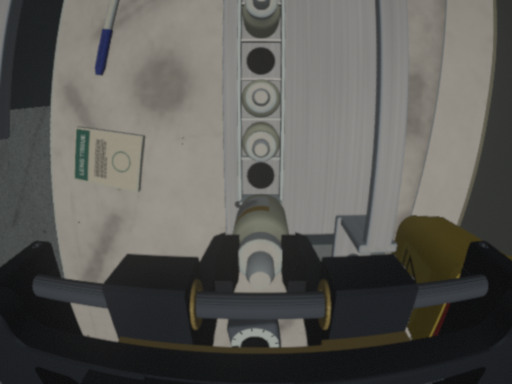

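View pics/s13.png

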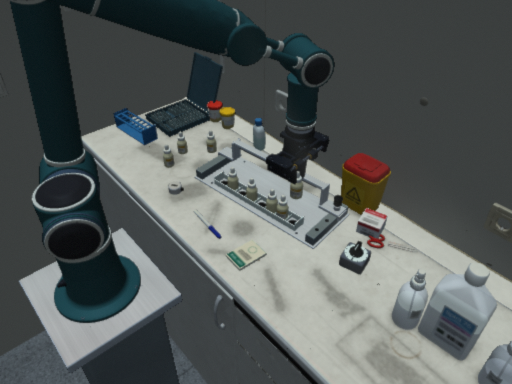

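```bash
python3 - <<'E'
from h import *
c=pickle.load(open("w13.pkl","rb"))
g=c["image"].max(2);m=(g<50).astype(np.uint8)
n,l,st,ce=cv2.connectedComponentsWithStats(m)
for i in range(1,n):
    x,y=ce[i]
    if 230<x<300 and y<200 and st[i,4]>50:
        p=plane(c,x,y,.007,True);q=p[:2]-O;print(st[i,:4],ce[i],p.round(4),"car",(q@CX).round(4),(q@CY).round(4))
E
```

```text
[248  49  26  25] [260.29941292  60.54207436] [ 0.5215 -0.0446  0.007 ] car -0.0022 -0.0205
[249 163  24  25] [260.4173913 175.0326087] [ 0.5384 -0.166   0.007 ] car -0.0019 -0.1431
```

Emit:
{"api": "apply_moves", "payload": {
  "moves": [
    {"jaw": -1,"dx": 0.05,"dy": -0.15,"dz": 3,"ax": 0,"ay": 0,"az": 0},
    {"jaw": -1,"dx": 0.05,"dy": -0.15,"dz": 6,"ax": 0,"ay": 0,"az": 0},
    {"jaw": -1,"dx": 0.05,"dy": -0.15,"dz": 7.5,"ax": 0,"ay": 0,"az": 0},
    {"jaw": -1,"dx": 0.05,"dy": -0.15,"dz": 7.5,"ax": 0,"ay": 0,"az": 0},
    {"jaw": -1,"dx": 0.05,"dy": -0.15,"dz": 7.5,"ax": 0,"ay": 0,"az": 0}
  ]
}}

```text
time_s: 19.1
eef_pos: [0.5403, -0.1648, 0.1251]
eef_rot: [3.134, 0.216, 0.0]
force: [0.3, -0.6, -1.1]
finger_gap: 0.023
```

```bash
python3 - <<'E'
from h import *
from station import env
k=car(-.001,-.143)
snap("wrist","w14")
go(env.read_state(),[k[0],k[1],.0895],7.78)
E
```

```text
t 19.15 tcp [ 0.541  -0.1649  0.126 ] yaw 7.88 gap 0.0226 F [-0.4 -0.3 -1.1]
dx -0.19 dy 0.06 dz 3.65 az 0.10
tilt(down in tool) [-1.7e-03 -9.0e-04  1.0e+00]
```

View pics/w14.png

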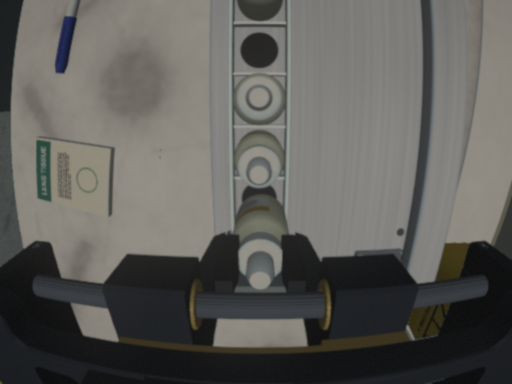

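Emit:
{"api": "apply_moves", "payload": {
  "moves": [
    {"jaw": -1,"dx": -0.1,"dy": 0,"dz": 1,"ax": 0,"ay": 0,"az": 0},
    {"jaw": -1,"dx": -0.1,"dy": 0,"dz": 2,"ax": 0,"ay": 0,"az": 0},
    {"jaw": -1,"dx": -0.1,"dy": 0,"dz": 2.6,"ax": 0,"ay": 0,"az": 0},
    {"jaw": -1,"dx": -0.1,"dy": 0,"dz": 3,"ax": 0,"ay": 0,"az": 0},
    {"jaw": -1,"dx": -0.1,"dy": 0,"dz": 3.2,"ax": 0,"ay": 0,"az": 0},
    {"jaw": -1,"dx": -0.1,"dy": 0,"dz": 3.2,"ax": 0,"ay": 0,"az": 0},
    {"jaw": -1,"dx": -0.1,"dy": 0,"dz": 3.2,"ax": 0,"ay": 0,"az": 0}
  ]
}}

```text
time_s: 19.85
eef_pos: [0.5394, -0.1643, 0.0928]
eef_rot: [3.134, 0.217, 0.0]
force: [0.2, -0.5, -1.2]
finger_gap: 0.0224
```

```bash
python3 - <<'E'
from h import *
from station import env
k=car(-.001,-.143)
snap("wrist","w15")
go(env.read_state(),[k[0],k[1],.0895],7.78)
E
```

```text
t 19.9 tcp [ 0.5395 -0.1644  0.093 ] yaw 7.92 gap 0.0227 F [ 0.5 -0.  -1.3]
dx -0.04 dy 0.14 dz 0.35 az 0.14
tilt(down in tool) [-5.e-04 -3.e-04  1.e+00]
```

View pics/w15.png

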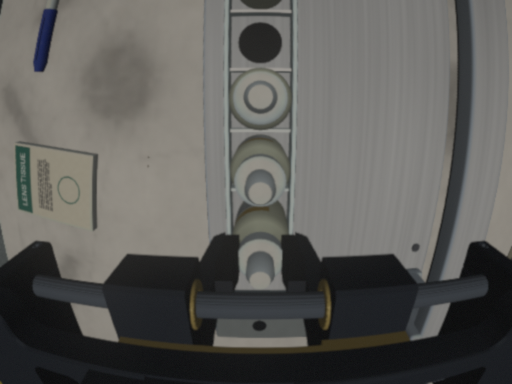

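Emit:
{"api": "apply_moves", "payload": {
  "moves": [
    {"jaw": -1,"dx": 0,"dy": 0.1,"dz": 0.2,"ax": 0,"ay": 0,"az": 0},
    {"jaw": -1,"dx": 0,"dy": 0.1,"dz": 0.4,"ax": 0,"ay": 0,"az": 0},
    {"jaw": -1,"dx": 0,"dy": 0.1,"dz": 0.4,"ax": 0,"ay": 0,"az": 0},
    {"jaw": -1,"dx": 0,"dy": 0.1,"dz": 0.4,"ax": 0,"ay": 0,"az": 0}
  ]
}}

```text
time_s: 20.3
eef_pos: [0.5396, -0.1654, 0.089]
eef_rot: [3.134, 0.217, 0.001]
force: [0.5, 0.2, 0.1]
finger_gap: 0.0224
```

Emit:
{"api": "apply_moves", "payload": {
  "moves": [
    {"jaw": -0.2,"dx": 0,"dy": 0,"dz": 0,"ax": 0,"ay": 0,"az": 0},
    {"jaw": -0.1,"dx": 0,"dy": 0,"dz": 0,"ax": 0,"ay": 0,"az": 0},
    {"jaw": 0,"dx": 0,"dy": 0,"dz": 0,"ax": 0,"ay": 0,"az": 0},
    {"jaw": 0,"dx": 0,"dy": 0,"dz": 0,"ax": 0,"ay": 0,"az": 0},
    {"jaw": 0,"dx": 0,"dy": 0,"dz": -3,"ax": 0,"ay": 0,"az": 0},
    {"jaw": 0,"dx": 0,"dy": 0,"dz": -7,"ax": 0,"ay": 0,"az": 0},
    {"jaw": 1,"dx": 0,"dy": 0,"dz": -11,"ax": 0,"ay": 0,"az": 0},
    {"jaw": 1,"dx": 0,"dy": -3,"dz": -14,"ax": 0,"ay": 0,"az": 0}
  ]
}}

```text
time_s: 21.1
eef_pos: [0.5365, -0.1377, 0.2317]
eef_rot: [3.132, 0.212, 0.005]
force: [0.1, 0.1, 0.6]
finger_gap: 0.0578
```

```bash
python3 - <<'E'
from h import *
from station import env
snap("wrist","w16");snap("top","t16")
go(env.read_state(),[.50,.30,.25],7.78)
E
```

```text
t 21.2 tcp [ 0.5379 -0.1346  0.2345] yaw 7.99 gap 0.0661 F [ 0.5 -1.1  0.2]
dx 2.30 dy -43.56 dz -1.65 az 0.21
tilt(down in tool) [-0.0089 -0.0027  1.    ]
```

View pics/w16.png

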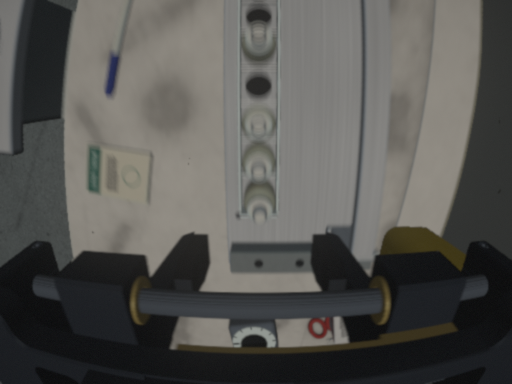

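View pics/t16.png

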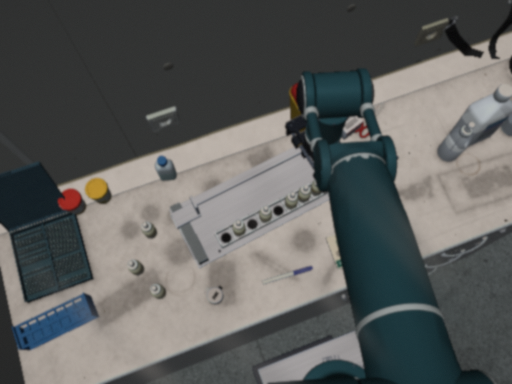

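Emit:
{"api": "apply_moves", "payload": {
  "moves": [
    {"jaw": 1,"dx": 0.3,"dy": -4,"dz": -1,"ax": 0,"ay": 0,"az": 0},
    {"jaw": 1,"dx": 0.6,"dy": -9,"dz": -1.6,"ax": 0,"ay": 0,"az": 0},
    {"jaw": 1,"dx": 0.9,"dy": -14,"dz": -1.6,"ax": 0,"ay": 0,"az": 0},
    {"jaw": 1,"dx": 1.2,"dy": -19,"dz": -1.6,"ax": 0,"ay": 0,"az": 0},
    {"jaw": 1,"dx": 1.5,"dy": -24,"dz": -1.6,"ax": 0,"ay": 0,"az": 0},
    {"jaw": 1,"dx": 1.8,"dy": -29,"dz": -1.6,"ax": 0,"ay": 0,"az": 0},
    {"jaw": 1,"dx": 2.1,"dy": -33,"dz": -1.6,"ax": 0,"ay": 0,"az": 0},
    {"jaw": 1,"dx": 2.1,"dy": -36,"dz": -1.6,"ax": 0,"ay": 0,"az": 0}
  ]
}}

```text
time_s: 22.0
eef_pos: [0.5056, 0.2261, 0.2433]
eef_rot: [3.134, 0.22, -0.002]
force: [0.5, -1.4, -0.1]
finger_gap: 0.088
```

```bash
python3 - <<'E'
from h import *
from station import env
snap("wrist","w17")
go(env.read_state(),[.50,.30,.25],7.78)
E
```

```text
t 22.05 tcp [0.505  0.2292 0.2433] yaw 8.09 gap 0.0881 F [-0.2  1.8  0.8]
dx 0.50 dy -7.08 dz -0.65 az 0.31
tilt(down in tool) [0.0015 0.0029 1.    ]
```

View pics/w17.png

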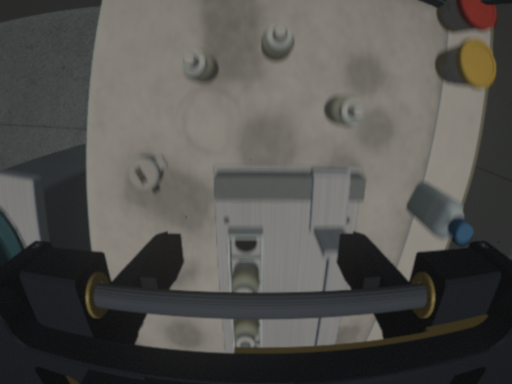

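```bash
python3 - <<'E'
from h import *
from station import env
c=pickle.load(open("w17.pkl","rb"))
for q in [(278,35),(195,60),(350,111)]: print(plane(c,*q,.086,True).round(4))
go(env.read_state(),[.587,.306,.19],7.78)
E
```

```text
[0.5006 0.3703 0.086 ]
[0.4275 0.3373 0.086 ]
[0.579  0.3105 0.086 ]
t 22.05 tcp [0.505  0.2292 0.2433] yaw 8.09 gap 0.0881 F [-0.2  1.8  0.8]
dx 9.21 dy -6.43 dz 5.34 az 0.31
tilt(down in tool) [0.0015 0.0029 1.    ]
```

Emit:
{"api": "apply_moves", "payload": {
  "moves": [
    {"jaw": 1,"dx": 3,"dy": -2.5,"dz": 1,"ax": 0,"ay": 0,"az": 0.3},
    {"jaw": 1,"dx": 6,"dy": -5,"dz": 3,"ax": 0,"ay": 0,"az": 0.3},
    {"jaw": 1,"dx": 8.8,"dy": -6.4,"dz": 5.3,"ax": 0,"ay": 0,"az": 0.3},
    {"jaw": 1,"dx": 8.8,"dy": -6.4,"dz": 5.3,"ax": 0,"ay": 0,"az": 0.3},
    {"jaw": 1,"dx": 8.8,"dy": -6.4,"dz": 5.3,"ax": 0,"ay": 0,"az": 0.3}
  ]
}}

```text
time_s: 22.55
eef_pos: [0.5838, 0.2985, 0.1888]
eef_rot: [3.132, 0.209, -0.008]
force: [0.5, 0.4, -0.2]
finger_gap: 0.0884
```

```bash
python3 - <<'E'
from h import *
from station import env
c=snap("wrist","w18");s=env.read_state();print(s["eef_pos"])
im=c["image"][:,:,::-1]
cv2.imwrite("pics/w18c.png",cv2.resize(im[120:240,190:330],None,fx=5,fy=5,interpolation=cv2.INTER_CUBIC))
E
```

```text
[0.58406826 0.29856064 0.19048864]
```

View pics/w18c.png

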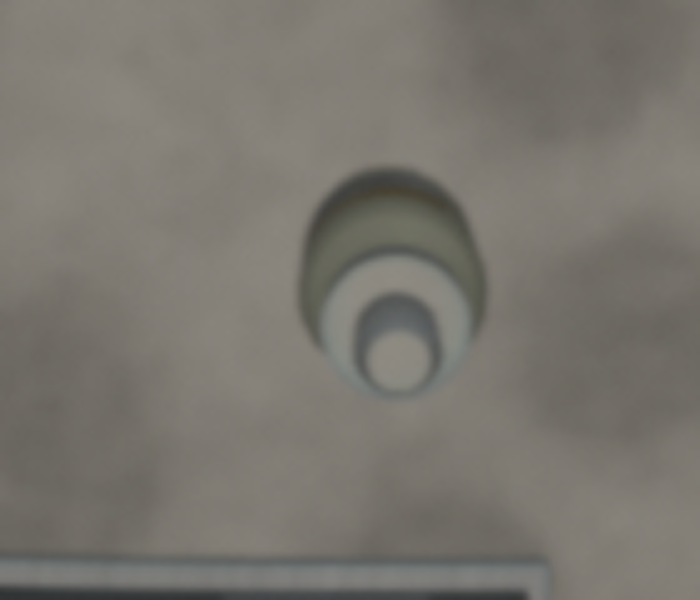

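```bash
python3 - <<'E'
from h import *
from station import env
c=pickle.load(open("w18.pkl","rb"))
a=plane(c,268.9,184.6,.071,True);print(a,plane(c,269.5,191.6,.086,True))
t=pickle.load(open("t16.pkl","rb"))
cv2.imwrite("pics/t16c.png",cv2.resize(t["image"][210:310,110:210,::-1],None,fx=6,fy=6,interpolation=cv2.INTER_CUBIC))
go(env.read_state(),[a[0],a[1],.13],7.78)
E
```

```text
[0.58820708 0.31006105 0.071     ] [0.58853619 0.30853742 0.086     ]
t 22.6 tcp [0.5841 0.2986 0.1905] yaw 7.62 gap 0.0884 F [-0.1 -0.8  0.2]
dx 0.58 dy -1.09 dz 6.05 az -0.16
tilt(down in tool) [ 0.0025 -0.001   1.    ]
```

View pics/t16c.png

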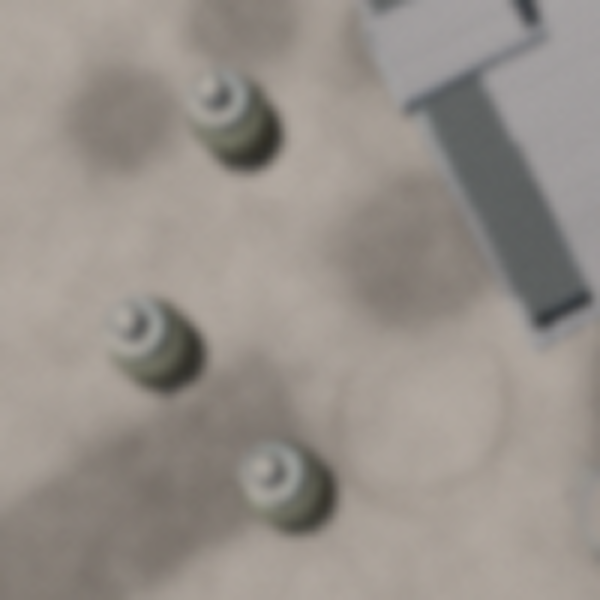

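```bash
python3 - <<'E'
from h import *
t=pickle.load(open("t16.pkl","rb"))
for x,y in [(220,97),(138,326),(272,474)]: print(plane(t,110+(x+.5)/6-.5,210+(y+.5)/6-.5,.071).round(4))
E
```

```text
[0.5884 0.3069 0.071 ]
[0.5027 0.3691 0.071 ]
[0.4217 0.3337 0.071 ]
```

Emit:
{"api": "apply_moves", "payload": {
  "moves": [
    {"jaw": 1,"dx": 0.5,"dy": -1,"dz": 3,"ax": 0,"ay": 0,"az": 0},
    {"jaw": 1,"dx": 0.5,"dy": -1,"dz": 6,"ax": 0,"ay": 0,"az": 0},
    {"jaw": 0.3,"dx": 0.5,"dy": -1,"dz": 6,"ax": 0,"ay": 0,"az": 0},
    {"jaw": 0,"dx": 0.5,"dy": -1,"dz": 6,"ax": 0,"ay": 0,"az": 0},
    {"jaw": 0,"dx": 0.5,"dy": -1,"dz": 6,"ax": 0,"ay": 0,"az": 0}
  ]
}}

```text
time_s: 23.1
eef_pos: [0.5894, 0.31, 0.1345]
eef_rot: [-3.133, -0.208, -0.005]
force: [0.4, 0.4, 0.0]
finger_gap: 0.0662
```

```bash
python3 - <<'E'
from h import *
from station import env
snap("wrist","w19")
go(env.read_state(),[.588,.308,.083],7.78)
E
```

```text
t 23.15 tcp [0.5896 0.3102 0.1346] yaw 7.6 gap 0.0625 F [-0.7 -0.2 -0.6]
dx -0.21 dy 0.20 dz 5.16 az -0.18
tilt(down in tool) [-0.004   0.0013  1.    ]
```

View pics/w19.png

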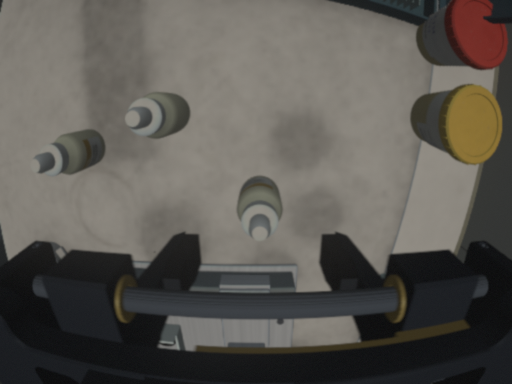

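Emit:
{"api": "apply_moves", "payload": {
  "moves": [
    {"jaw": 0,"dx": -0.1,"dy": 0.2,"dz": 2,"ax": 0,"ay": 0,"az": 0},
    {"jaw": 0,"dx": -0.1,"dy": 0.2,"dz": 4,"ax": 0,"ay": 0,"az": 0},
    {"jaw": 0,"dx": -0.1,"dy": 0.2,"dz": 5,"ax": 0,"ay": 0,"az": 0},
    {"jaw": 0,"dx": -0.1,"dy": 0.2,"dz": 5,"ax": 0,"ay": 0,"az": 0},
    {"jaw": 0,"dx": -0.1,"dy": 0.2,"dz": 5,"ax": 0,"ay": 0,"az": 0}
  ]
}}

```text
time_s: 23.65
eef_pos: [0.5882, 0.3081, 0.0828]
eef_rot: [-3.134, -0.209, -0.002]
force: [-0.7, -0.0, -0.4]
finger_gap: 0.0442
```

```bash
python3 - <<'E'
from h import *
from station import env
snap("wrist","w20")
go(env.read_state(),[.588,.308,.083],7.78)
E
```

```text
t 23.7 tcp [0.5886 0.3083 0.0832] yaw 7.62 gap 0.0438 F [-0.   1.5 -0.6]
dx -0.06 dy 0.02 dz 0.02 az -0.16
tilt(down in tool) [-2.2e-03  7.0e-04  1.0e+00]
```

View pics/w20.png

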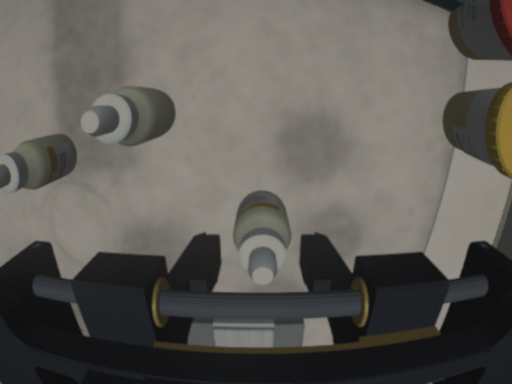

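Emit:
{"api": "apply_moves", "payload": {
  "moves": [
    {"jaw": -1,"dx": 0,"dy": 0,"dz": 0,"ax": 0,"ay": 0,"az": 0},
    {"jaw": -1,"dx": 0,"dy": 0,"dz": 0,"ax": 0,"ay": 0,"az": 0},
    {"jaw": -1,"dx": 0,"dy": 0,"dz": 0,"ax": 0,"ay": 0,"az": 0},
    {"jaw": -1,"dx": 0,"dy": 0,"dz": 0,"ax": 0,"ay": 0,"az": 0},
    {"jaw": -1,"dx": 0,"dy": 0,"dz": 0,"ax": 0,"ay": 0,"az": 0},
    {"jaw": -1,"dx": 0,"dy": 0,"dz": 0,"ax": 0,"ay": 0,"az": 0}
  ]
}}

```text
time_s: 24.3
eef_pos: [0.5883, 0.3082, 0.0825]
eef_rot: [-3.134, -0.209, -0.002]
force: [1.1, 0.1, 3.6]
finger_gap: 0.023
```

```bash
python3 - <<'E'
from h import *
from station import env
k=car(-.001,-.0205)
go(env.read_state(),[k[0],k[1],.23],7.78)
E
```

```text
t 24.3 tcp [0.5883 0.3082 0.0825] yaw 7.62 gap 0.023 F [1.1 0.1 3.6]
dx -11.15 dy 34.07 dz -14.79 az -0.16
tilt(down in tool) [-1.6e-03  5.0e-04  1.0e+00]
```

Emit:
{"api": "apply_moves", "payload": {
  "moves": [
    {"jaw": -1,"dx": 0,"dy": 0,"dz": -3,"ax": 0,"ay": 0,"az": 0},
    {"jaw": -1,"dx": 0,"dy": 0,"dz": -7,"ax": 0,"ay": 0,"az": 0},
    {"jaw": -1,"dx": -1,"dy": 2,"dz": -11,"ax": 0,"ay": 0,"az": 0},
    {"jaw": -1,"dx": -3,"dy": 6,"dz": -14,"ax": 0,"ay": 0,"az": 0},
    {"jaw": -1,"dx": -5,"dy": 11,"dz": -14.8,"ax": 0,"ay": 0,"az": 0},
    {"jaw": -1,"dx": -7,"dy": 16,"dz": -14.8,"ax": 0,"ay": 0,"az": 0},
    {"jaw": -1,"dx": -9,"dy": 21,"dz": -14.8,"ax": 0,"ay": 0,"az": 0},
    {"jaw": -1,"dx": -10.5,"dy": 25.5,"dz": -14.8,"ax": 0,"ay": 0,"az": 0}
  ]
}}

```text
time_s: 25.1
eef_pos: [0.5182, 0.0523, 0.229]
eef_rot: [3.135, 0.21, -0.002]
force: [1.4, 0.2, -2.5]
finger_gap: 0.023
```

```bash
python3 - <<'E'
from h import *
from station import env
k=car(-.001,-.0205)
go(env.read_state(),[k[0],k[1],.19],7.78)
E
```

```text
t 25.1 tcp [0.5182 0.0523 0.229 ] yaw 7.66 gap 0.023 F [ 1.4  0.2 -2.5]
dx -0.84 dy 9.65 dz 3.90 az -0.12
tilt(down in tool) [1.5e-03 1.0e-04 1.0e+00]
```

Emit:
{"api": "apply_moves", "payload": {
  "moves": [
    {"jaw": -1,"dx": -0.5,"dy": 4,"dz": 0,"ax": 0,"ay": 0,"az": 0},
    {"jaw": -1,"dx": -0.7,"dy": 7.5,"dz": 0,"ax": 0,"ay": 0,"az": 0},
    {"jaw": -1,"dx": -0.7,"dy": 9,"dz": 0,"ax": 0,"ay": 0,"az": 0},
    {"jaw": -1,"dx": -0.7,"dy": 9,"dz": 2,"ax": 0,"ay": 0,"az": 0},
    {"jaw": -1,"dx": -0.7,"dy": 9,"dz": 3,"ax": 0,"ay": 0,"az": 0},
    {"jaw": -1,"dx": -0.7,"dy": 9,"dz": 3,"ax": 0,"ay": 0,"az": 0},
    {"jaw": -1,"dx": -0.7,"dy": 9,"dz": 3,"ax": 0,"ay": 0,"az": 0}
  ]
}}

```text
time_s: 25.8
eef_pos: [0.5246, -0.0354, 0.1992]
eef_rot: [-3.134, -0.21, 0.002]
force: [-0.1, -0.0, -1.9]
finger_gap: 0.0227
```

```bash
python3 - <<'E'
from h import *
from station import env
k=car(-.001,-.0205)
snap("wrist","w21")
go(env.read_state(),[k[0],k[1],.12],7.78)
E
```

```text
t 25.85 tcp [ 0.5251 -0.0355  0.1998] yaw 7.68 gap 0.0228 F [-0.6  0.1 -1.1]
dx -0.36 dy 0.85 dz 7.98 az -0.10
tilt(down in tool) [1.e-04 2.e-04 1.e+00]
```

View pics/w21.png

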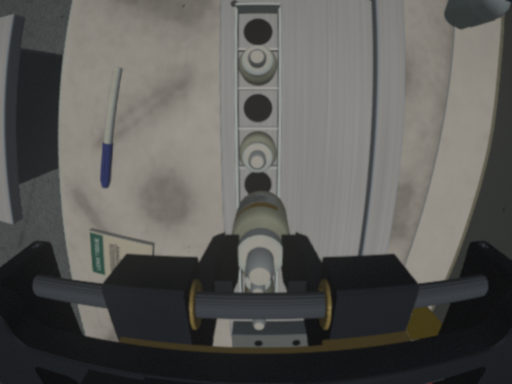

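Emit:
{"api": "apply_moves", "payload": {
  "moves": [
    {"jaw": -1,"dx": -0.35,"dy": 0.85,"dz": 0,"ax": 0,"ay": 0,"az": 0},
    {"jaw": -1,"dx": -0.35,"dy": 0.85,"dz": 3,"ax": 0,"ay": 0,"az": 0},
    {"jaw": -1,"dx": -0.35,"dy": 0.85,"dz": 6,"ax": 0,"ay": 0,"az": 0},
    {"jaw": -1,"dx": -0.35,"dy": 0.85,"dz": 7.8,"ax": 0,"ay": 0,"az": 0},
    {"jaw": -1,"dx": -0.35,"dy": 0.85,"dz": 7.8,"ax": 0,"ay": 0,"az": 0},
    {"jaw": -1,"dx": -0.35,"dy": 0.85,"dz": 7.8,"ax": 0,"ay": 0,"az": 0}
  ]
}}

```text
time_s: 26.45
eef_pos: [0.523, -0.0454, 0.1224]
eef_rot: [3.134, 0.209, 0.001]
force: [-0.7, -0.2, -1.7]
finger_gap: 0.023
```

```bash
python3 - <<'E'
from h import *
from station import env
k=car(-.001,-.0205)
snap("wrist","w22")
go(env.read_state(),[k[0],k[1],.092],7.78)
E
```

```text
t 26.5 tcp [ 0.5237 -0.0454  0.1231] yaw 7.63 gap 0.023 F [-0.1  0.  -1.1]
dx -0.10 dy -0.11 dz 3.11 az -0.15
tilt(down in tool) [-2.1e-03 -6.0e-04  1.0e+00]
```

View pics/w22.png

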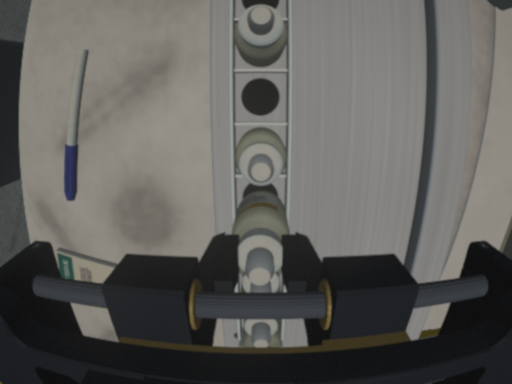

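Emit:
{"api": "apply_moves", "payload": {
  "moves": [
    {"jaw": -1,"dx": 0,"dy": -0.1,"dz": 1.5,"ax": 0,"ay": 0,"az": 0},
    {"jaw": -1,"dx": 0,"dy": -0.1,"dz": 2.6,"ax": 0,"ay": 0,"az": 0},
    {"jaw": -1,"dx": 0,"dy": -0.1,"dz": 3,"ax": 0,"ay": 0,"az": 0},
    {"jaw": -1,"dx": 0,"dy": -0.1,"dz": 3,"ax": 0,"ay": 0,"az": 0},
    {"jaw": -1,"dx": 0,"dy": -0.1,"dz": 3,"ax": 0,"ay": 0,"az": 0}
  ]
}}

```text
time_s: 27.0
eef_pos: [0.5224, -0.0441, 0.0915]
eef_rot: [-3.135, -0.209, 0.001]
force: [0.2, 0.9, -2.1]
finger_gap: 0.0232
```

```bash
python3 - <<'E'
from h import *
from station import env
k=car(-.001,-.0205)
go(env.read_state(),[k[0],k[1],.089],7.78)
E
```

```text
t 27.0 tcp [ 0.5224 -0.0441  0.0915] yaw 7.63 gap 0.0232 F [ 0.2  0.9 -2.1]
dx 0.03 dy 0.04 dz 0.25 az -0.15
tilt(down in tool) [5.e-04 1.e-04 1.e+00]
```

Emit:
{"api": "apply_moves", "payload": {
  "moves": [
    {"jaw": -1,"dx": 0,"dy": 0,"dz": 0.2,"ax": 0,"ay": 0,"az": 0},
    {"jaw": -1,"dx": 0,"dy": 0,"dz": 0.3,"ax": 0,"ay": 0,"az": 0},
    {"jaw": -1,"dx": 0,"dy": 0,"dz": 0.3,"ax": 0,"ay": 0,"az": 0}
  ]
}}

```text
time_s: 27.3
eef_pos: [0.5225, -0.0442, 0.0887]
eef_rot: [3.135, 0.209, 0.0]
force: [-0.3, 0.5, -2.6]
finger_gap: 0.023
```

Emit:
{"api": "apply_moves", "payload": {
  "moves": [
    {"jaw": -1,"dx": 0,"dy": 0,"dz": 0.1,"ax": 0,"ay": 0,"az": 0},
    {"jaw": -1,"dx": 0,"dy": 0,"dz": 0.1,"ax": 0,"ay": 0,"az": 0}
  ]
}}

```text
time_s: 27.5
eef_pos: [0.523, -0.0442, 0.0884]
eef_rot: [3.134, 0.209, 0.001]
force: [0.2, 1.0, 3.4]
finger_gap: 0.0231
```

Contact. Release and retreat.

Emit:
{"api": "apply_moves", "payload": {
  "moves": [
    {"jaw": -0.2,"dx": 0,"dy": 0,"dz": 0,"ax": 0,"ay": 0,"az": 0},
    {"jaw": -0.1,"dx": 0,"dy": 0,"dz": 0,"ax": 0,"ay": 0,"az": 0},
    {"jaw": 0,"dx": 0,"dy": 0,"dz": 0,"ax": 0,"ay": 0,"az": 0},
    {"jaw": 0,"dx": 0,"dy": 0,"dz": 0,"ax": 0,"ay": 0,"az": 0},
    {"jaw": 0,"dx": 0,"dy": 0,"dz": -3,"ax": 0,"ay": 0,"az": 0},
    {"jaw": 0,"dx": 0,"dy": 0,"dz": -7,"ax": 0,"ay": 0,"az": 0},
    {"jaw": 1,"dx": 0,"dy": 0,"dz": -11,"ax": 0,"ay": 0,"az": 0},
    {"jaw": 1,"dx": 0,"dy": -3,"dz": -13,"ax": 0,"ay": 0,"az": 0}
  ]
}}

```text
time_s: 28.3
eef_pos: [0.5209, -0.0163, 0.2218]
eef_rot: [3.133, 0.204, 0.01]
force: [0.3, 0.6, 0.6]
finger_gap: 0.0578
```

```bash
python3 - <<'E'
from h import *
from station import env
snap("wrist","w23")
go(env.read_state(),[.503,.365,.20],7.78)
E
```

```text
t 28.35 tcp [ 0.5211 -0.0116  0.2242] yaw 7.52 gap 0.0618 F [0.5 2.6 0.9]
dx 3.11 dy -37.57 dz 2.50 az -0.26
tilt(down in tool) [-0.0091  0.0013  1.    ]
```

View pics/w23.png

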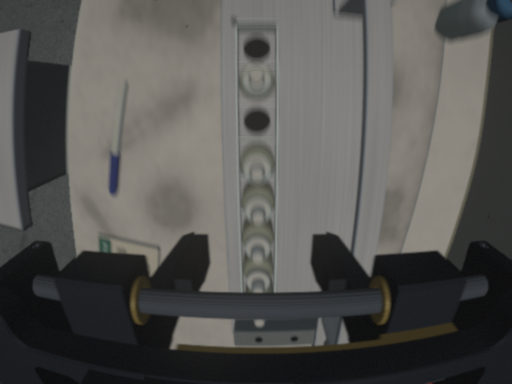

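Emit:
{"api": "apply_moves", "payload": {
  "moves": [
    {"jaw": 1,"dx": 0.3,"dy": -3,"dz": 0,"ax": 0,"ay": 0,"az": 0},
    {"jaw": 1,"dx": 0.7,"dy": -8,"dz": 0,"ax": 0,"ay": 0,"az": 0},
    {"jaw": 1,"dx": 1.1,"dy": -13,"dz": 0,"ax": 0,"ay": 0,"az": 0},
    {"jaw": 1,"dx": 1.5,"dy": -18,"dz": 0,"ax": 0,"ay": 0,"az": 0},
    {"jaw": 1,"dx": 1.9,"dy": -23,"dz": 0,"ax": 0,"ay": 0,"az": 0},
    {"jaw": 1,"dx": 2.3,"dy": -28,"dz": 0,"ax": 0,"ay": 0,"az": 0},
    {"jaw": 1,"dx": 2.7,"dy": -33,"dz": 0,"ax": 0,"ay": 0,"az": 0},
    {"jaw": 1,"dx": 3,"dy": -36,"dz": 1.5,"ax": 0,"ay": 0,"az": 0}
  ]
}}

```text
time_s: 29.15
eef_pos: [0.501, 0.3506, 0.2046]
eef_rot: [-3.131, -0.212, -0.006]
force: [0.4, -0.4, 0.3]
finger_gap: 0.0885
```

Emit:
{"api": "apply_moves", "payload": {
  "moves": [
    {"jaw": 1,"dx": 0,"dy": 0,"dz": 0,"ax": 0,"ay": 0,"az": 0},
    {"jaw": 1,"dx": 0,"dy": 0,"dz": 0,"ax": 0,"ay": 0,"az": 0},
    {"jaw": 1,"dx": 0,"dy": 0,"dz": 0,"ax": 0,"ay": 0,"az": 0}
  ]
}}

```text
time_s: 29.45
eef_pos: [0.5005, 0.3454, 0.2025]
eef_rot: [3.134, 0.208, -0.001]
force: [-0.3, -0.4, 1.0]
finger_gap: 0.0882
```

```bash
python3 - <<'E'
from h import *
from station import env
c=snap("wrist","w24");t=snap("top","t24")
cv2.imwrite("pics/t24c.png",cv2.resize(t["image"][210:310,110:210,::-1],None,fx=6,fy=6,interpolation=cv2.INTER_CUBIC))
go(env.read_state(),[.503,.369,.13],7.78)
E
```

```text
t 29.55 tcp [0.501  0.3452 0.2031] yaw 7.53 gap 0.0882 F [ 0.6 -0.2  0.8]
dx 0.51 dy -2.34 dz 7.31 az -0.25
tilt(down in tool) [-5.e-04  0.e+00  1.e+00]
```

View pics/w24.png

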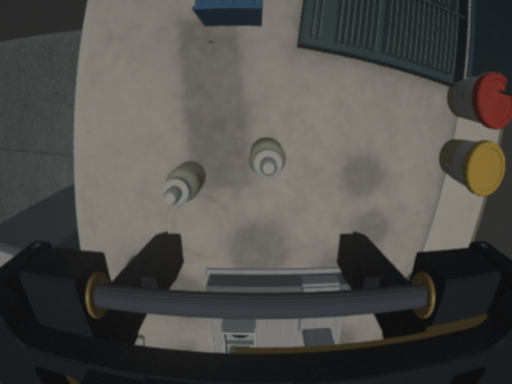

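```bash
python3 - <<'E'
from h import *
from station import env
c=pickle.load(open("w24.pkl","rb"))
cv2.imwrite("pics/w24c.png",cv2.resize(c["image"][125:215,155:295,::-1],None,fx=5,fy=5,interpolation=cv2.INTER_CUBIC))
print(plane(c,267.5,161.5,.071,True),plane(c,177.5,189,.071,True))
E
```

```text
[0.50223354 0.37375392 0.071     ] [0.42472976 0.33849782 0.071     ]
```

View pics/w24c.png

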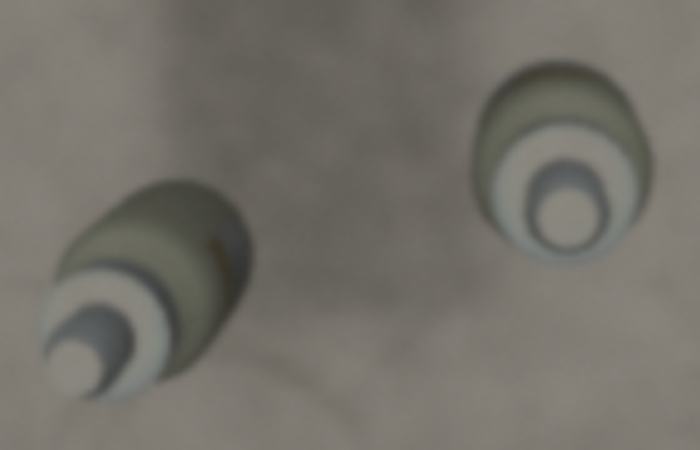

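Emit:
{"api": "apply_moves", "payload": {
  "moves": [
    {"jaw": 1,"dx": 0.5,"dy": -2.5,"dz": 3,"ax": 0,"ay": 0,"az": -0.2},
    {"jaw": 1,"dx": 0.5,"dy": -2.5,"dz": 6.5,"ax": 0,"ay": 0,"az": -0.2},
    {"jaw": 0.3,"dx": 0.5,"dy": -2.5,"dz": 6.5,"ax": 0,"ay": 0,"az": -0.2},
    {"jaw": 0,"dx": 0.5,"dy": -2.5,"dz": 6.5,"ax": 0,"ay": 0,"az": -0.2},
    {"jaw": 0,"dx": 0.5,"dy": -2.5,"dz": 6.5,"ax": 0,"ay": 0,"az": -0.2},
    {"jaw": 0,"dx": 0.5,"dy": -2.5,"dz": 6.5,"ax": 0,"ay": 0,"az": -0.2}
  ]
}}

```text
time_s: 30.15
eef_pos: [0.5036, 0.3721, 0.1402]
eef_rot: [-3.132, -0.213, -0.005]
force: [-0.2, 0.0, -0.7]
finger_gap: 0.0584
```

```bash
python3 - <<'E'
from h import *
from station import env
snap("wrist","w25")
go(env.read_state(),[.5025,.3705,.083],7.78)
E
```

```text
t 30.2 tcp [0.5034 0.3722 0.14  ] yaw 7.79 gap 0.0543 F [-1.1 -0.6  0. ]
dx -0.13 dy 0.16 dz 5.70 az 0.01
tilt(down in tool) [-0.0032  0.0016  1.    ]
```

View pics/w25.png

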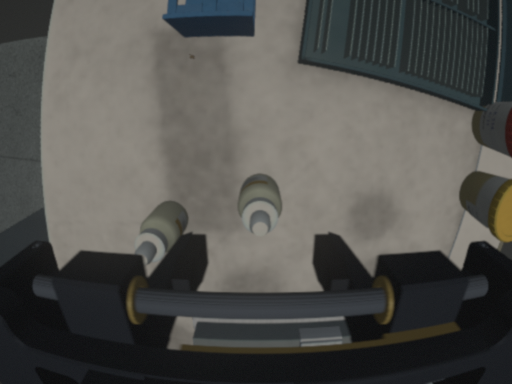

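Emit:
{"api": "apply_moves", "payload": {
  "moves": [
    {"jaw": 0,"dx": -0.1,"dy": 0.1,"dz": 2,"ax": 0,"ay": 0,"az": 0},
    {"jaw": 0,"dx": -0.1,"dy": 0.1,"dz": 4,"ax": 0,"ay": 0,"az": 0},
    {"jaw": 0,"dx": -0.1,"dy": 0.1,"dz": 5.4,"ax": 0,"ay": 0,"az": 0},
    {"jaw": 0,"dx": -0.1,"dy": 0.1,"dz": 5.4,"ax": 0,"ay": 0,"az": 0},
    {"jaw": 0,"dx": -0.1,"dy": 0.1,"dz": 5.4,"ax": 0,"ay": 0,"az": 0}
  ]
}}

```text
time_s: 30.7
eef_pos: [0.5015, 0.3708, 0.0841]
eef_rot: [-3.134, -0.214, -0.0]
force: [0.8, 0.9, 0.3]
finger_gap: 0.0441
```

```bash
python3 - <<'E'
from h import *
from station import env
snap("wrist","w26")
go(env.read_state(),[.5025,.3705,.083],7.78)
E
```

```text
t 30.75 tcp [0.5019 0.3711 0.0847] yaw 7.82 gap 0.044 F [ 0.8 -0.5  1.2]
dx 0.05 dy 0.07 dz 0.17 az 0.04
tilt(down in tool) [-1.3e-03  6.0e-04  1.0e+00]
```

View pics/w26.png

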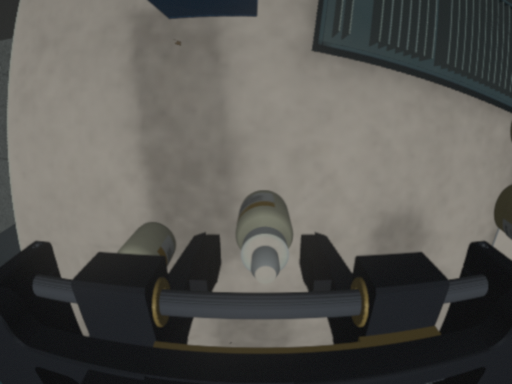

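Emit:
{"api": "apply_moves", "payload": {
  "moves": [
    {"jaw": -1,"dx": 0.1,"dy": 0,"dz": 0.1,"ax": 0,"ay": 0,"az": 0},
    {"jaw": -1,"dx": 0.1,"dy": 0,"dz": 0.1,"ax": 0,"ay": 0,"az": 0},
    {"jaw": -1,"dx": 0.1,"dy": 0,"dz": 0.1,"ax": 0,"ay": 0,"az": 0},
    {"jaw": -1,"dx": 0.1,"dy": 0,"dz": 0.1,"ax": 0,"ay": 0,"az": 0},
    {"jaw": -1,"dx": 0.1,"dy": 0,"dz": 0.1,"ax": 0,"ay": 0,"az": 0},
    {"jaw": -1,"dx": 0.1,"dy": 0,"dz": 0.1,"ax": 0,"ay": 0,"az": 0}
  ]
}}

```text
time_s: 31.35
eef_pos: [0.5028, 0.3711, 0.0833]
eef_rot: [-3.134, -0.214, -0.002]
force: [0.0, 0.1, 3.1]
finger_gap: 0.0223
```

```bash
python3 - <<'E'
from h import *
from station import env
k=car(-.001,.0615)
go(env.read_state(),[k[0],k[1],.20],7.78)
E
```

```text
t 31.35 tcp [0.5028 0.3711 0.0833] yaw 7.82 gap 0.0223 F [0.  0.1 3.1]
dx -3.66 dy 33.24 dz -11.69 az 0.04
tilt(down in tool) [-1.1e-03  6.0e-04  1.0e+00]
```

Emit:
{"api": "apply_moves", "payload": {
  "moves": [
    {"jaw": -1,"dx": 0,"dy": 0,"dz": -3,"ax": 0,"ay": 0,"az": 0},
    {"jaw": -1,"dx": 0,"dy": 0,"dz": -7,"ax": 0,"ay": 0,"az": 0},
    {"jaw": -1,"dx": -0.5,"dy": 3,"dz": -11,"ax": 0,"ay": 0,"az": 0},
    {"jaw": -1,"dx": -1,"dy": 8,"dz": -12,"ax": 0,"ay": 0,"az": 0},
    {"jaw": -1,"dx": -1.5,"dy": 13,"dz": -12,"ax": 0,"ay": 0,"az": 0},
    {"jaw": -1,"dx": -2,"dy": 18,"dz": -12,"ax": 0,"ay": 0,"az": 0},
    {"jaw": -1,"dx": -2.5,"dy": 23,"dz": -12,"ax": 0,"ay": 0,"az": 0},
    {"jaw": -1,"dx": -3,"dy": 28,"dz": -12,"ax": 0,"ay": 0,"az": 0}
  ]
}}

```text
time_s: 32.15
eef_pos: [0.5097, 0.0899, 0.2023]
eef_rot: [3.134, 0.215, -0.001]
force: [0.7, 0.4, -0.2]
finger_gap: 0.0229
```

Emit:
{"api": "apply_moves", "payload": {
  "moves": [
    {"jaw": -1,"dx": -0.3,"dy": 3.5,"dz": 0,"ax": 0,"ay": 0,"az": 0},
    {"jaw": -1,"dx": -0.6,"dy": 5.2,"dz": 0,"ax": 0,"ay": 0,"az": 0},
    {"jaw": -1,"dx": -0.6,"dy": 5.2,"dz": 0,"ax": 0,"ay": 0,"az": 0},
    {"jaw": -1,"dx": -0.6,"dy": 5.2,"dz": 0,"ax": 0,"ay": 0,"az": 0},
    {"jaw": -1,"dx": -0.6,"dy": 5.2,"dz": 0,"ax": 0,"ay": 0,"az": 0}
  ]
}}

```text
time_s: 32.65
eef_pos: [0.5115, 0.0402, 0.2024]
eef_rot: [-3.134, -0.215, 0.001]
force: [-0.8, 0.1, -0.3]
finger_gap: 0.0223
```

```bash
python3 - <<'E'
from h import *
from station import env
k=car(-.001,.0615)
snap("wrist","w27")
go(env.read_state(),[k[0],k[1],.12],7.78)
E
```

```text
t 32.7 tcp [0.5116 0.0404 0.2025] yaw 7.89 gap 0.0223 F [ 0.2 -0.2 -0.9]
dx -0.04 dy 0.36 dz 8.25 az 0.11
tilt(down in tool) [4.e-04 3.e-04 1.e+00]
```

View pics/w27.png

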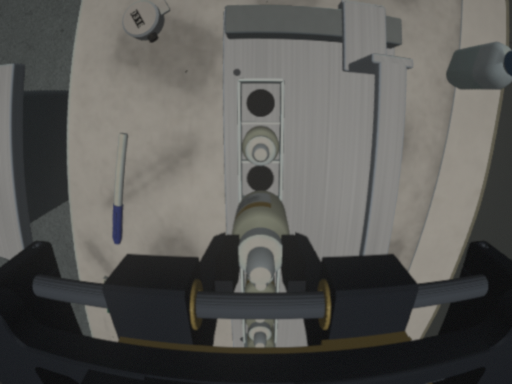

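Emit:
{"api": "apply_moves", "payload": {
  "moves": [
    {"jaw": -1,"dx": 0,"dy": 0.3,"dz": 0,"ax": 0,"ay": 0,"az": 0},
    {"jaw": -1,"dx": 0,"dy": 0.3,"dz": 3,"ax": 0,"ay": 0,"az": 0},
    {"jaw": -1,"dx": 0,"dy": 0.3,"dz": 6,"ax": 0,"ay": 0,"az": 0},
    {"jaw": -1,"dx": 0,"dy": 0.3,"dz": 8,"ax": 0,"ay": 0,"az": 0},
    {"jaw": -1,"dx": 0,"dy": 0.3,"dz": 8,"ax": 0,"ay": 0,"az": 0},
    {"jaw": -1,"dx": 0,"dy": 0.3,"dz": 8,"ax": 0,"ay": 0,"az": 0}
  ]
}}

```text
time_s: 33.3
eef_pos: [0.5121, 0.0369, 0.1227]
eef_rot: [-3.134, -0.216, 0.001]
force: [0.5, 0.0, -0.5]
finger_gap: 0.0224
```

```bash
python3 - <<'E'
from h import *
from station import env
k=car(-.001,.0617)
snap("wrist","w28")
go(env.read_state(),[k[0],k[1],.092],7.78)
E
```

```text
t 33.35 tcp [0.5129 0.0368 0.1237] yaw 7.86 gap 0.0225 F [ 0.5 -0.4 -0.4]
dx -0.14 dy -0.04 dz 3.17 az 0.08
tilt(down in tool) [-1.3e-03 -2.0e-04  1.0e+00]
```

View pics/w28.png

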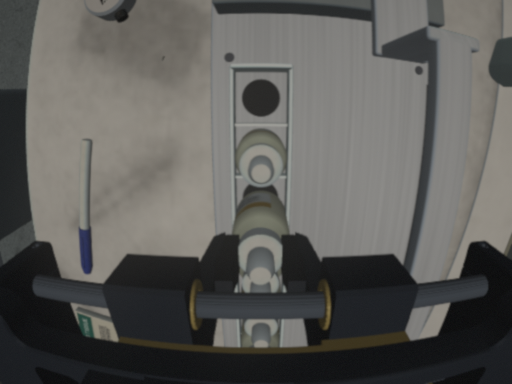

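Emit:
{"api": "apply_moves", "payload": {
  "moves": [
    {"jaw": -1,"dx": 0,"dy": -0.05,"dz": 1.5,"ax": 0,"ay": 0,"az": 0},
    {"jaw": -1,"dx": 0,"dy": -0.05,"dz": 2.6,"ax": 0,"ay": 0,"az": 0},
    {"jaw": -1,"dx": 0,"dy": -0.05,"dz": 3,"ax": 0,"ay": 0,"az": 0},
    {"jaw": -1,"dx": 0,"dy": -0.05,"dz": 3.3,"ax": 0,"ay": 0,"az": 0},
    {"jaw": -1,"dx": 0,"dy": -0.05,"dz": 3.3,"ax": 0,"ay": 0,"az": 0},
    {"jaw": -1,"dx": 0,"dy": -0.05,"dz": 3.3,"ax": 0,"ay": 0,"az": 0}
  ]
}}

```text
time_s: 33.95
eef_pos: [0.5124, 0.0369, 0.0901]
eef_rot: [-3.134, -0.214, -0.001]
force: [0.1, 0.1, -0.7]
finger_gap: 0.0225
```

```bash
python3 - <<'E'
from h import *
from station import env
k=car(-.001,.0617)
go(env.read_state(),[k[0],k[1],.089],7.78)
E
```

```text
t 33.95 tcp [0.5124 0.0369 0.0901] yaw 7.82 gap 0.0225 F [ 0.1  0.1 -0.7]
dx -0.08 dy -0.02 dz 0.11 az 0.04
tilt(down in tool) [-6.e-04 -0.e+00  1.e+00]
```

Emit:
{"api": "apply_moves", "payload": {
  "moves": [
    {"jaw": -1,"dx": 0,"dy": 0,"dz": 0.1,"ax": 0,"ay": 0,"az": 0},
    {"jaw": -1,"dx": 0,"dy": 0,"dz": 0.1,"ax": 0,"ay": 0,"az": 0},
    {"jaw": -1,"dx": 0,"dy": 0,"dz": 0.15,"ax": 0,"ay": 0,"az": 0}
  ]
}}

```text
time_s: 34.25
eef_pos: [0.5129, 0.037, 0.0892]
eef_rot: [-3.134, -0.214, -0.003]
force: [-1.5, 0.6, 7.6]
finger_gap: 0.0227
```

Contact (7.6 N). Release and retreat.

Emit:
{"api": "apply_moves", "payload": {
  "moves": [
    {"jaw": -0.2,"dx": 0,"dy": 0,"dz": -0.05,"ax": 0,"ay": 0,"az": 0},
    {"jaw": -0.1,"dx": 0,"dy": 0,"dz": -0.05,"ax": 0,"ay": 0,"az": 0},
    {"jaw": 0,"dx": 0,"dy": 0,"dz": -0.05,"ax": 0,"ay": 0,"az": 0},
    {"jaw": 0,"dx": 0,"dy": 0,"dz": -0.05,"ax": 0,"ay": 0,"az": 0},
    {"jaw": 0,"dx": 0,"dy": 0,"dz": -3,"ax": 0,"ay": 0,"az": 0},
    {"jaw": 0,"dx": 0,"dy": 0,"dz": -7,"ax": 0,"ay": 0,"az": 0},
    {"jaw": 1,"dx": 0,"dy": 0,"dz": -11,"ax": 0,"ay": 0,"az": 0},
    {"jaw": 1,"dx": 0,"dy": -3,"dz": -13,"ax": 0,"ay": 0,"az": 0}
  ]
}}

```text
time_s: 35.05
eef_pos: [0.5101, 0.0651, 0.2221]
eef_rot: [3.133, 0.209, 0.009]
force: [1.2, 0.8, 0.6]
finger_gap: 0.0577
```

```bash
python3 - <<'E'
from h import *
from station import env
snap("wrist","w29")
go(env.read_state(),[.42,.315,.20],7.78)
E
```

```text
t 35.1 tcp [0.5106 0.0699 0.2247] yaw 7.71 gap 0.0623 F [0.3 3.4 0.7]
dx -5.71 dy -25.50 dz 2.48 az -0.07
tilt(down in tool) [-0.0093  0.0027  1.    ]
```

View pics/w29.png

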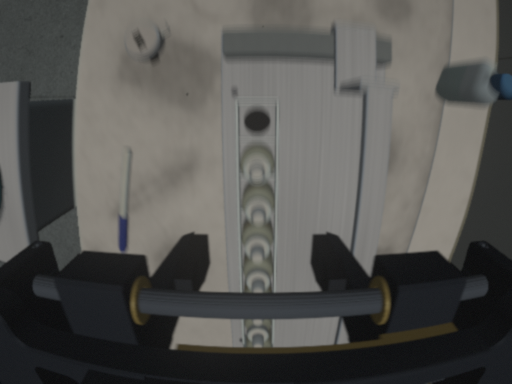

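Emit:
{"api": "apply_moves", "payload": {
  "moves": [
    {"jaw": 1,"dx": -0.8,"dy": -3,"dz": 0,"ax": 0,"ay": 0,"az": 0},
    {"jaw": 1,"dx": -2,"dy": -8,"dz": 0,"ax": 0,"ay": 0,"az": 0},
    {"jaw": 1,"dx": -3,"dy": -13,"dz": 0,"ax": 0,"ay": 0,"az": 0},
    {"jaw": 1,"dx": -4,"dy": -18,"dz": 0,"ax": 0,"ay": 0,"az": 0},
    {"jaw": 1,"dx": -5,"dy": -22,"dz": 0.5,"ax": 0,"ay": 0,"az": 0},
    {"jaw": 1,"dx": -5.5,"dy": -24.5,"dz": 1.5,"ax": 0,"ay": 0,"az": 0},
    {"jaw": 1,"dx": -5.5,"dy": -24.5,"dz": 1.5,"ax": 0,"ay": 0,"az": 0},
    {"jaw": 1,"dx": -5.5,"dy": -24.5,"dz": 1.5,"ax": 0,"ay": 0,"az": 0}
  ]
}}

```text
time_s: 35.9
eef_pos: [0.4196, 0.3017, 0.2025]
eef_rot: [3.133, 0.217, -0.002]
force: [0.3, 1.0, 0.1]
finger_gap: 0.0883
```

```bash
python3 - <<'E'
from h import *
from station import env
c=snap("wrist","w30");c=snap("top","t30")
cv2.imwrite("pics/t30c.png",cv2.resize(c["image"][210:310,110:210,::-1],None,fx=6,fy=6,interpolation=cv2.INTER_CUBIC))
go(env.read_state(),[.422,.335,.13],7.78)
E
```

```text
t 36.0 tcp [0.4205 0.301  0.2032] yaw 7.78 gap 0.0879 F [0.1 0.  0.1]
dx 0.61 dy -3.35 dz 7.31 az 0.00
tilt(down in tool) [ 0.e+00 -6.e-04  1.e+00]
```

View pics/w30.png

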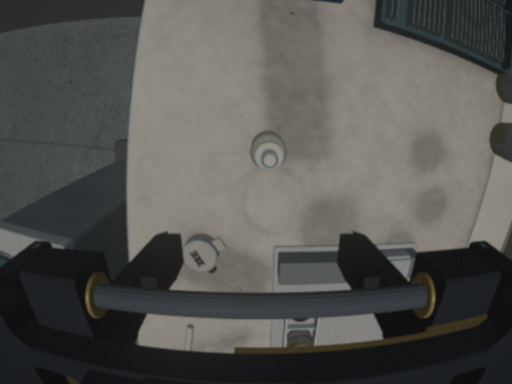

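View pics/t30.png

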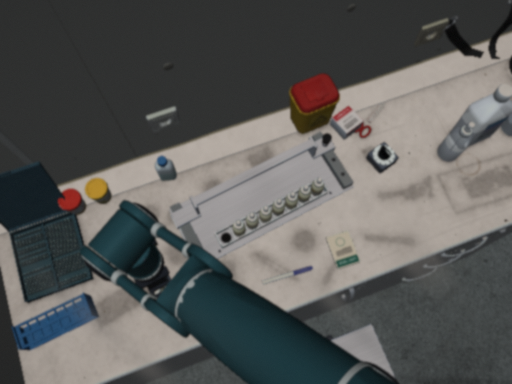

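```bash
python3 - <<'E'
from h import *
c=pickle.load(open("w30.pkl","rb"))
print(plane(c,268.5,152.5,.071,True),plane(c,269,158,.086,True))
E
```

```text
[0.42072833 0.33799966 0.071     ] [0.4210291  0.33594803 0.086     ]
```

Emit:
{"api": "apply_moves", "payload": {
  "moves": [
    {"jaw": 1,"dx": 0.5,"dy": -3.3,"dz": 3,"ax": 0,"ay": 0,"az": 0},
    {"jaw": 1,"dx": 0.5,"dy": -3.3,"dz": 6.5,"ax": 0,"ay": 0,"az": 0},
    {"jaw": 0.3,"dx": 0.5,"dy": -3.3,"dz": 7.3,"ax": 0,"ay": 0,"az": 0},
    {"jaw": 0,"dx": 0.5,"dy": -3.3,"dz": 7.3,"ax": 0,"ay": 0,"az": 0},
    {"jaw": 0,"dx": 0.5,"dy": -3.3,"dz": 7.3,"ax": 0,"ay": 0,"az": 0},
    {"jaw": 0,"dx": 0.5,"dy": -3.3,"dz": 7.3,"ax": 0,"ay": 0,"az": 0},
    {"jaw": 0,"dx": 0.5,"dy": -3.3,"dz": 7.3,"ax": 0,"ay": 0,"az": 0}
  ]
}}

```text
time_s: 36.7
eef_pos: [0.4218, 0.3356, 0.132]
eef_rot: [-3.133, -0.213, -0.004]
force: [-0.2, -0.1, 0.8]
finger_gap: 0.0503
```

```bash
python3 - <<'E'
from h import *
from station import env
snap("wrist","w31")
go(env.read_state(),[.4212,.335,.083],7.78)
E
```

```text
t 36.75 tcp [0.4215 0.3356 0.1317] yaw 7.79 gap 0.046 F [-0.3  1.  -0.1]
dx -0.05 dy 0.06 dz 4.87 az 0.01
tilt(down in tool) [-0.0023  0.0012  1.    ]
```

View pics/w31.png

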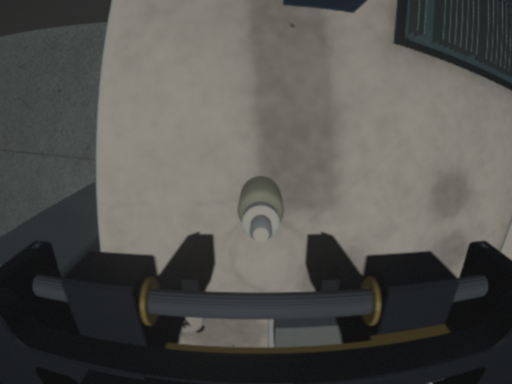

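Emit:
{"api": "apply_moves", "payload": {
  "moves": [
    {"jaw": 0,"dx": 0,"dy": 0,"dz": 2,"ax": 0,"ay": 0,"az": 0},
    {"jaw": 0,"dx": 0,"dy": 0,"dz": 4,"ax": 0,"ay": 0,"az": 0},
    {"jaw": 0,"dx": 0,"dy": 0,"dz": 4.7,"ax": 0,"ay": 0,"az": 0},
    {"jaw": 0,"dx": 0,"dy": 0,"dz": 4.7,"ax": 0,"ay": 0,"az": 0},
    {"jaw": 0,"dx": 0,"dy": 0,"dz": 4.7,"ax": 0,"ay": 0,"az": 0}
  ]
}}

```text
time_s: 37.25
eef_pos: [0.421, 0.3356, 0.0839]
eef_rot: [-3.134, -0.214, -0.001]
force: [1.2, 0.2, -1.0]
finger_gap: 0.0445
```

```bash
python3 - <<'E'
from h import *
from station import env
snap("wrist","w32")
go(env.read_state(),[.4212,.335,.083],7.78)
E
```

```text
t 37.3 tcp [0.4213 0.3358 0.0843] yaw 7.82 gap 0.0443 F [ 0.5 -0.4  0.1]
dx -0.02 dy 0.08 dz 0.13 az 0.04
tilt(down in tool) [-1.5e-03  8.0e-04  1.0e+00]
```

View pics/w32.png

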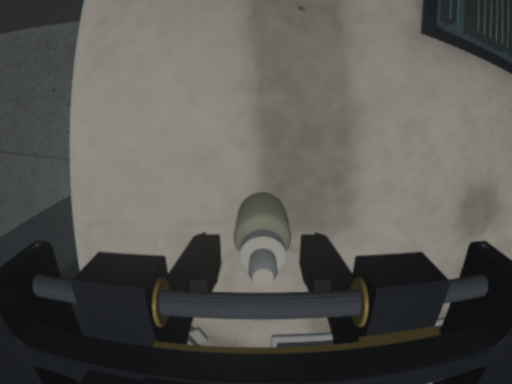

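Emit:
{"api": "apply_moves", "payload": {
  "moves": [
    {"jaw": -1,"dx": 0,"dy": 0,"dz": 0.1,"ax": 0,"ay": 0,"az": 0},
    {"jaw": -1,"dx": 0,"dy": 0,"dz": 0.1,"ax": 0,"ay": 0,"az": 0},
    {"jaw": -1,"dx": 0,"dy": 0,"dz": 0.1,"ax": 0,"ay": 0,"az": 0},
    {"jaw": -1,"dx": 0,"dy": 0,"dz": 0.1,"ax": 0,"ay": 0,"az": 0},
    {"jaw": -1,"dx": 0,"dy": 0,"dz": 0.1,"ax": 0,"ay": 0,"az": 0},
    {"jaw": -1,"dx": 0,"dy": 0,"dz": 0.1,"ax": 0,"ay": 0,"az": 0}
  ]
}}

```text
time_s: 37.9
eef_pos: [0.4211, 0.3356, 0.0827]
eef_rot: [-3.134, -0.214, -0.002]
force: [0.6, 0.5, 2.1]
finger_gap: 0.0227
```

```bash
python3 - <<'E'
from h import *
from station import env
k=car(-.001,.1435)
go(env.read_state(),[k[0],k[1],.20],7.78)
E
```

```text
t 37.9 tcp [0.4211 0.3356 0.0827] yaw 7.82 gap 0.0227 F [0.6 0.5 2.1]
dx 4.92 dy 22.62 dz -11.73 az 0.04
tilt(down in tool) [-1.1e-03  5.0e-04  1.0e+00]
```

Emit:
{"api": "apply_moves", "payload": {
  "moves": [
    {"jaw": -1,"dx": 0,"dy": 0,"dz": -3,"ax": 0,"ay": 0,"az": 0},
    {"jaw": -1,"dx": 0,"dy": 0,"dz": -7,"ax": 0,"ay": 0,"az": 0},
    {"jaw": -1,"dx": 1,"dy": 3,"dz": -11,"ax": 0,"ay": 0,"az": 0},
    {"jaw": -1,"dx": 2,"dy": 8,"dz": -12,"ax": 0,"ay": 0,"az": 0},
    {"jaw": -1,"dx": 3,"dy": 13,"dz": -12,"ax": 0,"ay": 0,"az": 0},
    {"jaw": -1,"dx": 4,"dy": 18,"dz": -12,"ax": 0,"ay": 0,"az": 0},
    {"jaw": -1,"dx": 4.9,"dy": 22.5,"dz": -12,"ax": 0,"ay": 0,"az": 0},
    {"jaw": -1,"dx": 4.9,"dy": 22.5,"dz": -12,"ax": 0,"ay": 0,"az": 0}
  ]
}}

```text
time_s: 38.7
eef_pos: [0.5006, 0.1138, 0.2017]
eef_rot: [3.133, 0.205, -0.001]
force: [0.1, 1.2, -2.7]
finger_gap: 0.0237
```

Emit:
{"api": "apply_moves", "payload": {
  "moves": [
    {"jaw": -1,"dx": 0,"dy": 0,"dz": 0,"ax": 0,"ay": 0,"az": 0},
    {"jaw": -1,"dx": 0,"dy": 0,"dz": 0,"ax": 0,"ay": 0,"az": 0}
  ]
}}

```text
time_s: 38.9
eef_pos: [0.499, 0.1196, 0.2016]
eef_rot: [-3.134, -0.214, 0.003]
force: [0.6, -0.3, -1.9]
finger_gap: 0.0232
```

```bash
python3 - <<'E'
from h import *
from station import env
k=car(-.001,.1435)
snap("wrist","w33")
go(env.read_state(),[k[0],k[1],.12],7.78)
E
```

```text
t 38.95 tcp [0.499  0.1201 0.2017] yaw 7.89 gap 0.0234 F [-0.5  0.4 -1.1]
dx 0.13 dy 0.23 dz 8.17 az 0.11
tilt(down in tool) [1.2e-03 5.0e-04 1.0e+00]
```

View pics/w33.png

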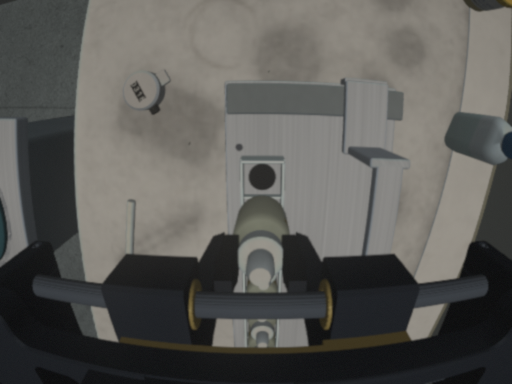

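Emit:
{"api": "apply_moves", "payload": {
  "moves": [
    {"jaw": -1,"dx": 0.1,"dy": 0.2,"dz": 0,"ax": 0,"ay": 0,"az": 0},
    {"jaw": -1,"dx": 0.1,"dy": 0.2,"dz": 3,"ax": 0,"ay": 0,"az": 0},
    {"jaw": -1,"dx": 0.1,"dy": 0.2,"dz": 5.5,"ax": 0,"ay": 0,"az": 0},
    {"jaw": -1,"dx": 0.1,"dy": 0.2,"dz": 6.5,"ax": 0,"ay": 0,"az": 0},
    {"jaw": -1,"dx": 0.1,"dy": 0.2,"dz": 6.5,"ax": 0,"ay": 0,"az": 0},
    {"jaw": -1,"dx": 0.1,"dy": 0.2,"dz": 6.5,"ax": 0,"ay": 0,"az": 0}
  ]
}}

```text
time_s: 39.55
eef_pos: [0.5015, 0.1178, 0.1379]
eef_rot: [-3.134, -0.216, -0.001]
force: [0.5, 0.2, -0.6]
finger_gap: 0.0231
```

```bash
python3 - <<'E'
from h import *
from station import env
k=car(-.001,.1437)
snap("wrist","w34")
go(env.read_state(),[k[0],k[1],.092],7.78)
E
```

```text
t 39.6 tcp [0.502  0.1177 0.1385] yaw 7.86 gap 0.0235 F [ 0.9 -1.  -1. ]
dx -0.15 dy -0.07 dz 4.65 az 0.08
tilt(down in tool) [-2.1e-03  1.0e-04  1.0e+00]
```

View pics/w34.png

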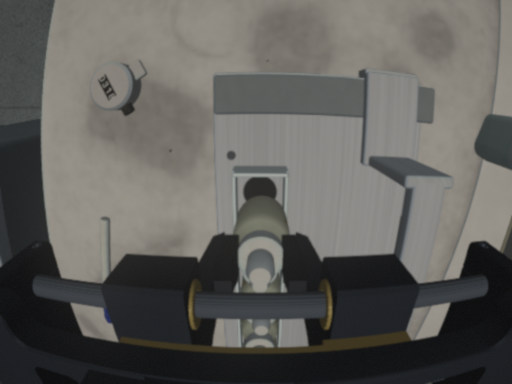

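Emit:
{"api": "apply_moves", "payload": {
  "moves": [
    {"jaw": -1,"dx": -0.1,"dy": -0.05,"dz": 1.5,"ax": 0,"ay": 0,"az": 0},
    {"jaw": -1,"dx": -0.1,"dy": -0.05,"dz": 3,"ax": 0,"ay": 0,"az": 0},
    {"jaw": -1,"dx": -0.1,"dy": -0.05,"dz": 4,"ax": 0,"ay": 0,"az": 0},
    {"jaw": -1,"dx": -0.1,"dy": -0.05,"dz": 4.5,"ax": 0,"ay": 0,"az": 0},
    {"jaw": -1,"dx": -0.1,"dy": -0.05,"dz": 4.5,"ax": 0,"ay": 0,"az": 0},
    {"jaw": -1,"dx": -0.1,"dy": -0.05,"dz": 4.5,"ax": 0,"ay": 0,"az": 0}
  ]
}}

```text
time_s: 40.2
eef_pos: [0.5021, 0.1188, 0.0954]
eef_rot: [-3.132, -0.213, -0.006]
force: [-3.7, 3.4, 9.9]
finger_gap: 0.0233
```

```bash
python3 - <<'E'
from h import *
from station import env
k=car(-.001,.1437)
go(env.read_state(),[k[0],k[1],.089],7.78)
E
```

```text
t 40.2 tcp [0.5021 0.1188 0.0954] yaw 7.79 gap 0.0233 F [-3.7  3.4  9.9]
dx -0.17 dy 0.03 dz 0.64 az 0.01
tilt(down in tool) [-0.0042  0.0017  1.    ]
```

Emit:
{"api": "apply_moves", "payload": {
  "moves": [
    {"jaw": -1,"dx": 0,"dy": 0,"dz": -0.4,"ax": 0,"ay": 0,"az": 0},
    {"jaw": -1,"dx": -0.2,"dy": -0.1,"dz": -0.4,"ax": 0,"ay": 0,"az": 0},
    {"jaw": -1,"dx": -0.2,"dy": -0.1,"dz": -0.4,"ax": 0,"ay": 0,"az": 0}
  ]
}}

```text
time_s: 40.5
eef_pos: [0.4981, 0.1183, 0.0965]
eef_rot: [-3.134, -0.214, -0.002]
force: [0.2, 0.8, -0.5]
finger_gap: 0.0233
```

```bash
python3 - <<'E'
from h import *
from station import env
k=car(-.001,.1437)
snap("wrist","w35")
go(env.read_state(),[k[0],k[1],.089],7.78)
E
```

```text
t 40.55 tcp [0.4981 0.1183 0.0964] yaw 7.82 gap 0.0233 F [ 1.4  0.6 -1.5]
dx 0.23 dy 0.03 dz 0.74 az 0.04
tilt(down in tool) [-0.001 -0.     1.   ]
```

View pics/w35.png

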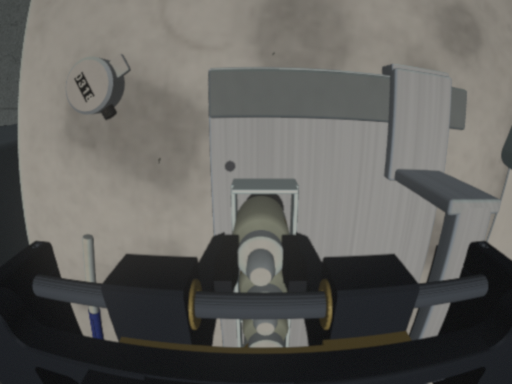

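Emit:
{"api": "apply_moves", "payload": {
  "moves": [
    {"jaw": -1,"dx": 0.15,"dy": 0,"dz": 0,"ax": 0,"ay": 0,"az": 0},
    {"jaw": -1,"dx": 0.15,"dy": 0,"dz": 0.2,"ax": 0,"ay": 0,"az": 0},
    {"jaw": -1,"dx": 0.15,"dy": 0,"dz": 0.3,"ax": 0,"ay": 0,"az": 0},
    {"jaw": -1,"dx": 0.15,"dy": 0,"dz": 0.3,"ax": 0,"ay": 0,"az": 0}
  ]
}}

```text
time_s: 40.95
eef_pos: [0.4999, 0.1194, 0.0947]
eef_rot: [-3.133, -0.213, -0.001]
force: [-3.8, 2.8, 9.8]
finger_gap: 0.0234
```

Emit:
{"api": "apply_moves", "payload": {
  "moves": [
    {"jaw": -1,"dx": 0,"dy": 0,"dz": -0.4,"ax": 0,"ay": 0,"az": 0},
    {"jaw": -1,"dx": 0,"dy": 0,"dz": -0.4,"ax": 0,"ay": 0,"az": 0}
  ]
}}

```text
time_s: 41.15
eef_pos: [0.4995, 0.1184, 0.0973]
eef_rot: [3.134, 0.214, 0.001]
force: [0.4, -0.7, -1.1]
finger_gap: 0.0233
```

```bash
python3 - <<'E'
from h import *
s=snap("scene","s36");t=snap("top","t36");w=snap("wrist","w36")
cv2.imwrite("pics/s36c.png",cv2.resize(s["image"][130:230,170:320,::-1],None,fx=5,fy=5,interpolation=cv2.INTER_CUBIC))
cv2.imwrite("pics/t36c.png",cv2.resize(t["image"][150:280,180:350,::-1],None,fx=4.5,fy=4.5,interpolation=cv2.INTER_CUBIC))
cv2.imwrite("pics/w36c.png",cv2.resize(w["image"][170:300,200:320,::-1],None,fx=5,fy=4.6,interpolation=cv2.INTER_CUBIC))
E
```

View pics/s36c.png

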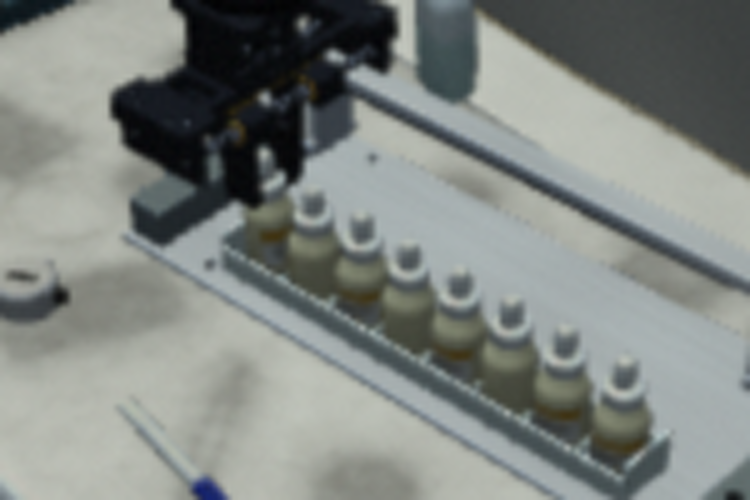

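View pics/t36c.png

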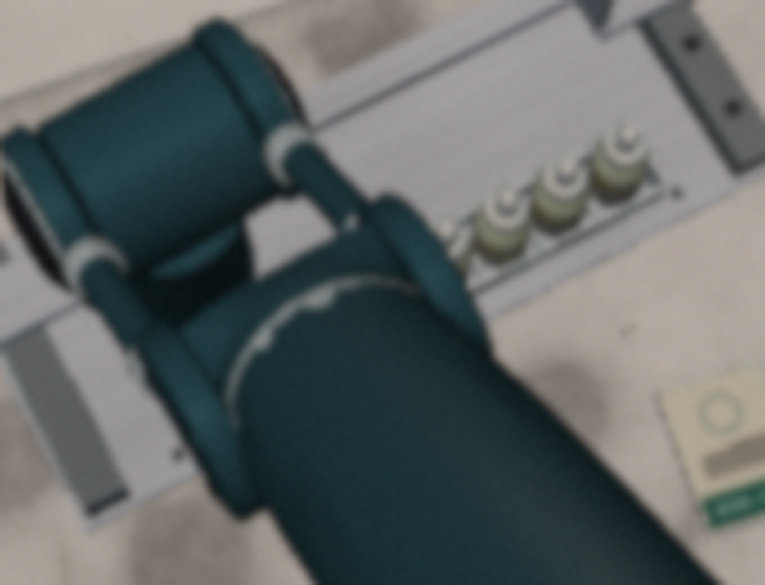

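View pics/w36c.png

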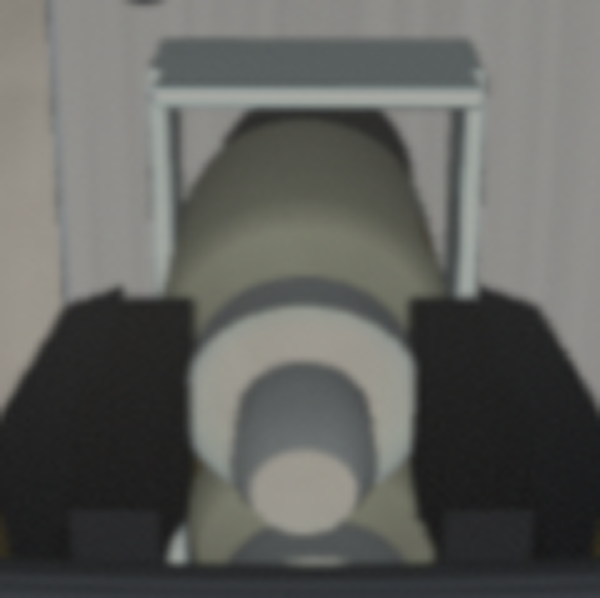

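Emit:
{"api": "apply_moves", "payload": {
  "moves": [
    {"jaw": -1,"dx": 0.1,"dy": -0.15,"dz": 0,"ax": 0,"ay": 0,"az": 0},
    {"jaw": -1,"dx": 0.1,"dy": -0.15,"dz": 0,"ax": 0,"ay": 0,"az": 0},
    {"jaw": -1,"dx": 0.1,"dy": -0.15,"dz": 0.2,"ax": 0,"ay": 0,"az": 0},
    {"jaw": -1,"dx": 0.1,"dy": -0.15,"dz": 0.3,"ax": 0,"ay": 0,"az": 0},
    {"jaw": -1,"dx": 0.1,"dy": -0.15,"dz": 0.3,"ax": 0,"ay": 0,"az": 0}
  ]
}}

```text
time_s: 41.8
eef_pos: [0.4999, 0.12, 0.0938]
eef_rot: [3.134, 0.214, -0.001]
force: [0.0, 0.4, -1.9]
finger_gap: 0.0232
```

```bash
python3 - <<'E'
from h import *
from station import env
k=car(-.001,.1437)
go(env.read_state(),[k[0],k[1],.089],7.78)
E
```

```text
t 41.8 tcp [0.4999 0.12   0.0938] yaw 7.82 gap 0.0232 F [ 0.   0.4 -1.9]
dx 0.04 dy 0.18 dz 0.48 az 0.04
tilt(down in tool) [ 7.e-04 -0.e+00  1.e+00]
```

Free now at 93.8 mm; lower further.

Emit:
{"api": "apply_moves", "payload": {
  "moves": [
    {"jaw": -1,"dx": 0,"dy": 0,"dz": 0.2,"ax": 0,"ay": 0,"az": 0},
    {"jaw": -1,"dx": 0,"dy": 0,"dz": 0.4,"ax": 0,"ay": 0,"az": 0},
    {"jaw": -1,"dx": 0,"dy": 0,"dz": 0.4,"ax": 0,"ay": 0,"az": 0}
  ]
}}

```text
time_s: 42.1
eef_pos: [0.4998, 0.12, 0.0898]
eef_rot: [3.134, 0.214, -0.001]
force: [-0.5, -0.0, -0.1]
finger_gap: 0.0234
```

Emit:
{"api": "apply_moves", "payload": {
  "moves": [
    {"jaw": -1,"dx": 0,"dy": 0,"dz": 0.1,"ax": 0,"ay": 0,"az": 0},
    {"jaw": -1,"dx": 0,"dy": 0,"dz": 0.1,"ax": 0,"ay": 0,"az": 0}
  ]
}}

```text
time_s: 42.3
eef_pos: [0.5001, 0.1201, 0.0891]
eef_rot: [-3.134, -0.214, 0.0]
force: [-0.2, -0.1, -1.0]
finger_gap: 0.0234
```

```bash
python3 - <<'E'
from h import *
s=snap("scene","s37")
cv2.imwrite("pics/s37c.png",cv2.resize(s["image"][130:230,170:320,::-1],None,fx=5,fy=5,interpolation=cv2.INTER_CUBIC))
E
```

```text
(no output)
```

View pics/s37c.png

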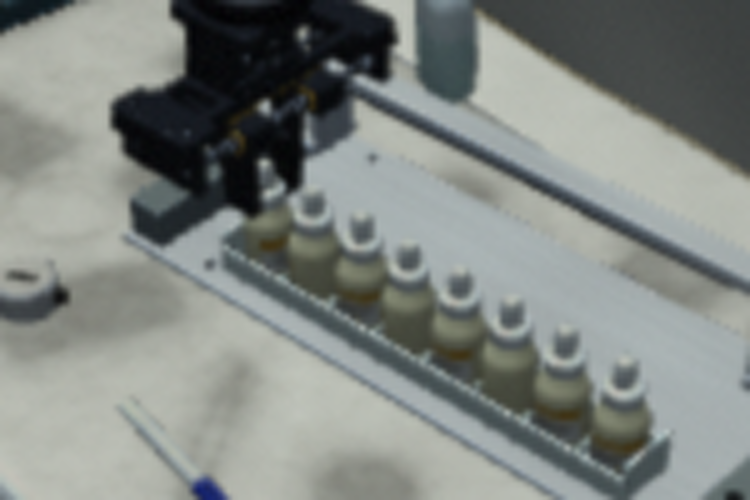

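Emit:
{"api": "apply_moves", "payload": {
  "moves": [
    {"jaw": -1,"dx": 0,"dy": 0,"dz": 0.1,"ax": 0,"ay": 0,"az": 0},
    {"jaw": -1,"dx": 0,"dy": 0,"dz": 0.1,"ax": 0,"ay": 0,"az": 0}
  ]
}}

```text
time_s: 42.55
eef_pos: [0.5005, 0.1201, 0.0888]
eef_rot: [3.134, 0.214, 0.001]
force: [-1.6, -1.1, 3.6]
finger_gap: 0.023
```

Contact with the floor. Release and retreat.

Emit:
{"api": "apply_moves", "payload": {
  "moves": [
    {"jaw": -0.2,"dx": 0,"dy": 0,"dz": 0,"ax": 0,"ay": 0,"az": 0},
    {"jaw": -0.1,"dx": 0,"dy": 0,"dz": 0,"ax": 0,"ay": 0,"az": 0},
    {"jaw": 0,"dx": 0,"dy": 0,"dz": 0,"ax": 0,"ay": 0,"az": 0},
    {"jaw": 0,"dx": 0,"dy": 0,"dz": 0,"ax": 0,"ay": 0,"az": 0},
    {"jaw": 0,"dx": 0,"dy": 0,"dz": -3,"ax": 0,"ay": 0,"az": 0},
    {"jaw": 0,"dx": 0,"dy": 0,"dz": -7,"ax": 0,"ay": 0,"az": 0},
    {"jaw": 0,"dx": -2,"dy": 0,"dz": -11,"ax": 0,"ay": 0,"az": 0},
    {"jaw": 0,"dx": -5,"dy": 3,"dz": -15,"ax": 0,"ay": 0,"az": 0}
  ]
}}

```text
time_s: 43.35
eef_pos: [0.4588, 0.0897, 0.2347]
eef_rot: [-3.133, -0.218, -0.003]
force: [0.4, -1.0, 0.8]
finger_gap: 0.044
```

Emit:
{"api": "apply_moves", "payload": {
  "moves": [
    {"jaw": 0,"dx": -1,"dy": 5,"dz": 0,"ax": 0,"ay": 0,"az": 8},
    {"jaw": 0,"dx": -2,"dy": 10,"dz": 0,"ax": 0,"ay": 0,"az": 16},
    {"jaw": 0,"dx": -2,"dy": 15,"dz": 0,"ax": 0,"ay": 0,"az": 24},
    {"jaw": 0,"dx": -2,"dy": 20,"dz": 0,"ax": 0,"ay": 0,"az": 32},
    {"jaw": 0,"dx": -2,"dy": 25,"dz": 0,"ax": 0,"ay": 0,"az": 40},
    {"jaw": 0,"dx": -2,"dy": 30,"dz": 0,"ax": 0,"ay": 0,"az": 48},
    {"jaw": 0,"dx": -2,"dy": 33,"dz": 0,"ax": 0,"ay": 0,"az": 56},
    {"jaw": 0,"dx": -2,"dy": 33,"dz": 0,"ax": 0,"ay": 0,"az": 64}
  ]
}}

```text
time_s: 44.15
eef_pos: [0.4837, -0.2454, 0.2324]
eef_rot: [2.763, -1.493, 0.002]
force: [0.6, 0.9, -0.5]
finger_gap: 0.0442
```

```bash
python3 - <<'E'
from h import *
from station import env
s=snap("scene","s38");t=snap("top","t38")
cv2.imwrite("pics/s38c.png",cv2.resize(s["image"][110:260,170:360,::-1],None,fx=4,fy=4,interpolation=cv2.INTER_CUBIC))
cv2.imwrite("pics/t38c.png",cv2.resize(t["image"][150:270,180:350,::-1],None,fx=4.5,fy=4.5,interpolation=cv2.INTER_CUBIC))
k=car(.1,-.228)
go(env.read_state(),[k[0]-.001,k[1],.18],-82.2)
E
```

```text
t 44.25 tcp [ 0.4832 -0.2424  0.2321] yaw -56.33 gap 0.0441 F [ 0.1 -0.6 -0.4]
dx 8.74 dy -14.21 dz 5.20 az 25.87
tilt(down in tool) [ 7.e-04 -2.e-04  1.e+00]
```

View pics/s38c.png

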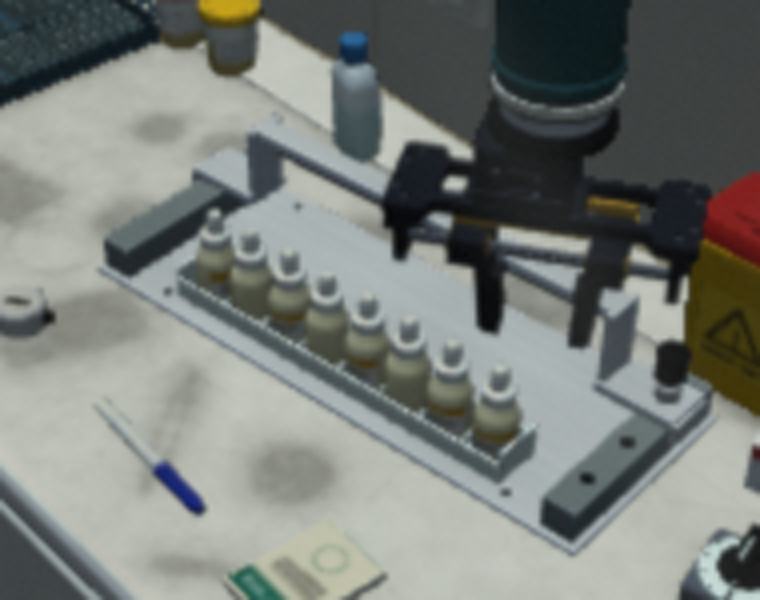

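View pics/t38c.png

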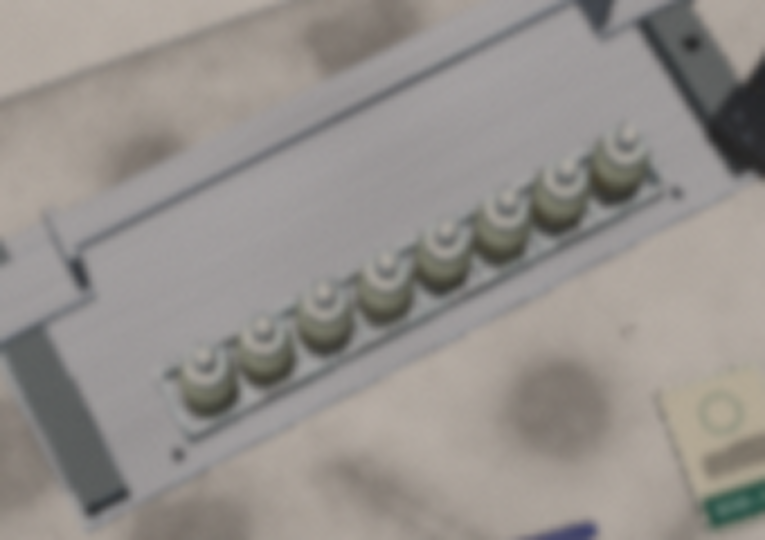

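```bash
python3 - <<'E'
from h import *
s=pickle.load(open("s38.pkl","rb"));t=pickle.load(open("t38.pkl","rb"))
ys=np.array([143.5-41*i for i in range(8)])/1000
for nm,c,x0,y0,f in(("scene",s,170,110,4),("top",t,180,150,4.5)):
    print(nm)
    for y in ys:
        u=np.array(proj(c,np.r_[car(0,y),.092]))
        b=np.array(proj(c,np.r_[car(0,y),.077]))
        print(((u-[x0,y0]+.5)*f).round(0),((b-[x0,y0]+.5)*f).round(0))
cv2.imwrite("pics/s38d.png",cv2.resize(s["image"][150:200,205:265,::-1],None,fx=12,fy=12,interpolation=cv2.INTER_CUBIC))
cv2.imwrite("pics/t38d.png",cv2.resize(t["image"][215:250,210:265,::-1],None,fx=12,fy=12,interpolation=cv2.INTER_CUBIC))
E
```

```text
scene
[213. 211.] [214. 227.]
[250. 232.] [251. 247.]
[289. 253.] [289. 268.]
[328. 274.] [328. 290.]
[369. 297.] [369. 312.]
[411. 320.] [410. 335.]
[454. 343.] [453. 359.]
[499. 368.] [498. 384.]
top
[200. 357.] [202. 364.]
[263. 324.] [264. 332.]
[325. 292.] [326. 300.]
[387. 260.] [387. 268.]
[448. 228.] [447. 237.]
[508. 197.] [507. 206.]
[568. 166.] [566. 175.]
[628. 135.] [625. 144.]
```

View pics/s38d.png

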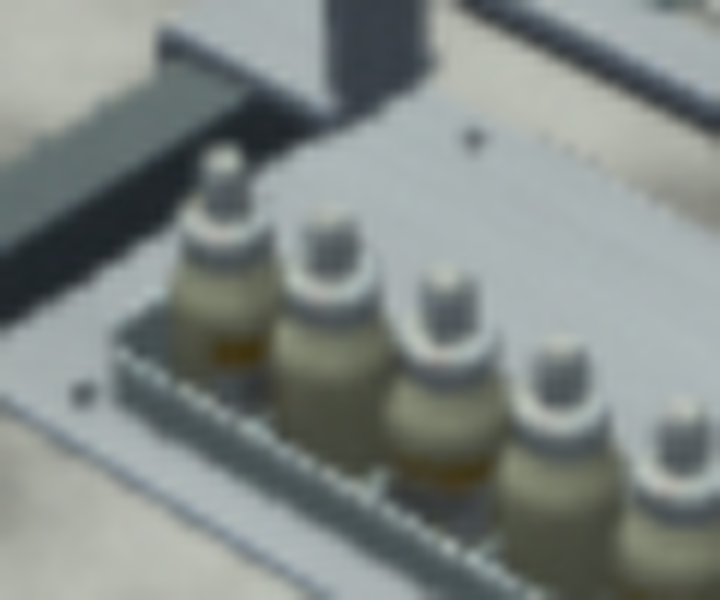

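View pics/t38d.png

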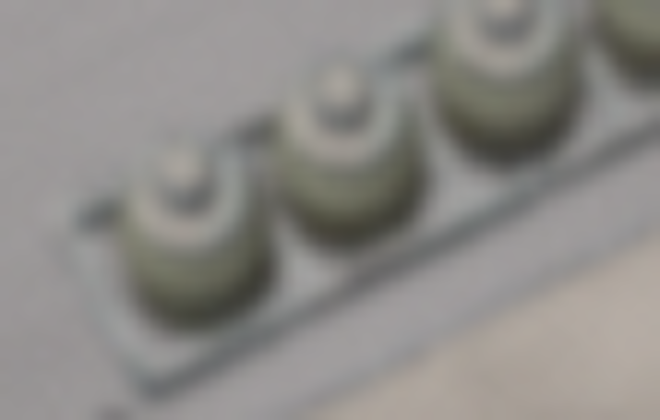

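Emit:
{"api": "apply_moves", "payload": {
  "moves": [
    {"jaw": -0.12,"dx": 2,"dy": -4,"dz": 0,"ax": 0,"ay": 0,"az": 8},
    {"jaw": -0.12,"dx": 4,"dy": -8,"dz": 0,"ax": 0,"ay": 0,"az": 16},
    {"jaw": -0.12,"dx": 6.5,"dy": -12,"dz": 2,"ax": 0,"ay": 0,"az": 24},
    {"jaw": -0.12,"dx": 8.5,"dy": -14,"dz": 4,"ax": 0,"ay": 0,"az": 25.9},
    {"jaw": -0.12,"dx": 8.5,"dy": -14,"dz": 5,"ax": 0,"ay": 0,"az": 25.9},
    {"jaw": -0.12,"dx": 8.5,"dy": -14,"dz": 5,"ax": 0,"ay": 0,"az": 25.9},
    {"jaw": -0.12,"dx": 8.5,"dy": -14,"dz": 5,"ax": 0,"ay": 0,"az": 25.9}
  ]
}}

```text
time_s: 44.95
eef_pos: [0.646, -0.2333, 0.1824]
eef_rot: [2.372, -2.06, -0.002]
force: [0.2, -0.5, 0.3]
finger_gap: 0.0386
```

```bash
python3 - <<'E'
from h import *
from station import env
w=snap("wrist","w39")
go(env.read_state(),[.649,-.2372,.14],-82.2)
E
```

```text
t 45.0 tcp [ 0.6464 -0.2337  0.1834] yaw -82.0 gap 0.039 F [-0.1  0.   0.5]
dx 0.38 dy -0.21 dz 4.34 az 0.20
tilt(down in tool) [-2.e-04  3.e-04  1.e+00]
```

View pics/w39.png

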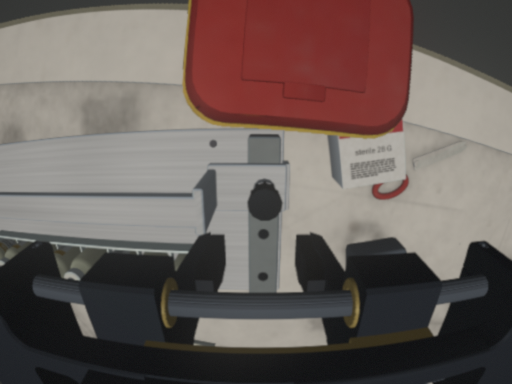

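Emit:
{"api": "apply_moves", "payload": {
  "moves": [
    {"jaw": -0.12,"dx": 0.4,"dy": -0.2,"dz": 2,"ax": 0,"ay": 0,"az": 0},
    {"jaw": -0.12,"dx": 0.4,"dy": -0.2,"dz": 4.3,"ax": 0,"ay": 0,"az": 0},
    {"jaw": -0.12,"dx": 0.4,"dy": -0.2,"dz": 4.3,"ax": 0,"ay": 0,"az": 0},
    {"jaw": -0.12,"dx": 0.4,"dy": -0.2,"dz": 4.3,"ax": 0,"ay": 0,"az": 0}
  ]
}}

```text
time_s: 45.4
eef_pos: [0.649, -0.2378, 0.1406]
eef_rot: [-2.369, 2.063, -0.001]
force: [0.1, -0.0, -0.3]
finger_gap: 0.0388
```

```bash
python3 - <<'E'
from h import *
from station import env
w=snap("wrist","w40")
go(env.read_state(),[.649,-.2372,.0925],-82.2)
E
```

```text
t 45.45 tcp [ 0.6498 -0.238   0.1415] yaw -82.08 gap 0.0388 F [ 0.1 -0.6 -0.4]
dx -0.10 dy 0.08 dz 4.90 az 0.12
tilt(down in tool) [-0.0011  0.0019  1.    ]
```

View pics/w40.png

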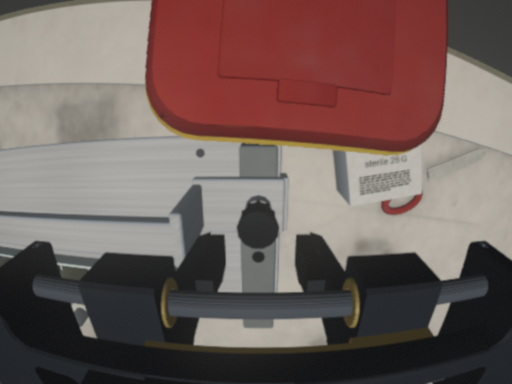

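Well centred. Descend, close, and lift.

Emit:
{"api": "apply_moves", "payload": {
  "moves": [
    {"jaw": -0.12,"dx": 0,"dy": 0.05,"dz": 2,"ax": 0,"ay": 0,"az": 0},
    {"jaw": -0.12,"dx": 0,"dy": 0.05,"dz": 4,"ax": 0,"ay": 0,"az": 0},
    {"jaw": -0.12,"dx": 0,"dy": 0.05,"dz": 4.9,"ax": 0,"ay": 0,"az": 0},
    {"jaw": -0.12,"dx": 0,"dy": 0.05,"dz": 4.9,"ax": 0,"ay": 0,"az": 0},
    {"jaw": -1,"dx": 0,"dy": 0.05,"dz": 4.9,"ax": 0,"ay": 0,"az": 0},
    {"jaw": -1,"dx": 0,"dy": 0.05,"dz": 4.9,"ax": 0,"ay": 0,"az": 0},
    {"jaw": -1,"dx": 0,"dy": 0.05,"dz": 4.9,"ax": 0,"ay": 0,"az": 0},
    {"jaw": -1,"dx": 0,"dy": 0.05,"dz": 4.9,"ax": 0,"ay": 0,"az": 0}
  ]
}}

```text
time_s: 46.25
eef_pos: [0.6497, -0.2363, 0.0922]
eef_rot: [-2.368, 2.061, 0.001]
force: [-1.6, 6.1, 2.1]
finger_gap: 0.0238
```

Emit:
{"api": "apply_moves", "payload": {
  "moves": [
    {"jaw": -1,"dx": 0,"dy": 0,"dz": 0,"ax": 0,"ay": 0,"az": 0},
    {"jaw": -1,"dx": 0,"dy": 0,"dz": 0,"ax": 0,"ay": 0,"az": 0},
    {"jaw": -1,"dx": 0,"dy": 0,"dz": -0.8,"ax": 0,"ay": 0,"az": 0},
    {"jaw": -1,"dx": 0,"dy": 0,"dz": -1.7,"ax": 0,"ay": 0,"az": 0},
    {"jaw": -1,"dx": 0,"dy": 0,"dz": -1.7,"ax": 0,"ay": 0,"az": 0},
    {"jaw": -1,"dx": 0,"dy": 0,"dz": -1.7,"ax": 0,"ay": 0,"az": 0}
  ]
}}

```text
time_s: 46.85
eef_pos: [0.648, -0.2365, 0.1064]
eef_rot: [2.369, -2.063, -0.005]
force: [1.7, 5.8, -10.9]
finger_gap: 0.0239
```

```bash
python3 - <<'E'
from h import *
from station import env
s=env.read_state()
go(s,s["eef_pos"]-np.r_[CX*.1,0],-82.2); p=s["eef_pos"][:2]-O;print("car",(p@CX).round(4),(p@CY).round(4))
E
```

```text
t 46.85 tcp [ 0.648  -0.2365  0.1064] yaw -82.08 gap 0.0239 F [  1.7   5.8 -10.9]
dx -0.02 dy 10.00 dz 0.02 az 0.12
tilt(down in tool) [ 0.0025 -0.0021  1.    ]
car 0.0972 -0.2278
```

Emit:
{"api": "apply_moves", "payload": {
  "moves": [
    {"jaw": -1,"dx": 0,"dy": 1,"dz": -0.1,"ax": 0,"ay": 0,"az": 0},
    {"jaw": -1,"dx": 0,"dy": 2.5,"dz": -0.1,"ax": 0,"ay": 0,"az": 0},
    {"jaw": -1,"dx": 0,"dy": 4.5,"dz": -0.1,"ax": 0,"ay": 0,"az": 0},
    {"jaw": -1,"dx": 0,"dy": 6.5,"dz": -0.1,"ax": 0,"ay": 0,"az": 0},
    {"jaw": -1,"dx": 0,"dy": 8.5,"dz": -0.1,"ax": 0,"ay": 0,"az": 0},
    {"jaw": -1,"dx": 0,"dy": 9.6,"dz": -0.1,"ax": 0,"ay": 0,"az": 0},
    {"jaw": -1,"dx": 0,"dy": 10,"dz": -0.1,"ax": 0,"ay": 0,"az": 0},
    {"jaw": -1,"dx": 0,"dy": 10,"dz": -0.1,"ax": 0,"ay": 0,"az": 0}
  ]
}}

```text
time_s: 47.65
eef_pos: [0.5471, -0.2501, 0.1069]
eef_rot: [2.368, -2.063, -0.009]
force: [-2.9, 5.9, -11.4]
finger_gap: 0.0241
```

```bash
python3 - <<'E'
from h import *
from station import env
s=env.read_state()
go(s,s["eef_pos"],-82.2); p=s["eef_pos"][:2]-O;print("car",(p@CX).round(4),(p@CY).round(4))
E
```

```text
t 47.65 tcp [ 0.5471 -0.2501  0.1069] yaw -82.12 gap 0.0241 F [ -2.9   5.9 -11.4]
dx 0.00 dy 0.00 dz 0.00 az 0.08
tilt(down in tool) [ 0.0039 -0.0047  1.    ]
car -0.0046 -0.2276
```

Emit:
{"api": "apply_moves", "payload": {
  "moves": [
    {"jaw": -1,"dx": 0,"dy": -0.15,"dz": 0,"ax": 0,"ay": 0,"az": 0},
    {"jaw": -1,"dx": 0,"dy": -0.15,"dz": 0,"ax": 0,"ay": 0,"az": 0},
    {"jaw": -1,"dx": 0,"dy": -0.15,"dz": 0.5,"ax": 0,"ay": 0,"az": 0},
    {"jaw": -1,"dx": 0,"dy": -0.15,"dz": 0.9,"ax": 0,"ay": 0,"az": 0},
    {"jaw": -1,"dx": 0,"dy": -0.15,"dz": 1.2,"ax": 0,"ay": 0,"az": 0},
    {"jaw": -1,"dx": 0,"dy": -0.15,"dz": 1.4,"ax": 0,"ay": 0,"az": 0},
    {"jaw": -1,"dx": 0,"dy": -0.15,"dz": 1.4,"ax": 0,"ay": 0,"az": 0}
  ]
}}

```text
time_s: 48.35
eef_pos: [0.5495, -0.2498, 0.0933]
eef_rot: [2.369, -2.063, -0.009]
force: [-1.9, 7.2, -6.2]
finger_gap: 0.0243
```

```bash
python3 - <<'E'
from h import *
from station import env
s=env.read_state()
go(s,s["eef_pos"],-82.2); p=s["eef_pos"][:2]-O;print("car",(p@CX).round(4),(p@CY).round(4))
E
```

```text
t 48.35 tcp [ 0.5495 -0.2498  0.0933] yaw -82.1 gap 0.0243 F [-1.9  7.2 -6.2]
dx 0.00 dy 0.00 dz 0.00 az 0.10
tilt(down in tool) [ 0.0038 -0.0041  1.    ]
car -0.0022 -0.2276
```

Force is still a spring pull (−6.2 N) at ~1 mm above home: the pin is in the hole. Release and retreat.

Emit:
{"api": "apply_moves", "payload": {
  "moves": [
    {"jaw": -1,"dx": 0,"dy": 0,"dz": 0.1,"ax": 0,"ay": 0,"az": 0},
    {"jaw": -0.12,"dx": 0,"dy": 0,"dz": 0.1,"ax": 0,"ay": 0,"az": 0},
    {"jaw": -0.12,"dx": 0,"dy": 0,"dz": 0.1,"ax": 0,"ay": 0,"az": 0},
    {"jaw": -0.12,"dx": 0,"dy": 0,"dz": 0.1,"ax": 0,"ay": 0,"az": 0},
    {"jaw": -0.12,"dx": 0,"dy": 0,"dz": -2.5,"ax": 0,"ay": 0,"az": 0},
    {"jaw": -0.12,"dx": 0,"dy": 0,"dz": -6,"ax": 0,"ay": 0,"az": 0},
    {"jaw": -0.12,"dx": 0,"dy": 0,"dz": -10,"ax": 0,"ay": 0,"az": 0},
    {"jaw": -0.12,"dx": 0,"dy": 0,"dz": -10,"ax": 0,"ay": 0,"az": 0}
  ]
}}

```text
time_s: 49.15
eef_pos: [0.5561, -0.2542, 0.2033]
eef_rot: [-2.367, 2.061, -0.024]
force: [0.3, -0.1, 0.9]
finger_gap: 0.0386
```

```bash
python3 - <<'E'
from h import *
from station import env
w=snap("wrist","w41");k=car(0,-.228)
print(env.read_state()["eef_pos"])
for z in(.092,.104):print(proj(w,[k[0]-.002,k[1],z],True))
cv2.imwrite("pics/w41c.png",cv2.resize(w["image"][120:260,0:330,::-1],None,fx=2.4,fy=2.4,interpolation=cv2.INTER_CUBIC))
E
```

```text
[ 0.55467728 -0.25346624  0.20026305]
(np.float64(252.0111400459386), np.float64(206.72595187988017))
(np.float64(251.77110369037644), np.float64(211.64955298731635))
```

View pics/w41.png

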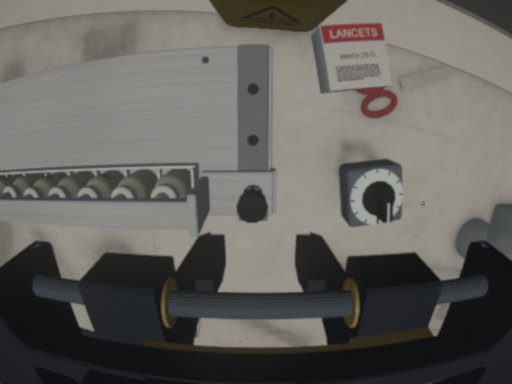

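Emit:
{"api": "apply_moves", "payload": {
  "moves": [
    {"jaw": 0,"dx": 2,"dy": 2,"dz": -3,"ax": 0,"ay": 0,"az": 0},
    {"jaw": 0,"dx": 6,"dy": 4,"dz": -6,"ax": 0,"ay": 0,"az": 0},
    {"jaw": 0,"dx": 10,"dy": 6,"dz": -8,"ax": 0,"ay": 0,"az": 0},
    {"jaw": 0,"dx": 14,"dy": 8,"dz": -8,"ax": 0,"ay": 0,"az": 0},
    {"jaw": 0,"dx": 18,"dy": 10,"dz": -8,"ax": 0,"ay": 0,"az": 0},
    {"jaw": 0,"dx": 20,"dy": 14,"dz": -8,"ax": 0,"ay": 0,"az": 0},
    {"jaw": 0,"dx": 20,"dy": 14,"dz": -8,"ax": 0,"ay": 0,"az": 0}
  ]
}}

```text
time_s: 49.9
eef_pos: [0.4361, -0.4723, 0.2732]
eef_rot: [2.362, -2.068, -0.003]
force: [0.0, 0.2, -0.0]
finger_gap: 0.0443
```

```bash
python3 - <<'E'
from h import *
from station import env
s=snap("scene","s42");t=snap("top","t42")
cv2.imwrite("pics/s42c.png",cv2.resize(s["image"][110:290,150:390,::-1],None,fx=3.3,fy=3.3,interpolation=cv2.INTER_CUBIC))
cv2.imwrite("pics/t42c.png",cv2.resize(t["image"][125:275,160:360,::-1],None,fx=4,fy=4,interpolation=cv2.INTER_CUBIC))
print(env.read_state()["eef_pos"],[proj(t,np.r_[car(0,-.228),z]) for z in(.092,.104)],[proj(s,np.r_[car(0,-.228),z]) for z in(.092,.104)])
E
```

```text
[ 0.43919825 -0.46943681  0.27352368] [(np.float64(345.6947276363198), np.float64(165.68868641733732)), (np.float64(346.45822617774456), np.float64(163.94673680362297))] [(np.float64(318.5476432380341), np.float64(214.83295612898186)), (np.float64(318.9503378448707), np.float64(211.63071714322496))]
```

View pics/s42c.png

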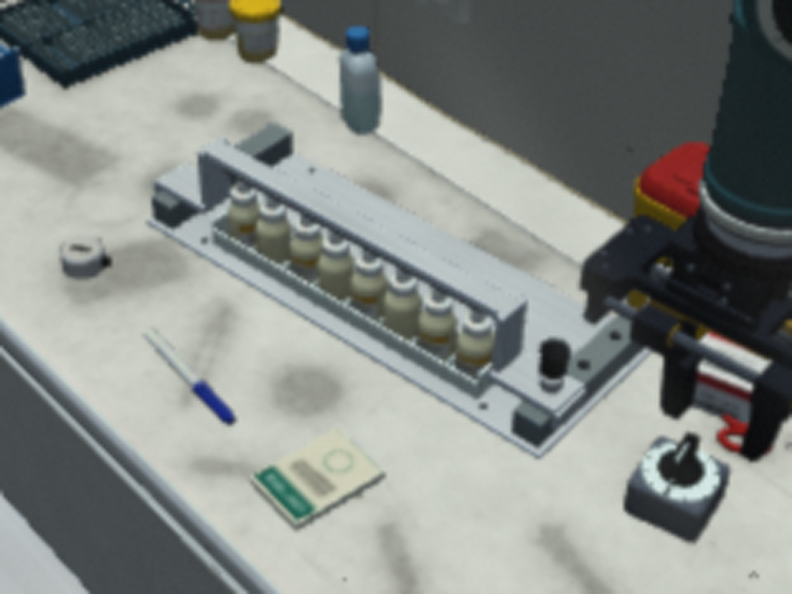

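View pics/t42c.png

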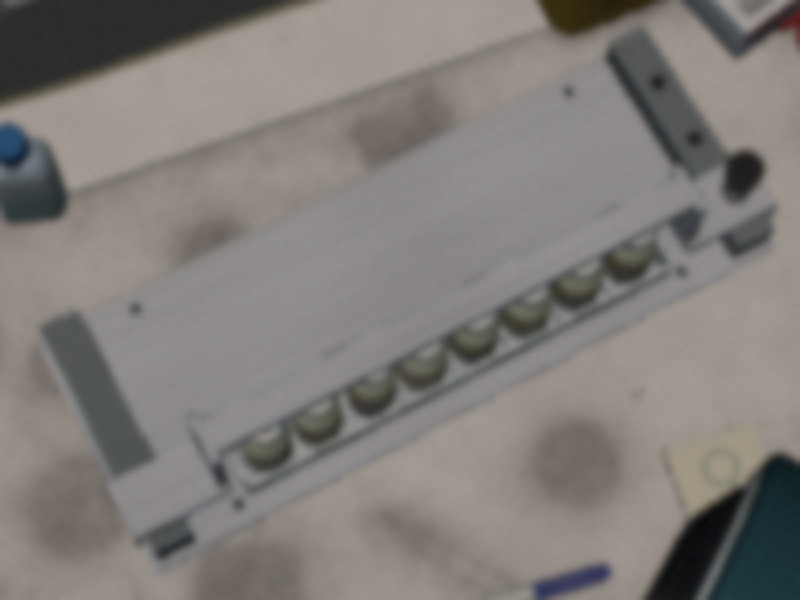

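View pics/t42.png

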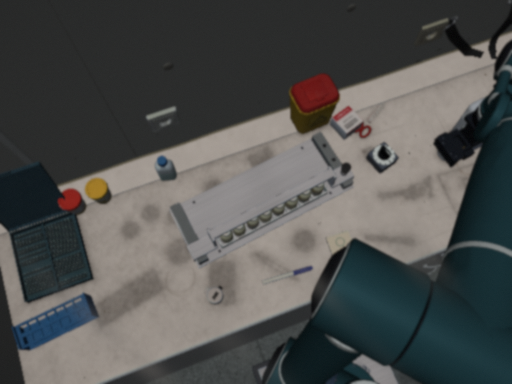

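```bash
python3 - <<'E'
from station import env
s=env.read_state();print(s["time_s"],s["force"].round(2),s["joint_velocities"].round(3))
print(env.finish_job())
E
```

```text
50.0 [ 0.17  0.06 -0.4 ] [ 0.039 -0.003 -0.001  0.011  0.001  0.001]
the job is handed in; nothing more can be done
None
```

I finished every step and handed the job in after 50 s of robot time. No verdict was reported. My last checks all looked good.

**Steps done**
- **Dial:** I turned it 60° clockwise. In a wrist picture afterwards the pointer stood at the zero mark to within about 0.5°.
- **Bar to the rear:** I pulled the knob and slid the bar to the rear hole, where the pin dropped home.
- **Bottles:** I gripped each of the four loose bottles by the collar and set it in an empty place.
- **Bar to the front:** I pulled the knob again, brought the bar forward and let the pin drop into the front hole.

**Last checks**
- **Pictures:** The top and scene views show all eight bottles upright in the row and the bar above them. The knob cap is at the same height as before I started. I moved the arm clear, and the counter, booklet and gel bottle look untouched.
- **Forces:** Before each release the knob still pulled down with spring force 1–2 mm above its home height, so the pin was in the hole. The force on the tool at hand-in was about 0 N.

**Problems along the way**
- **Dial grip:** My first grip closed on the dial's round base, so I raised the gripper and gripped again.
- **Bottle at the +y end:** It stopped against something about 6 mm above the floor. I moved it about 1.5 mm and it went down, touching the floor at the same height as the others. Afterwards its tip appeared 1–2 mm off its place in the pictures, within the 10 mm limit.
- **Camera readings:** The wrist and top cameras disagreed by 2–3 mm on carrier and bottle positions. I used values in between.

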